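Set out the decorating pens from the tilting tube rack

TASK

Set out the decorating pens for the pastry line: slide the shutter of the tube rack fully open by its green knob, lift the orange handle to tip the tubes until every pen has slid out against the stop and all stick out of their mouths at once, then draw each pen out by its exposed end and stand it in the copper holder cup. Finish with the tubes back down level on their rest, the shutter fully shut again and the cup standing upright with all the pens in it, and leave the other things on the table where they are.

Things in the scene. Friction and masses are not known exactly. Their poses are not given: they have to be found in the camera images.
- tilt (a joint): Hinge angle (rad) of the bank of four tubes: 0 = level on its rest (start), grows to 0.7 (end stop) as the closed ends are lifted and the mouths dip. The hinge is stiff: the bank stays wherever it is left; moving it takes 4 to 8 N at the handle.
- rack_hinge (a point): Fixed: centre of the hinge axis of the tubes, 100 mm above the table. Its x axis is level and points the way the mouths face; the hinge axis runs along its y. The rack is fixed to the table; its place and turn vary.
- tube_mouths (a point): Moves with the tubes: centre of the row of mouths, 35 mm ahead of and 16 mm above the hinge when level; +x points out of the mouths. Four clear tubes side by side, axes at y = -82.5, -27.5, 27.5, 82.5 mm, each 185 mm long, 29 mm outside, bore 22 mm, blue closed end at -x. Pens lie 4 mm below the tube axes, at first 15 mm inside the mouths, and stay put when the tubes are level.
- stop_board (a point): Fixed: middle of the top edge of the blue stop board, 85 mm above the table, 62 mm in front of the mouths. Pens start to slide at a slope of 0.36 to 0.50 rad and stop against this board. With the tubes level again they stick out about 60 mm and clear the board's top by 19 mm, so they can be drawn straight out over it.
- shutter (a joint): Slide (m) of the shutter across the tube mouths: 0 = shut (start; a 20 mm wide green fin stands in front of each mouth and keeps the pens in), 0.0275 = fully open (end stop; fins stand midway between the tubes). It opens along +y of point tube_mouths; friction of about 1.5 N holds it where it is left.
- shutter_knob (a point): Moves with the shutter: grip point of the green knob on top of it, a block 16 mm square and 32 mm tall whose top is 14 mm above this point. Its base is a level bar 12 mm wide along the y axis of point tube_mouths (top 18 mm below this point). With the tubes level and the shutter shut it is 160 mm over the table, 98 mm along +y and 1 mm along +x from point tube_mouths.
- rack_handle (a point): Moves with the tubes: centre of the orange round handle bar, 14 mm thick and 228 mm long, that runs across behind the closed ends (along the y axis of point tube_mouths), 130 mm over the table when level, with 28 mm free between bar and tube ends and more than 20 mm clear below. Lifting it tips the tubes; it turns about the hinge, 187 mm away.
- cup_rim (a point): Centre of the mouth of the loose round copper holder cup, 100 mm above its foot; z is the cup's axis. Outside 84 mm, inside about 76 mm, inner floor 94 mm below the rim; 0.6 kg.
- pen_red_mid (a point): Centre of the red decorating pen: straight octagonal stick 165 mm long, 16 mm over the flats, about 28 g; red barrel, white cap at its +x end. Its x axis runs along it. At the start it lies in one of the tubes (which one varies) with the cap towards the mouth; absent (None) in some runs.
- pen_green_mid (a point): Centre of the green decorating pen: straight octagonal stick 165 mm long, 16 mm over the flats, about 28 g; green barrel, white cap at its +x end. Its x axis runs along it. At the start it lies in one of the tubes (which one varies) with the cap towards the mouth; absent (None) in some runs.
- pen_yellow_mid (a point): Centre of the yellow decorating pen: straight octagonal stick 165 mm long, 16 mm over the flats, about 28 g; yellow barrel, white cap at its +x end. Its x axis runs along it. At the start it lies in one of the tubes (which one varies) with the cap towards the mouth; absent (None) in some runs.
- pen_blue_mid (a point): Centre of the blue decorating pen: straight octagonal stick 165 mm long, 16 mm over the flats, about 28 g; blue barrel, white cap at its +x end. Its x axis runs along it. At the start it lies in one of the tubes (which one varies) with the cap towards the mouth; absent (None) in some runs.
- sprinkles: Bystander: small jar with orange lid, 48 mm wide, 75 mm tall; origin at its underside. Not part of the job.
- bowl: Bystander: white bowl, 100 mm wide, 40 mm tall; origin at its underside. Not part of the job.
- syrup: Bystander: amber bottle, 52 mm wide, 130 mm tall; origin at its underside. Not part of the job.
- cutter: Bystander: steel disc-shaped dough stamp, 60 mm wide, 35 mm tall; origin at its underside. Not part of the job.
- timer: Bystander: white kitchen timer, 60 mm square, 30 mm tall; origin at its underside. Not part of the job.
Things that resemble listed ones, but are neither listed nor needed, are in the scene too. What is meant by the part that bears cup_rim is not blue or grey, and is the larger of those in its own colour.

How it is judged (in metres and radians):
On the way, in this order (a step that is already met when the one before it is completed fails the run):
1. the shutter has been slid open (at least 20 mm) (value of joint shutter above 0.02 m), for 0.2 s.
2. all pens in the rack have slid out so that each sticks out of its tube mouth by at least 30 mm (x of each of pen_red_mid, pen_green_mid, pen_yellow_mid, pen_blue_mid in the frame of tube_mouths above -0.0525 m), for 0.2 s.
At the end, for the whole second after the job is handed in: Every pen present stands in the cup (either end up, leaning up to 40 degrees; centre within 45 mm of the mouth's centre sideways, 45 mm below to 20 mm above it), the cup stands upright on the table (0.15 rad), the tubes are level (below 0.1 rad) and the shutter shut (below 6 mm) (horizontal distance between each of pen_red_mid, pen_green_mid, pen_yellow_mid, pen_blue_mid and cup_rim below 0.045 m and z of pen_red_mid in the frame of cup_rim between -0.045 and 0.02 m and (angle between pen_red_mid's own x axis and vertical below 0.7 rad or angle between pen_red_mid's own x axis and vertical above 2.44 rad) and z of pen_green_mid in the frame of cup_rim between -0.045 and 0.02 m and (angle between pen_green_mid's own x axis and vertical below 0.7 rad or angle between pen_green_mid's own x axis and vertical above 2.44 rad) and z of pen_yellow_mid in the frame of cup_rim between -0.045 and 0.02 m and (angle between pen_yellow_mid's own x axis and vertical below 0.7 rad or angle between pen_yellow_mid's own x axis and vertical above 2.44 rad) and z of pen_blue_mid in the frame of cup_rim between -0.045 and 0.02 m and (angle between pen_blue_mid's own x axis and vertical below 0.7 rad or angle between pen_blue_mid's own x axis and vertical above 2.44 rad) and value of joint tilt below 0.1 rad and value of joint shutter below 0.006 m and angle between cup_rim's own z axis and vertical below 0.15 rad and height (world z) of cup_rim between 0.09 and 0.11 m); the robot touches nothing.
It fails at once if a bystander is moved by more than 40 mm (distance of any of sprinkles, bowl, syrup, cutter, timer from where it was at the start of the episode above 0.04 m).
Of pen_red, pen_green, pen_yellow, pen_blue only 3 to 4 are there at a start; the rules pass over those that are not, and their reading is None.
At some moment in a run one of cup may be knocked a few centimetres aside while the robot is not near it.
Once in a run the grip may slacken for a moment while it holds something.
It also fails if it takes over 210 s, if anything falls off the work surface, if the arm or the gripper's body presses on something with over 40 N, if the wrist force passes 120 N, or if a joint passes its speed limit or range.

ROBOT

A 6-joint arm with a two-finger parallel gripper is mounted at the origin on the work surface. World frame = base frame: x ahead of the robot, y to its left, z up, the work surface at z = 0. Lengths are in mm, angles in rad, forces in N, time in s.
With the tool pointing down it reaches from about 350 to 775 mm from the base axis. Payload 7.3 kg.
Tool frame: the origin (TCP) lies midway between the tips of the shut fingers; the grasp point (between the pads) lies 19 mm behind it (grasp_offset is the z of the grasp point in the tool frame, in mm); z points along the fingers, y is the direction in which the jaws open and shut (so a half turn about z gives the same grasp; the last joint's range is limited). The gripper opens to 92 mm and grips with 3 to 60 N. Pads are 19 mm wide; open, the fingers measure 130 mm over their backs; the gripper's body (75 mm by 190 mm) begins 47 mm behind the grasp point.
Start: joints at [-1.317, 0.342, 1.524, -0, 1.275, -0.146], TCP at [204.371, -483.609, 226.741] pointing down, gripper open.
Joint ranges: [-2.53, 2.53], [-0.77, 2.02], [0.04, 2.7], [-1, 4.14], [0.28, 2.66], [-3.11, 3.11]. Speed limits (rad/s): [2.57, 2.57, 3.14, 3.14, 3.14, 3.14].

INTERFACE

Orientations are given as [roll, pitch, yaw] about the fixed x, y, z axes, in that order (R = Rz(yaw) Ry(pitch) Rx(roll)).
In Python, from plant import get_obs, capture, camera_model, close_job, boxes_of, regions_of, place_of, grasp_offset gives the robot as it stands. The module is installed in compiled form; this text tells all that it offers.
- The arm moves only by the tool send_rows, never from a script. Its argument "targets" is a list that holds one entry, the list of rows, each a list of 7 numbers: the turn, a rotation vector about the tool's x, y, z in degrees, then the shift along the tool's x, y, z in mm, then the closure, from -1 (fully open) to 1 (shut). A call has 1 to 5 rows; each row is the pose to reach, as a shift and turn from the pose commanded when the call began, along the tool's axes at that moment; what a row does not reach only later rows make up. A row lasts 1/12 s, in which the tool goes at most 41.7 mm and 7.16 degrees, less where a joint would pass 70% of its speed; a pose out of reach is approached as far as the arm can. A call with a gripper value outside its range is refused whole. The fingers move at their own pace and stop on an object; the grip force is fixed at half the most. Time passes only in rows, so rows that repeat a pose let the fingers close. It gives the time, the measured TCP pose, the force and the opening at its end, in the units of the state.
- get_obs(): the state, without advancing time (a new reading comes with each control period).
- capture(name): name is "side" or "top"; returns the picture (400x640x3 uint8, red, green, blue); there is no depth.
- camera_model(name): a dict with "K" (3x3 intrinsics, pixels), "world_to_cam" (4x4, takes a point from world to camera coordinates). Camera axes: x right, y up, looking along -z (the intrinsics and any distortion apply to the point x, -y, -z); pixel columns grow to the right and rows downward; lengths in mm; the calibration is good to about 2 mm. A picture is of the moment at which its call begins. camera_model takes no time and is no camera call.
- close_job(): hands the job in, once; it reports no verdict.
Trained networks look in the newest picture that a camera, given by its name, has taken for a name from the list of things; names that differ only in an ending like _2 or _b are one class to them, and where a whole thing is asked for, a point or a joint stands for the part that bears it (a point fixed in the world has none). Each returns a list of dicts, best first, with "conf" (0 to 1); they miss things now and then, are a little off and sometimes report something else, mostly with a low value. They report only what shows in the picture. A call takes as long as a camera call. They do not tell look-alikes from the thing itself.
- boxes_of(label, camera): "location" ([row, column] in pixels, amid what is visible of it).
- regions_of(label, camera): "region" (400x640 bool, what is visible of it) and "location" ([row, column] in pixels, amid what is visible of it).
- place_of(label, camera): "location" ([row, column] in pixels: a listed point, or the origin of a listed thing).
The state is a dict: "time": time; "joint_positions": joint angles; "dq": joint speeds; "tau": joint torques, N m; "tool_pos": TCP position; "tcp_rot": TCP orientation; "contact_force": force on the tool from outside, world axes, zero at the start; "moment": the same for the moment, N m; "grip_width": finger opening in mm.
Only numpy, scipy, OpenCV 4.12 (cv2) and the standard library are available. Lean on these libraries where they do the work, as an engineer would, in place of code of your own. Each camera call takes 0.05 s, during which the arm holds its last target.

## Working session

There is one attempt and no reset: what is moved stays moved. The work goes in short steps, Python scripts to look and compute and a tool call to move; the robot and the scene stay as the last step left them, time stands still between calls to the robot, and variables do not carry over. Pictures are saved under pics/ and viewed, and the job is handed in when it is done.

Besides the shell and the picture viewer there is one more tool, called after "Emit:" as name([rows], argument=value, ...), one row to a line, values as JSON. send_rows: Moves the arm, as the interface text tells. Its arguments: {"type":"object","properties":{"targets":{"type":"array","items":{"type":"array","items":{"type":"array","items":{"type":"number"}}}}},"required":["targets"]}

```bash
mkdir -p pics; ls; python3 - <<'E'
from plant import *
import cv2
print(get_obs(), grasp_offset)
for n in("side","top"):
    im=capture(n); cv2.imwrite(f"pics/{n}0.png",im[:,:,::-1]); m=camera_model(n); print(n,m)
E
```

```text
pics
{'time': 0.0, 'joint_positions': array([-1.31699695e+00,  3.42708295e-01,  1.52500693e+00, -2.15289683e-05,
        1.27537121e+00, -1.45982899e-01]), 'dq': array([-0.00095482,  0.00083704,  0.00105789, -0.00022549, -0.00188878,
        0.00109311]), 'tau': array([-1.67257822e-03, -4.31255865e+01, -2.44218671e+01,  7.18111242e-02,
        5.61797374e-02, -9.93968547e-05]), 'tool_pos': array([ 204.26171851, -483.20528615,  226.05595998]), 'tcp_rot': array([-3.14011177e+00, -1.96924964e-04,  3.99788409e-01]), 'contact_force': array([-0.31591108, -0.21719037,  0.19679054]), 'moment': array([-0.03026984, -0.0300223 ,  0.02861718]), 'grip_width': 92.243755529367} -18.8
side {'K': array([[501.5964896 ,   0.        , 327.89204372],
       [  0.        , 501.5964896 , 199.86741133],
       [  0.        ,   0.        ,   1.        ]]), 'world_to_cam': array([[-9.91480042e-01, -1.29011710e-01, -1.79807063e-02,
         5.66038089e+02],
       [ 4.81268960e-02, -4.91088029e-01,  8.69779483e-01,
        -9.08489972e+01],
       [-1.21041848e-01,  8.61503643e-01,  4.93112913e-01,
        -1.44181440e+03],
       [ 0.00000000e+00,  0.00000000e+00,  0.00000000e+00,
         1.00000000e+00]])}
top {'K': array([[500.77438408,   0.        , 319.63642854],
       [  0.        , 500.77438408, 200.11593062],
       [  0.        ,   0.        ,   1.        ]]), 'world_to_cam': array([[ 5.95673685e-02, -9.98215212e-01, -4.25674790e-03,
         4.40633335e+01],
       [ 9.76029561e-01,  5.73481781e-02,  2.09946379e-01,
        -5.55008994e+02],
       [-2.09327552e-01, -1.66606651e-02,  9.77703635e-01,
        -1.54119887e+03],
       [ 0.00000000e+00,  0.00000000e+00,  0.00000000e+00,
         1.00000000e+00]])}
```

View pics/top0.png

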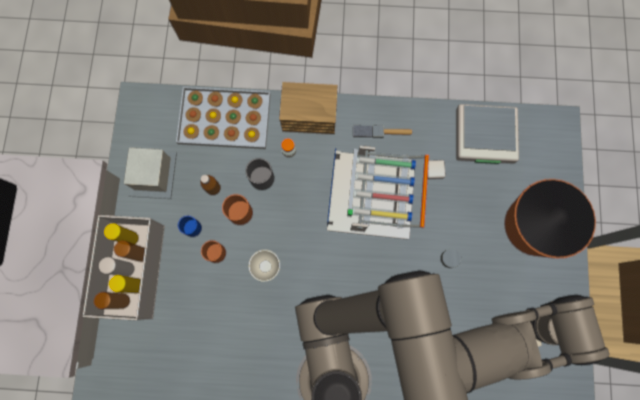

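View pics/side0.png

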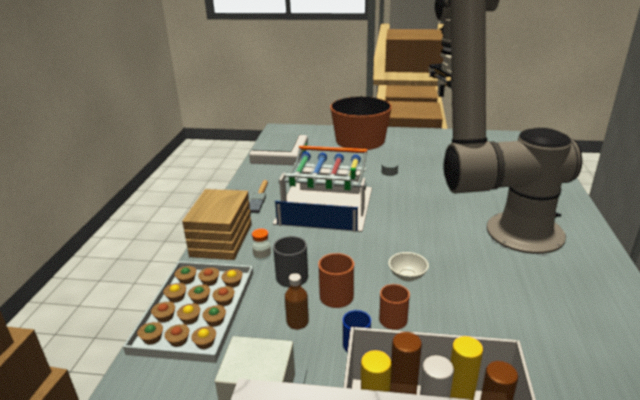

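```bash
cat > h.py <<'E'
from plant import *
import numpy as np, cv2
from scipy.spatial.transform import Rotation as R
def cam(n):
    m=camera_model(n); return np.array(m["K"]),np.array(m["world_to_cam"])
def proj(n,p):
    K,T=cam(n); c=T[:3,:3]@np.asarray(p,float)+T[:3,3]; q=K@np.array([c[0],-c[1],-c[2]]); return q[:2]/q[2]
def ray(n,rc):
    K,T=cam(n); d=np.linalg.solve(K,[rc[1],rc[0],1.]); d=T[:3,:3].T@np.array([d[0],-d[1],-d[2]]); return -T[:3,:3].T@T[:3,3],d/np.linalg.norm(d)
def onz(n,rc,z):
    o,d=ray(n,rc); return o+d*(z-o[2])/d[2]
def tri(a,b):  # two rays: top rc, side rc
    (o1,d1),(o2,d2)=ray("top",a),ray("side",b)
    A=np.c_[d1,-d2]; s=np.linalg.lstsq(A,o2-o1,rcond=None)[0]; p,q=o1+s[0]*d1,o2+s[1]*d2
    return (p+q)/2,np.linalg.norm(p-q)
def crop(n,r0,r1,c0,c1,k,f,im=None):
    im=capture(n) if im is None else im
    cv2.imwrite(f,cv2.resize(im[r0:r1,c0:c1,::-1],None,fx=k,fy=k,interpolation=cv2.INTER_CUBIC)); return im
E
python3 - <<'E'
from h import *
for n in("top","side"): capture(n)
np.set_printoptions(precision=1,suppress=True)
Z={"rack_hinge":100,"tube_mouths":116,"stop_board":85,"shutter_knob":160,"rack_handle":130,"cup_rim":100,"pen_red_mid":112,"pen_green_mid":112,"pen_yellow_mid":112,"pen_blue_mid":112,"sprinkles":0,"bowl":0,"syrup":0,"cutter":0,"timer":0}
for l,z in Z.items():
    for n in("top","side"):
        for d in place_of(l,n)[:3]: print(l,n,np.array(d["location"]),round(d["conf"],2),onz(n,d["location"],z))
E
```

```text
rack_hinge top [186.8 365.5] 0.89 [593.6 -64.6 100. ]
rack_hinge side [181.4 320. ] 0.81 [601.4 -62.9 100. ]
tube_mouths top [181.1 352.7] 0.57 [605.5 -23.  116. ]
tube_mouths side [182.9 320.3] 0.66 [594.3 -23.  116. ]
stop_board top [181.7 331.5] 0.9 [607.6  42.4  85. ]
stop_board side [201.4 315.8] 0.66 [600.1  33.3  85. ]
stop_board side [261.  336.9] 0.4 [507.2 311.4  85. ]
shutter_knob top [212.1 350.7] 0.59 [498.9 -19.3 160. ]
shutter_knob side [173.  353.2] 0.73 [496.4  -9.  160. ]
rack_handle top [189.  424.9] 0.83 [ 589.9 -244.1  130. ]
rack_handle top [260.8 447.8] 0.43 [ 374.6 -315.4  130. ]
rack_handle side [144.5 334.5] 0.66 [ 582.2 -276.8  130. ]
rack_handle side [321.3 296.5] 0.51 [554.6 569.9 130. ]
cup_rim top [171.4 259.2] 0.92 [623.9 271.8 100. ]
cup_rim top [221.8 187.2] 0.86 [450.3 480.1 100. ]
cup_rim top [248.7 208.3] 0.67 [371.4 406.2 100. ]
cup_rim side [243.5 289.5] 0.87 [628.9 272.3 100. ]
cup_rim side [262.3 334.6] 0.79 [509.5 337.  100. ]
cup_rim side [294.3 389.9] 0.68 [379.8 436.6 100. ]
pen_blue_mid top [189.3 363.9] 0.46 [582.4 -59.1 112. ]
sprinkles top [151.5 287.9] 0.59 [725.9 195.2   0. ]
sprinkles top [207.4 235.8] 0.57 [523.2 353.2   0. ]
sprinkles top [169.7 436.7] 0.41 [ 691.3 -308.2    0. ]
sprinkles side [254.8 260.8] 0.76 [730.3 191.1   0. ]
bowl top [266.1 264.7] 0.67 [336.3 241.8   0. ]
bowl side [274.2 406.3] 0.72 [338.5 234.6   0. ]
syrup top [191.2 212.8] 0.7 [573.5 435.    0. ]
syrup side [322.2 299.5] 0.7 [579. 436.   0.]
syrup side [173.6 353.9] 0.56 [ 519.8 -324.3    0. ]
cutter top [260.3 448.9] 0.51 [ 390.1 -350.7    0. ]
cutter side [173.4 387.3] 0.77 [ 402.  -336.9    0. ]
timer top [169.8 436.7] 0.81 [ 691.  -308.2    0. ]
timer top [191.7 212.2] 0.62 [571.7 436.8   0. ]
```

```bash
python3 - <<'E'
from h import *
im=crop("top",130,260,310,470,5,"pics/rack_t.png"); crop("top",150,280,170,300,5,"pics/cups_t.png",im)
im=crop("side",130,240,260,390,6,"pics/rack_s.png")
E
```

```text
(no output)
```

View pics/rack_t.png

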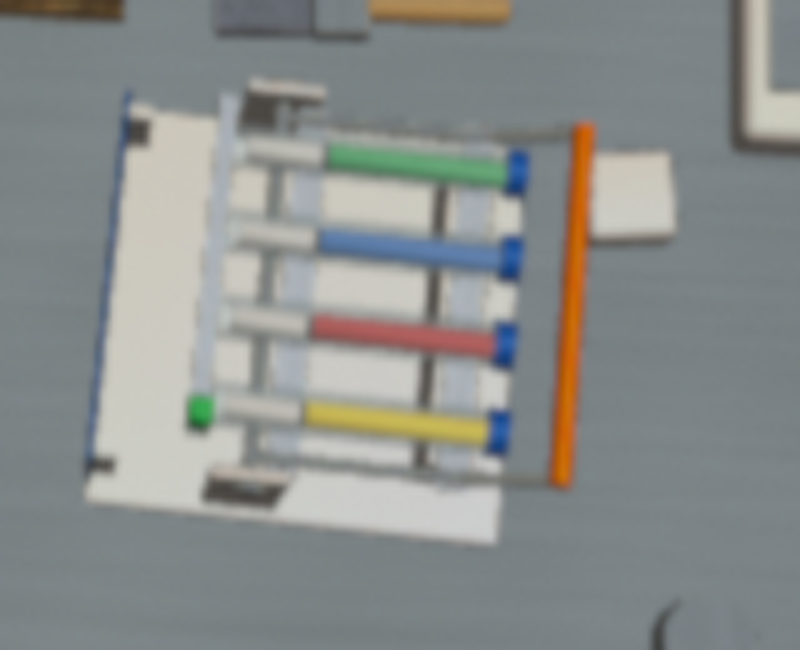

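View pics/rack_s.png

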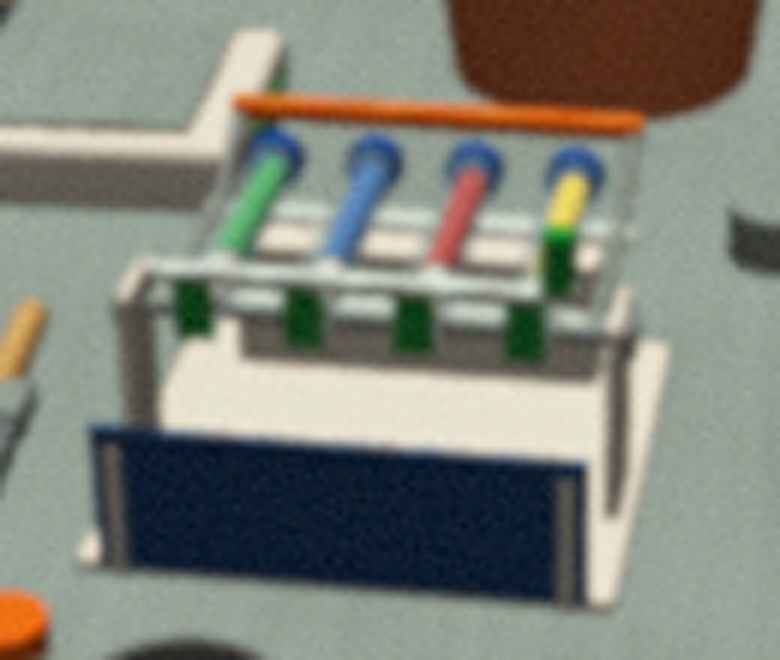

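View pics/cups_t.png

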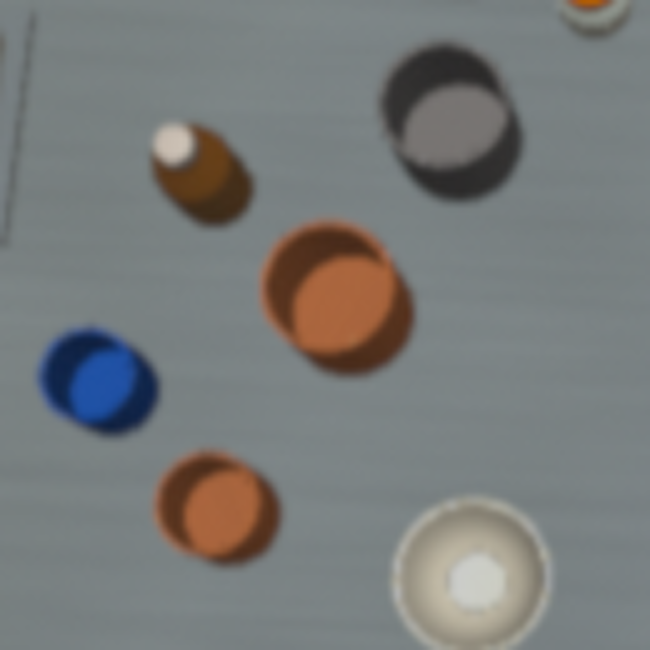

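```bash
cat > fit.py <<'E'
from h import *
from scipy.optimize import least_squares
np.set_printoptions(precision=1,suppress=True)
W=lambda p,v:np.array([p[0]+np.cos(p[2])*v[0]-np.sin(p[2])*v[1],p[1]+np.sin(p[2])*v[0]+np.cos(p[2])*v[1],v[2]])
F=[("top",(426.6,155),(-184.6,-114,130)),("top",(422.2,227.4),(-184.6,114,130)),
("side",(299.5,147),(-184.6,-114,130)),("side",(367.2,150.3),(-184.6,114,130)),
("top",(350,212),(36,98,174)),("side",(260+559/6,130+230/6),(36,98,174))]
B=[("top",(335.6,149.4),(97,-1,85)),("top",(328,222.4),(97,1,85)),("side",(275.8,201.7),(97,-1,85)),("side",(357.2,207.5),(97,1,85))]
def res(p):
    r=[proj(n,W(p,v))-px for n,px,v in F]+[proj(n,W(p,(v[0],v[1]*p[3],v[2])))-px for n,px,v in B]
    return np.ravel(r)
s=least_squares(res,[597,-64,np.pi/2,120],loss="soft_l1")
if __name__=="__main__":
    print(s.x,np.degrees(s.x[2]));print(res(s.x).reshape(-1,2))
    for k,v in dict(hinge=(0,0,100),mouth=(35,0,116),knob=(36,98,160),handle=(-184.6,0,130),board=(97,0,85)).items(): print(k,W(s.x,v))
E
python3 fit.py
```

```text
[592.7 -56.5   1.5 119.2] 87.30926217916385
[[-0.5  0.3]
 [-0.8  0. ]
 [-0.5 -0.1]
 [-0.1  0.4]
 [-0.2 -0.1]
 [ 0.2 -0.8]
 [ 0.1 -0.3]
 [ 0.1 -0.5]
 [ 0.4 -2. ]
 [ 0.6 -1.8]]
hinge [592.7 -56.5 100. ]
mouth [594.3 -21.5 116. ]
knob [496.5 -15.9 160. ]
handle [ 584.  -240.8  130. ]
board [597.3  40.4  85. ]
```

```bash
cat > mv.py <<'E'
from h import *
import sys,json
np.set_printoptions(precision=2,suppress=True)
TH=np.radians(87.31); HX=np.array([592.7,-56.5,0])
rx=np.array([np.cos(TH),np.sin(TH),0]); ry=np.array([-np.sin(TH),np.cos(TH),0]); rz=np.array([0,0,1.])
def rack(a,b,z): return HX+a*rx+b*ry+z*rz
def down(psi): return R.from_euler("xyz",[np.pi,0,np.radians(psi)])
def state(log=True):
    o=get_obs()
    if log: open("log.txt","a").write(json.dumps([list(map(float,o["joint_positions"])),list(map(float,o["tool_pos"])),list(map(float,o["tcp_rot"]))])+"\n")
    return o
def go(pos,Rt,offs=0):
    """pos: target of TCP (offs=0) or of grasp point (offs=-18.8)"""
    o=state(); Rc=R.from_euler("xyz",o["tcp_rot"])
    pos=np.asarray(pos,float)-Rt.apply([0,0,offs])
    rv=np.degrees((Rc.inv()*Rt).as_rotvec()); sh=Rc.inv().apply(pos-o["tool_pos"])
    print("t",round(o["time"],1),"pos",o["tool_pos"],"rot",o["tcp_rot"],"F",o["contact_force"],"grip",round(o["grip_width"],1))
    print("q",o["joint_positions"])
    print("ROW rot",rv.round(1),"shift",sh.round(1),"rows",max(np.linalg.norm(sh)/41.7,np.linalg.norm(rv)/7.16).round(1))
E
python3 -c "
from mv import *
go(rack(36,98,200),down(87.3))"
```

```text
t 1.8 pos [ 204.37 -483.59  226.73] rot [3.14 0.   0.4 ] F [-1.    0.32  0.27] grip 91.6
q [-1.32  0.34  1.52 -0.    1.28 -0.15]
ROW rot [  0.    0.  -64.4] shift [ 451.1 -317.1   26.7] rows 13.2
```

Emit:
send_rows([
  [[0, 0, -64.4, 451, -317, 26.7, -1], [0, 0, -64.4, 451, -317, 26.7, -1], [0, 0, -64.4, 451, -317, 26.7, -1], [0, 0, -64.4, 451, -317, 26.7, -1], [0, 0, -64.4, 451, -317, 26.7, -1]],
])

```text
time: 2.22
tool_pos: [315.2, -305.5, 216.7]
tcp_rot: [3.141, 0.0, 1.03]
contact_force: [1.7, -0.8, -0.0]
grip_width: 91.7
```

```bash
python3 -c "
from mv import *
go(rack(36,98,200),down(87.3))"
```

```text
t 2.2 pos [ 315.15 -305.47  216.67] rot [3.14 0.   1.03] F [ 1.73 -0.77 -0.01] grip 91.7
q [-0.94  0.19  1.76  0.    1.19 -0.4 ]
ROW rot [  0.    0.  -28.3] shift [341.6   6.5  16.6] rows 8.2
```

Emit:
send_rows([
  [[0, 0, -28.3, 341, 6.5, 16.6, -1], [0, 0, -28.3, 341, 6.5, 16.6, -1], [0, 0, -28.3, 341, 6.5, 16.6, -1], [0, 0, -28.3, 341, 6.5, 16.6, -1], [0, 0, -28.3, 341, 6.5, 16.6, -1]],
])

```text
time: 2.63
tool_pos: [426.8, -129.5, 206.7]
tcp_rot: [3.141, 0.0, 1.525]
contact_force: [0.3, -0.6, 0.2]
grip_width: 91.8
```

```bash
python3 -c "
from mv import *
go(rack(36,98,200),down(87.3))"
```

```text
t 2.6 pos [ 426.79 -129.48  206.72] rot [3.14 0.   1.53] F [ 0.3  -0.57  0.18] grip 91.8
q [-0.47  0.22  1.76 -0.    1.16 -0.42]
ROW rot [0.  0.  0.1] shift [116.6  64.5   6.7] rows 3.2
```

Emit:
send_rows([
  [[0, 0, 0, 116.6, 64.5, 6.7, -1], [0, 0, 0, 116.6, 64.5, 6.7, -1], [0, 0, 0, 116.6, 64.5, 6.7, -1], [0, 0, 0, 116.6, 64.5, 6.7, -1], [0, 0, 0, 116.6, 64.5, 6.7, -1]],
])

```text
time: 3.05
tool_pos: [497.4, -15.9, 199.4]
tcp_rot: [-3.141, -0.0, 1.523]
contact_force: [-0.8, 0.3, -0.4]
grip_width: 91.5
```

```bash
python3 -c "
from mv import *
go(rack(36,98,149),down(87.3))
im=crop("'"top",150,280,300,460,5,"pics/k1.png"'");crop('side',80,240,230,400,4,'pics/k1s.png')"
```

```text
t 3.0 pos [497.36 -15.9  199.42] rot [-3.14 -0.    1.52] F [-0.77  0.28 -0.44] grip 91.5
q [-0.19  0.32  1.64  0.    1.18 -0.14]
ROW rot [-0. -0. -0.] shift [-0.1 -0.8 50.4] rows 1.2
```

View pics/k1s.png

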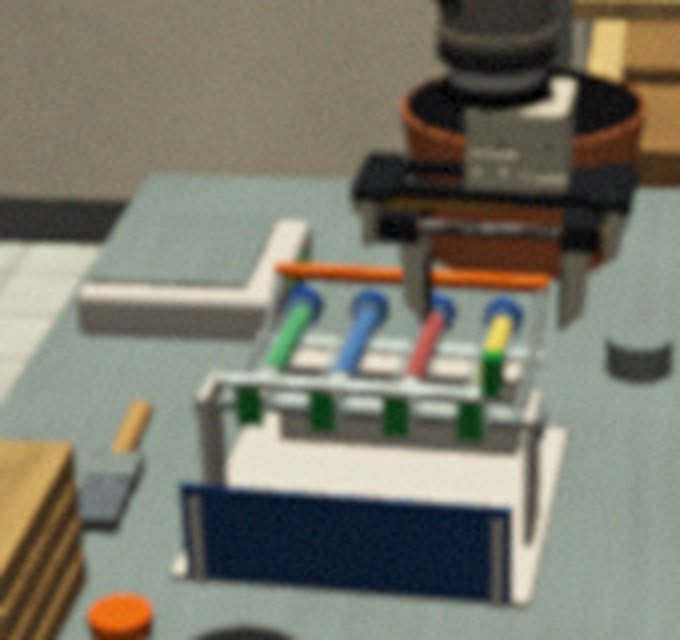

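The open fingers straddle the knob, which is at crop (494,350) with the fingers at 418 and 575. I'll descend and close.

Emit:
send_rows([
  [[0, 0, 0, 0, -0.8, 50, -1], [0, 0, 0, 0, -0.8, 50, -1], [0, 0, 0, 0, -0.8, 50, -1], [0, 0, 0, 0, -0.8, 50, 1], [0, 0, 0, 0, -0.8, 50, 1]],
])

```text
time: 3.57
tool_pos: [496.3, -19.1, 151.2]
tcp_rot: [3.14, 0.0, 1.517]
contact_force: [-0.1, 0.9, 0.7]
grip_width: 82.8
```

Emit:
send_rows([
  [[0, 0, 0, 0, 0, 0, 1], [0, 0, 0, 0, 0, 0, 1], [0, 0, 0, 0, 0, 0, 1], [0, 0, 0, 0, 0, 0, 1], [0, 0, 0, 0, 0, 0, 1]],
])

```text
time: 3.98
tool_pos: [495.8, -18.2, 150.1]
tcp_rot: [3.141, 0.0, 1.519]
contact_force: [-0.9, 0.3, -0.8]
grip_width: 49.8
```

```bash
python3 -c "
from mv import *
go(rack(36,98+29,149),down(87.3))"
```

```text
t 4.0 pos [495.82 -18.23 150.07] rot [3.14 0.   1.52] F [-0.87  0.31 -0.77] grip 49.8
q [-0.19  0.37  1.72 -0.    1.06 -0.14]
ROW rot [ 0.   0.  -0.3] shift [  2.2 -28.4   1.1] rows 0.7
```

Emit:
send_rows([
  [[0, 0, 0, 0, 0, 0, 1], [0, 0, 0, 0, 0, 0, 1], [0, 0, 0, 0, 0, 0, 1], [0, 0, 0, 0, 0, 0, 1], [0, 0, 0, 0, 0, 0, 1]],
])

```text
time: 4.4
tool_pos: [495.9, -18.3, 149.8]
tcp_rot: [3.141, 0.0, 1.519]
contact_force: [1.7, -0.1, -1.0]
grip_width: 16.3
```

Emit:
send_rows([
  [[0, 0, 0, 0, 0, 0, 1], [0, 0, 0, 0, 0, 0, 1], [0, 0, 0, 0, 0, 0, 1]],
])

```text
time: 4.65
tool_pos: [495.9, -18.2, 149.8]
tcp_rot: [3.141, 0.0, 1.519]
contact_force: [1.6, 0.5, -1.0]
grip_width: 15.7
```

```bash
python3 -c "
from mv import *
go(rack(36,98+29,149),down(87.3))"
```

```text
t 4.7 pos [495.89 -18.24 149.77] rot [3.14 0.   1.52] F [ 1.61  0.46 -1.01] grip 15.7
q [-0.19  0.37  1.72 -0.    1.06 -0.14]
ROW rot [ 0.   0.  -0.3] shift [  2.2 -28.5   0.8] rows 0.7
```

Emit:
send_rows([
  [[0, 0, 0, 0, -8, 0, 1], [0, 0, 0, 0, -16, 0, 1], [0, 0, 0, 0, -24, 0, 1], [0, 0, 0, 0, -29, 0, 1], [0, 0, 0, 0, -29, 0, 1]],
])

```text
time: 5.07
tool_pos: [470.5, -17.2, 149.9]
tcp_rot: [3.13, 0.0, 1.518]
contact_force: [22.3, 0.5, -18.1]
grip_width: 16.0
```

```bash
python3 -c "
from mv import *
go(rack(36,98+29,149),down(87.3))
crop('top',130,260,310,470,5,'pics/k2.png');crop('side',80,240,230,400,4,'pics/k2s.png')"
```

```text
t 5.1 pos [470.53 -17.17 149.94] rot [3.13 0.   1.52] F [ 22.27   0.45 -18.1 ] grip 16.0
q [-0.2   0.32  1.79  0.    1.02 -0.15]
ROW rot [ 0.6  0.  -0.3] shift [ 2.4 -3.1  0.9] rows 0.1
```

View pics/k2s.png

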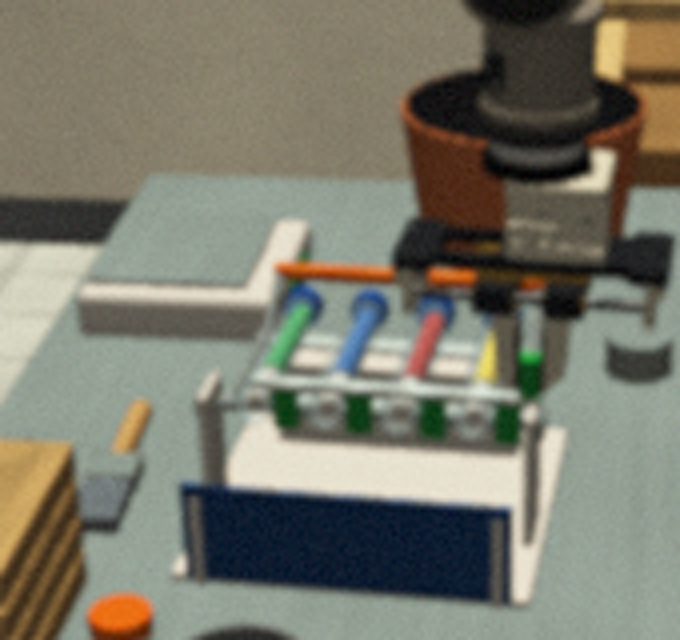

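The fins now stand midway between the mouths and 22 N at the stop means it is fully open. I'll release and go up.

Emit:
send_rows([
  [[0, 0, 0, 0, 2.5, 0, 1], [0, 0, 0, 0, 2.5, 0, -1], [0, 0, 0, 0, 2.5, 0, -1], [0, 0, 0, 0, 2.5, 0, -1], [0, 0, 0, 0, 2.5, 0, -1]],
])

```text
time: 5.58
tool_pos: [468.5, -16.8, 149.8]
tcp_rot: [-3.141, 0.0, 1.519]
contact_force: [-0.2, 0.6, -0.2]
grip_width: 38.0
```

Emit:
send_rows([
  [[0, 0, 0, 0, 0, -20, -1], [0, 0, 0, 0, 0, -60, -1], [0, 0, 0, 0, 0, -90, -1], [0, 0, 0, 0, 0, -90, -1]],
])

```text
time: 5.92
tool_pos: [471.6, -17.3, 245.6]
tcp_rot: [3.131, 0.002, 1.519]
contact_force: [1.3, -0.1, 0.4]
grip_width: 64.3
```

```bash
python3 -c "
from mv import *
go(rack(-184.6,0,200),down(-2.7))
crop('top',130,260,310,470,5,'pics/k3.png')"
```

```text
t 5.9 pos [471.64 -17.31 245.64] rot [3.13 0.   1.52] F [ 1.28 -0.1   0.42] grip 64.3
q [-0.2   0.22  1.64 -0.    1.27 -0.15]
ROW rot [ 0.5 -0.4 89.7] shift [-217.4  123.4   47.3] rows 12.5
```

View pics/k3.png

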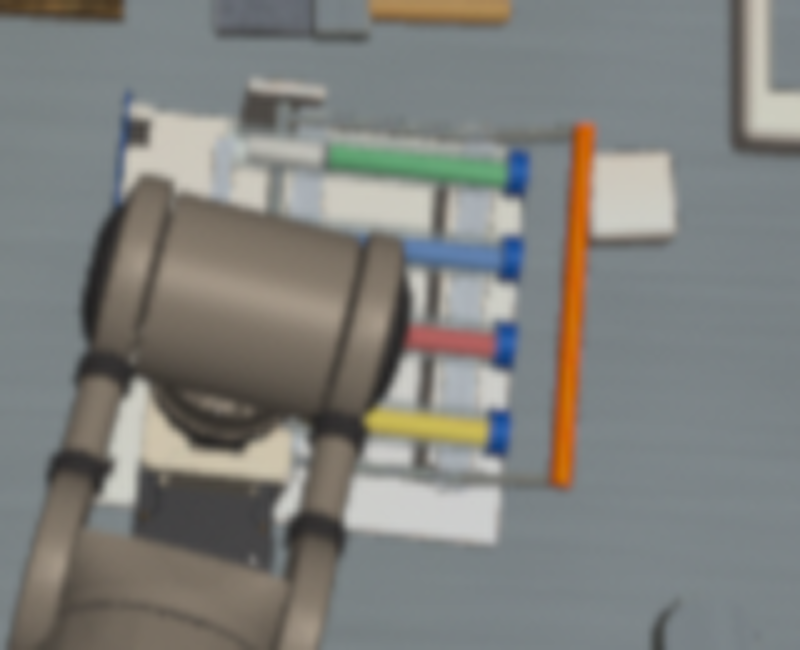

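Emit:
send_rows([
  [[0, 0, 35.8, -110, 61, 15, -0.2], [0, 0, 35.8, -110, 61, 15, 0.2], [0, 0, 35.8, -110, 61, 15, 0.39], [0, 0, 35.8, -110, 61, 15, 0.39], [0, 0, 35.8, -110, 61, 15, 0.39]],
])

```text
time: 6.38
tool_pos: [523.9, -131.9, 222.3]
tcp_rot: [-3.138, 0.002, 0.885]
contact_force: [-0.3, 1.1, 0.7]
grip_width: 44.4
```

```bash
python3 -c "
from mv import *
go(rack(-184.6,0,200),down(-2.7))"
```

```text
t 6.4 pos [ 523.91 -131.89  222.29] rot [-3.14  0.    0.88] F [-0.32  1.07  0.68] grip 44.4
q [-0.39  0.38  1.49 -0.    1.28  0.3 ]
ROW rot [-0.2  0.2 53.4] shift [-46.2 115.7  21.9] rows 7.5
```

Emit:
send_rows([
  [[0, 0, 53.4, -46, 116, 10, 0.39], [0, 0, 53.4, -46, 116, 10, 0.39], [0, 0, 53.4, -46, 116, 10, 0.39], [0, 0, 53.4, -46, 116, 10, 0.39], [0, 0, 53.4, -46, 116, 10, 0.39]],
])

```text
time: 6.8
tool_pos: [585.4, -240.3, 211.3]
tcp_rot: [-3.138, 0.004, 0.26]
contact_force: [-0.7, 0.7, 0.9]
grip_width: 28.1
```

```bash
python3 -c "
from mv import *
go(rack(-184.6,0,200),down(-2.7))"
```

```text
t 6.8 pos [ 585.42 -240.26  211.29] rot [-3.14  0.    0.26] F [-0.73  0.69  0.89] grip 28.1
q [-0.51  0.56  1.22 -0.    1.37  0.8 ]
ROW rot [-0.2  0.2 17.6] shift [-1.5  0.3 11.3] rows 2.5
```

Emit:
send_rows([
  [[-0.2, 0.2, 17.6, -1.5, 0.3, 40, 0.39], [-0.2, 0.2, 17.6, -1.5, 0.3, 40, 0.39], [-0.2, 0.2, 17.6, -1.5, 0.3, 40, 0.39], [-0.2, 0.2, 17.6, -1.5, 0.3, 40, 0.39], [-0.2, 0.2, 17.6, -1.5, 0.3, 40, 0.39]],
])

```text
time: 7.22
tool_pos: [584.2, -238.9, 173.8]
tcp_rot: [3.139, -0.002, -0.036]
contact_force: [1.0, 1.0, -0.2]
grip_width: 28.3
```

```bash
python3 -c "
from mv import *
go(rack(-184.6,0,112),down(-2.7))
crop('top',130,260,310,470,5,'pics/k4.png');crop('side',80,240,230,400,4,'pics/k4s.png')"
```

```text
t 7.2 pos [ 584.16 -238.89  173.83] rot [ 3.14 -0.   -0.04] F [ 0.95  0.98 -0.22] grip 28.3
q [-0.51  0.58  1.29 -0.    1.27  1.1 ]
ROW rot [ 0.1 -0.1  0.6] shift [-0.2  1.9 61.8] rows 1.5
```

View pics/k4s.png

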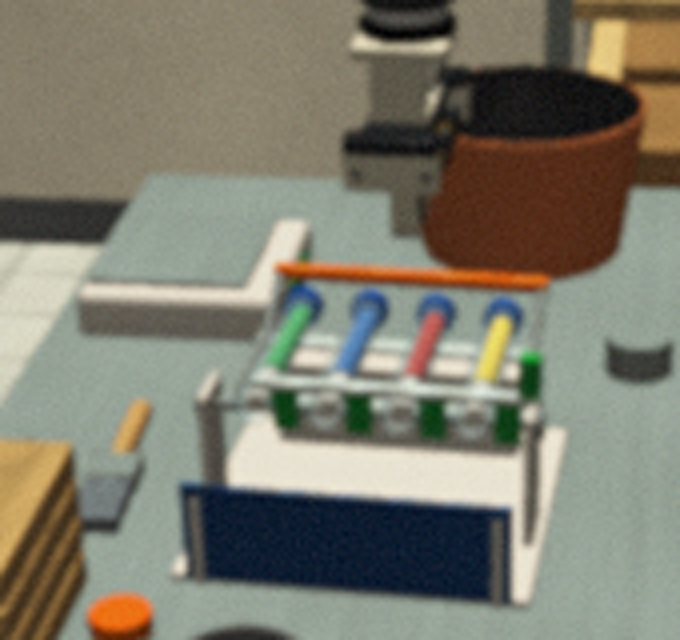

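View pics/k4.png

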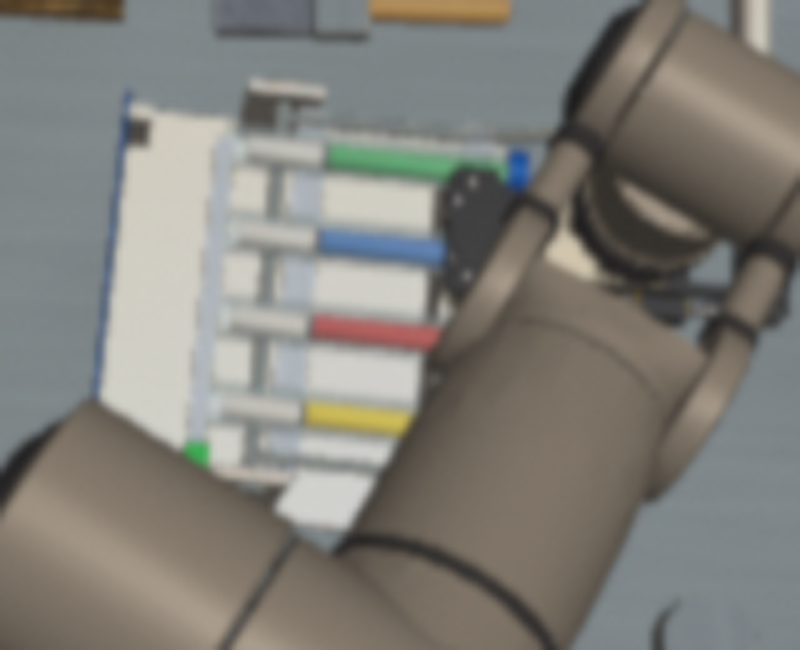

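Emit:
send_rows([
  [[0, 0, 0.6, 0, 2, 30, 0.39], [0, 0, 0.6, 0, 2, 60, 0.39], [0, 0, 0.6, 0, 2, 60, 0.39], [0, 0, 0.6, 0, 2, 60, 1], [0, 0, 0.6, 0, 2, 60, 1]],
])

```text
time: 7.73
tool_pos: [585.6, -241.7, 116.4]
tcp_rot: [3.138, -0.006, -0.048]
contact_force: [-0.6, 0.1, 0.2]
grip_width: 19.1
```

Emit:
send_rows([
  [[0, 0, 0, 0, 0, 0, 1], [0, 0, 0, 0, 0, 0, 1], [0, 0, 0, 0, 0, 0, 1]],
])

```text
time: 7.98
tool_pos: [585.8, -243.1, 117.0]
tcp_rot: [3.135, -0.008, -0.049]
contact_force: [0.3, -5.5, -0.9]
grip_width: 12.9
```

```bash
cat >> mv.py <<'E'
def tiltpose(t,g0=None):
    """grasp point pose on handle at tilt t; tool rotated with bank"""
    a,z=-184.6*np.cos(t)+30*np.sin(t),30*np.cos(t)+184.6*np.sin(t)
    return rack(a,0,100+z), R.from_rotvec(ry*t)*down(-2.7)
E
python3 -c "
from mv import *
go(*tiltpose(0.0),-18.8)
go(*tiltpose(0.15),-18.8)"
```

```text
t 8.0 pos [ 585.82 -243.09  117.04] rot [ 3.14 -0.01 -0.05] F [ 0.26 -5.5  -0.91] grip 12.9
q [-0.51  0.63  1.36 -0.    1.14  1.11]
ROW rot [ 0.4 -0.4 -0.1] shift [-1.9 -2.1  5.8] rows 0.2
t 8.0 pos [ 585.82 -243.09  117.04] rot [ 3.14 -0.01 -0.05] F [ 0.26 -5.5  -0.91] grip 12.9
q [-0.51  0.63  1.36 -0.    1.14  1.11]
ROW rot [-8.2 -0.4 -0.1] shift [ -1.7  -5.7 -21.7] rows 1.1
```

```bash
cat >> mv.py <<'E'
def tilt_rel(dt,z0=100):
    o=get_obs(); Rc=R.from_euler("xyz",o["tcp_rot"]); Q=R.from_rotvec(ry*dt); c=HX+rz*z0
    go(c+Q.apply(o["tool_pos"]-c),Q*Rc)
def tilt_row(ts):
    o=get_obs(); Rc=R.from_euler("xyz",o["tcp_rot"]); c=HX+rz*100
    for t in ts:
        Q=R.from_rotvec(ry*t); Rt=Q*Rc
        print([round(float(v),1) for v in np.r_[np.degrees((Rc.inv()*Rt).as_rotvec()),Rc.inv().apply(c+Q.apply(o["tool_pos"]-c)-o["tool_pos"])]])
E
python3 -c "
from mv import *
tilt_row([.06,.12,.18,.24,.3])"
```

```text
[-3.4, 0.0, -0.0, 0.1, -1.3, -11.2]
[-6.9, 0.0, -0.1, 0.2, -3.2, -22.2]
[-10.3, 0.0, -0.1, 0.2, -5.8, -33.2]
[-13.8, 0.0, -0.1, 0.3, -9.1, -44.0]
[-17.2, 0.0, -0.1, 0.4, -13.0, -54.5]
```

Emit:
send_rows([
  [[-3.4, 0, 0, 0, -1.3, -11.2, 1], [-6.9, 0, 0, 0.2, -3.2, -22.2, 1], [-10.3, 0, 0, 0.2, -5.8, -33.2, 1], [-13.8, 0, 0, 0.3, -9.1, -44, 1], [-17.2, 0, 0, 0.4, -13, -54.5, 1]],
])

```text
time: 8.4
tool_pos: [586.4, -229.5, 171.8]
tcp_rot: [2.833, -0.007, -0.049]
contact_force: [-0.0, -5.5, -4.7]
grip_width: 12.9
```

```bash
python3 -c "
from mv import *
o=get_obs();print(o['tcp_rot'],o['joint_positions'],o['contact_force'],o['grip_width'],o['tool_pos'])
tilt_row([.06,.12,.18,.24,.3])
crop('side',80,240,230,400,4,'pics/k5s.png')"
```

```text
[ 2.83 -0.01 -0.05] [-0.35  0.54  1.4  -0.33  1.12  1.4 ] [-0.03 -5.47 -4.7 ] 12.873418019893325 [ 586.4  -229.5   171.77]
[-3.4, 0.0, -0.0, 0.1, -1.3, -11.2]
[-6.9, 0.0, -0.0, 0.1, -3.2, -22.2]
[-10.3, 0.0, -0.1, 0.2, -5.8, -33.2]
[-13.8, 0.1, -0.1, 0.2, -9.1, -43.9]
[-17.2, 0.1, -0.1, 0.3, -13.0, -54.5]
```

View pics/k5s.png

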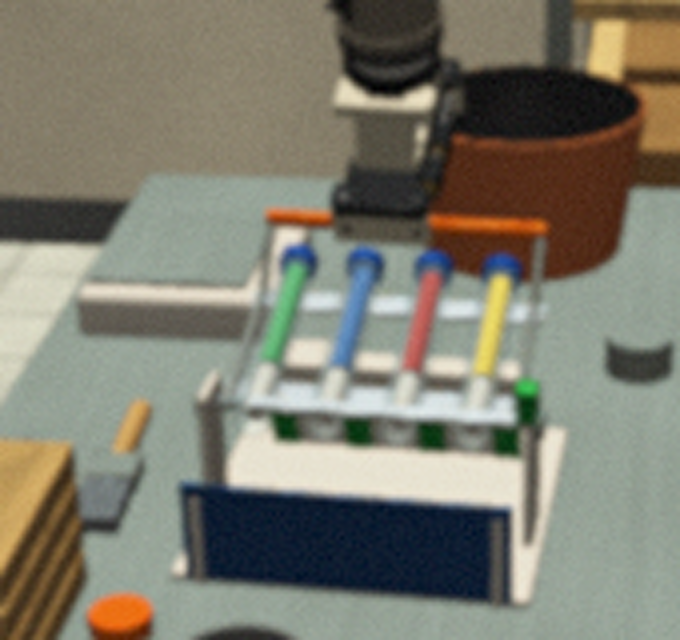

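The bank tips with the handle. I'll carry on to about 0.6.

Emit:
send_rows([
  [[-3.4, 0, 0, 0, -1.3, -11.2, 1], [-6.9, 0, 0, 0.1, -3.2, -22.2, 1], [-10.3, 0, 0, 0.2, -5.8, -33.2, 1], [-13.8, 0, 0, 0.2, -9.1, -44, 1], [-17.2, 0, 0, 0.3, -13, -54.5, 1]],
])

```text
time: 8.87
tool_pos: [587.8, -200.0, 219.9]
tcp_rot: [2.534, -0.008, -0.049]
contact_force: [0.6, -4.0, -5.0]
grip_width: 13.1
```

Emit:
send_rows([
  [[0, 0, 0, 0, 0, 0, 1], [0, 0, 0, 0, 0, 0, 1], [0, 0, 0, 0, 0, 0, 1], [0, 0, 0, 0, 0, 0, 1]],
])

```text
time: 9.2
tool_pos: [587.8, -200.2, 219.6]
tcp_rot: [2.537, -0.008, -0.049]
contact_force: [-0.3, -1.9, 5.0]
grip_width: 13.0
```

```bash
python3 -c "
from mv import *
o=get_obs();print(o['tcp_rot'],o['joint_positions'],o['contact_force'],o['grip_width'],o['tool_pos'])
tilt_row([-.06,-.12,-.18,-.24,-.3])
crop('side',80,240,230,400,4,'pics/k6s.png')"
```

```text
[ 2.54 -0.01 -0.05] [-0.16  0.52  1.42 -0.65  1.2   1.7 ] [-0.34 -1.9   4.97] 13.030618857399753 [ 587.83 -200.15  219.63]
[3.4, -0.0, 0.0, -0.1, 0.7, 11.2]
[6.9, -0.0, 0.0, -0.1, 0.7, 22.4]
[10.3, -0.1, 0.1, -0.2, -0.0, 33.6]
[13.8, -0.1, 0.1, -0.2, -1.3, 44.8]
[17.2, -0.1, 0.1, -0.3, -3.4, 55.8]
```

View pics/k6s.png

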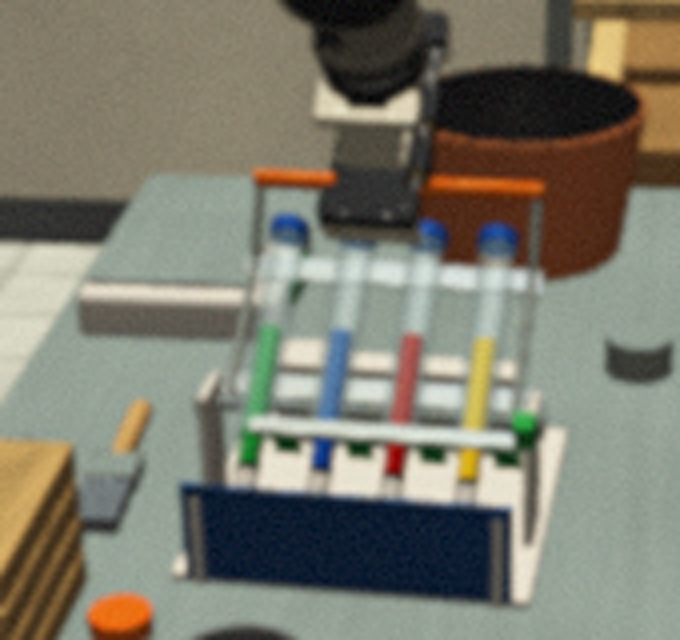

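All four pens have slid out against the stop board. I'll lower the bank again.

Emit:
send_rows([
  [[3.4, 0, 0, 0, 0.7, 11.2, 1], [6.9, 0, 0, -0.1, 0.7, 22.4, 1], [10.3, 0, 0, -0.2, 0, 33.6, 1], [13.8, 0, 0, -0.2, -1.3, 44.8, 1], [17.2, 0, 0, -0.3, -3.4, 55.8, 1]],
])

```text
time: 9.67
tool_pos: [589.2, -218.5, 171.9]
tcp_rot: [2.856, -0.014, -0.046]
contact_force: [4.6, 57.5, 5.3]
grip_width: 10.2
```

```bash
python3 -c "
from mv import *
o=get_obs();print(o['tcp_rot'],o['joint_positions'],o['contact_force'],o['grip_width'],o['tool_pos'])
tilt_row([-.06,-.12,-.18,-.24,-.3])"
```

```text
[ 2.86 -0.01 -0.05] [-0.34  0.54  1.4  -0.3   1.12  1.4 ] [ 4.56 57.5   5.31] 10.217544275449306 [ 589.22 -218.52  171.95]
[3.4, -0.0, 0.0, -0.1, 1.1, 10.6]
[6.9, -0.0, 0.1, -0.3, 1.5, 21.2]
[10.3, -0.0, 0.1, -0.4, 1.3, 31.8]
[13.7, -0.0, 0.2, -0.6, 0.5, 42.4]
[17.2, -0.1, 0.2, -0.7, -1.0, 53.0]
```

```bash
python3 -c "
from mv import *
crop('side',100,220,270,390,6,'pics/k7s.png');crop('top',130,260,310,470,5,'pics/k7.png')"
```

```text
(no output)
```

View pics/k7s.png

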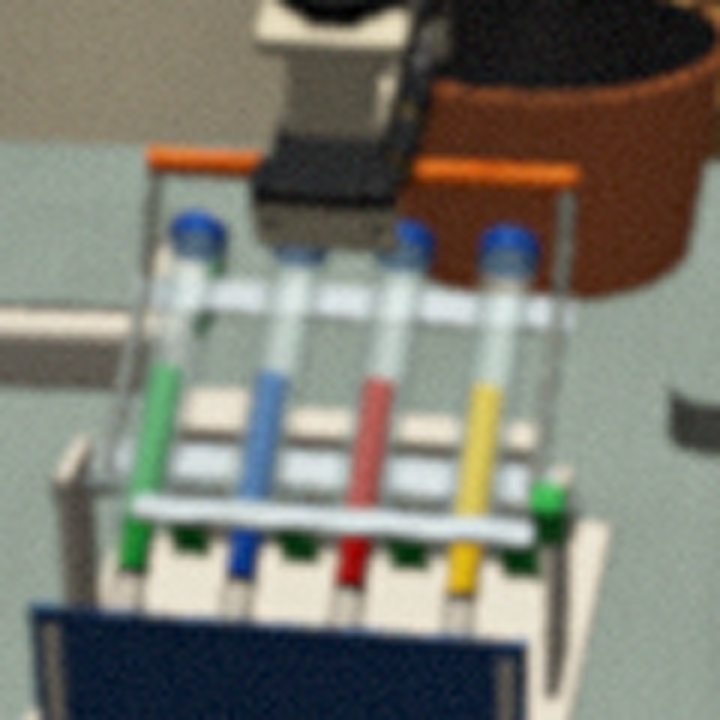

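View pics/k7.png

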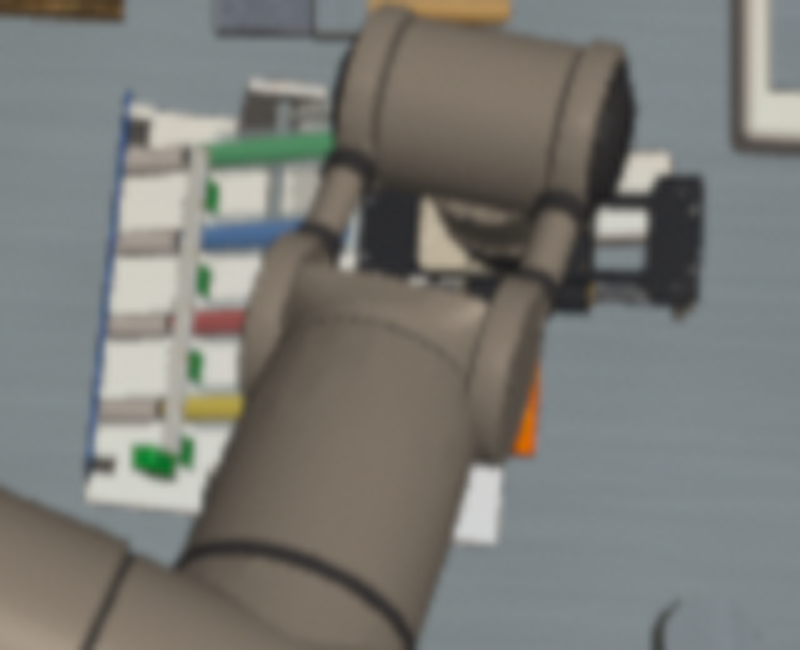

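Emit:
send_rows([
  [[0, 0, 0, 0, -5, -1.5, 1], [0, 0, 0, 0, -9, -3, 1]],
])

```text
time: 9.93
tool_pos: [588.6, -217.9, 171.0]
tcp_rot: [2.839, -0.01, -0.047]
contact_force: [5.1, -10.0, 2.4]
grip_width: 8.3
```

Emit:
send_rows([
  [[0, 0, 0, 0, 0, 0, 0.45], [0, 0, 0, 0, 0, 0, 0.39], [0, 0, 0, 0, 0, 0, 0.39], [0, 0, 0, 0, 0, 0, 0.39]],
])

```text
time: 10.27
tool_pos: [585.8, -219.1, 169.6]
tcp_rot: [2.839, -0.004, -0.05]
contact_force: [0.3, -0.3, 0.0]
grip_width: 26.9
```

```bash
python3 -c "
from mv import *
for t in (.45,.5,.55,.6): print(t,tiltpose(t)[0])
go(*tiltpose(.5),-18.8)
im=capture('side');capture('top')
for d in place_of('rack_handle','side')[:2]+place_of('rack_handle','top')[:2]: print(d['location'],d['conf'])
for d in place_of('tube_mouths','side')[:2]+place_of('tube_mouths','top')[:2]: print(d['location'],d['conf'])
crop('side',100,220,270,390,6,'pics/k8s.png',im)
"
```

```text
0.45 [ 585.51 -209.5   207.31]
0.5 [ 585.77 -203.96  214.83]
0.55 [ 586.05 -198.04  222.06]
0.6 [ 586.34 -191.77  228.99]
t 10.3 pos [ 585.82 -219.13  169.61] rot [ 2.84 -0.   -0.05] F [ 0.3  -0.27  0.01] grip 26.9
q [-0.34  0.54  1.4  -0.32  1.12  1.42]
ROW rot [-11.3  -0.1  -0.2] shift [ -0.7   2.7 -29.2] rows 1.6
[125.4, 332.6] 0.72
[190.7, 320.5] 0.64
[182.9, 314.3] 0.57
[182.7, 351.7] 0.72
[220.8, 339.9] 0.55
```

View pics/k8s.png

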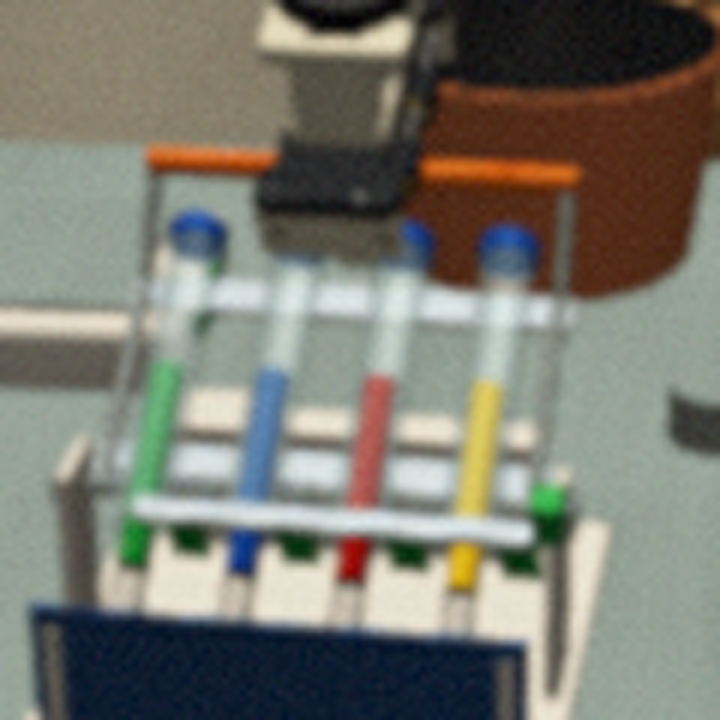

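```bash
cat >> mv.py <<'E'
def handle_px(t,b,n="side"):
    a,z=-184.6*np.cos(t)+30*np.sin(t),30*np.cos(t)+184.6*np.sin(t)
    return proj(n,rack(a,b,100+z))
E
python3 -c "
from mv import *
for t in (0,.1,.2,.35,.4,.45,.5,.55,.6,.65): print(t,handle_px(t,-114),handle_px(t,114))
"
```

```text
0 [298.98 146.92] [367.08 150.7 ]
0.1 [298.46 142.3 ] [367.06 146.01]
0.2 [297.82 137.97] [366.98 141.6 ]
0.35 [296.61 132.07] [366.74 135.62]
0.4 [296.15 130.29] [366.63 133.81]
0.45 [295.67 128.61] [366.5  132.11]
0.5 [295.15 127.03] [366.35 130.52]
0.55 [294.6  125.56] [366.19 129.04]
0.6 [294.03 124.21] [366.01 127.67]
0.65 [293.43 122.98] [365.81 126.43]
```

```bash
python3 -c "
from mv import *
p,Rt=tiltpose(.53); o=get_obs()
go(p,Rt,-48.8)
go(p-Rt.apply([0,0,2.]),Rt,-18.8)"
```

```text
t 10.6 pos [ 585.99 -219.13  169.7 ] rot [ 2.84 -0.   -0.05] F [-0.43 -0.62 -0.21] grip 28.2
q [-0.33  0.54  1.4  -0.32  1.12  1.42]
ROW rot [-13.   -0.2  -0.2] shift [-0.9  8.  -5.3] rows 1.8
t 10.6 pos [ 585.99 -219.13  169.7 ] rot [ 2.84 -0.   -0.05] F [-0.43 -0.62 -0.21] grip 28.2
q [-0.33  0.54  1.4  -0.32  1.12  1.42]
ROW rot [-13.   -0.2  -0.2] shift [ -0.8   0.8 -36.4] rows 1.8
```

Emit:
send_rows([
  [[-6.5, 0, 0, -0.5, 4, -2.5, 0.39], [-13, -0.2, -0.2, -0.9, 8, -5.3, 0.39], [-13, -0.2, -0.2, -0.9, 8, -5.3, 0.39], [-13, -0.2, -0.2, -0.9, 4, -20, 0.39], [-13, -0.2, -0.2, -0.8, 0.8, -36, 0.39]],
])

```text
time: 10.98
tool_pos: [585.1, -208.3, 203.2]
tcp_rot: [2.616, 0.004, -0.047]
contact_force: [0.3, -0.6, 0.3]
grip_width: 27.9
```

Emit:
send_rows([
  [[0, 0, 0, 0, 0, 0, 0.39], [0, 0, 0, 0, 0, 0, 1], [0, 0, 0, 0, 0, 0, 1], [0, 0, 0, 0, 0, 0, 1], [0, 0, 0, 0, 0, 0, 1]],
])

```text
time: 11.4
tool_pos: [585.2, -211.1, 204.7]
tcp_rot: [2.609, 0.001, -0.048]
contact_force: [-1.4, -5.7, 3.9]
grip_width: 13.1
```

```bash
python3 -c "
from mv import *
go(*tiltpose(.53),-18.8)
crop('side',100,220,270,390,6,'pics/k9s.png')
tilt_row([-.04,-.08,-.12,-.16,-.2])"
```

```text
t 11.4 pos [ 585.24 -211.1   204.7 ] rot [ 2.61  0.   -0.05] F [-1.44 -5.69  3.9 ] grip 13.1
q [-0.21  0.53  1.42 -0.58  1.17  1.63]
ROW rot [ 0.1  0.1 -0. ] shift [ 0.2 -1.9  0.9] rows 0.0
[2.3, -0.0, -0.0, 0.0, 0.3, 7.5]
[4.6, -0.0, -0.0, 0.0, 0.3, 14.9]
[6.9, -0.0, -0.0, 0.0, 0.1, 22.4]
[9.2, -0.0, -0.0, 0.0, -0.5, 29.9]
[11.5, -0.0, -0.0, 0.1, -1.4, 37.3]
```

View pics/k9s.png

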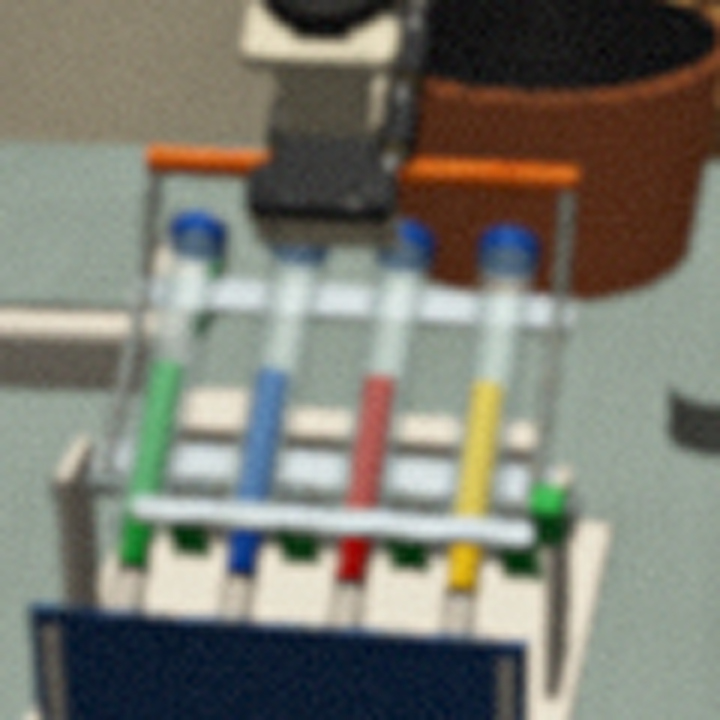

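The grip is centred on the bar again and the bank reads about 0.53. I'll lower it in small steps.

Emit:
send_rows([
  [[2.3, 0, 0, 0, 0.3, 7.5, 1], [4.6, 0, 0, 0, 0.3, 15, 1], [6.9, 0, 0, 0, 0.1, 22.4, 1]],
])

```text
time: 11.7
tool_pos: [587.5, -218.3, 189.2]
tcp_rot: [2.735, -0.008, -0.046]
contact_force: [-1.0, 25.5, 27.5]
grip_width: 13.0
```

Emit:
send_rows([
  [[0, 0, 0, 0, 0, 0, 1]],
])

```text
time: 11.78
tool_pos: [587.5, -218.9, 188.1]
tcp_rot: [2.737, -0.008, -0.047]
contact_force: [1.4, 16.4, 17.8]
grip_width: 13.1
```

```bash
python3 -c "
from mv import *
go(*tiltpose(.41),-18.8)
crop('side',100,220,270,390,6,'pics/k10s.png')
tilt_row([-.06,-.12,-.18,-.24,-.3])"
```

```text
t 11.8 pos [ 587.53 -218.92  188.05] rot [ 2.74 -0.01 -0.05] F [ 1.36 16.43 17.77] grip 13.1
q [-0.29  0.53  1.41 -0.43  1.13  1.51]
ROW rot [-0.3 -0.4 -0.2] shift [-2.5  0.5  4.8] rows 0.1
[3.4, -0.0, 0.0, -0.1, 0.7, 11.1]
[6.9, -0.0, 0.1, -0.2, 0.7, 22.2]
[10.3, -0.0, 0.1, -0.2, 0.0, 33.2]
[13.8, -0.0, 0.1, -0.3, -1.3, 44.2]
[17.2, -0.0, 0.1, -0.4, -3.3, 55.1]
```

View pics/k10s.png

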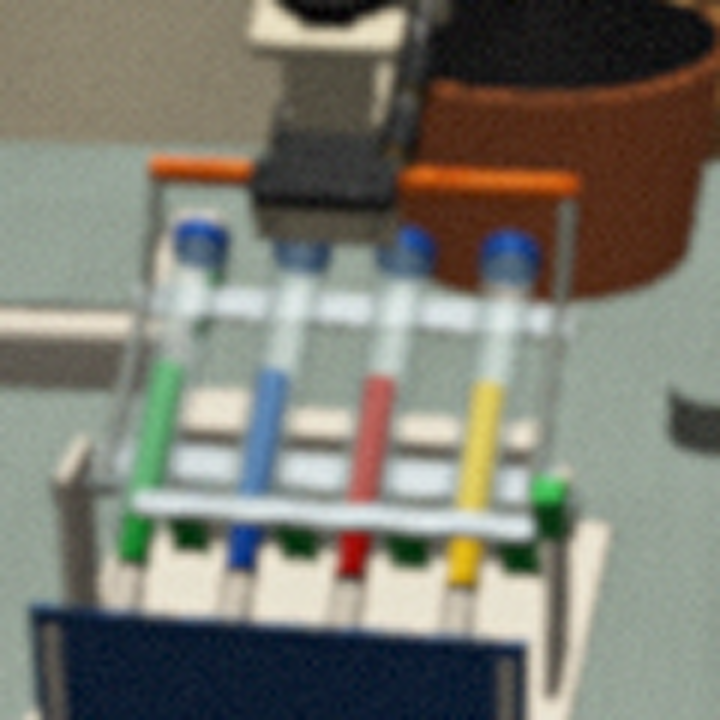

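Emit:
send_rows([
  [[1.7, 0, 0, 0, 0.3, 5.5, 1], [1.7, 0, 0, 0, 0.3, 5.5, 1], [3.4, 0, 0, -0.1, 0.7, 11.1, 1], [3.4, 0, 0, -0.1, 0.7, 11.1, 1]],
])

```text
time: 12.17
tool_pos: [587.9, -221.9, 178.3]
tcp_rot: [2.797, -0.009, -0.045]
contact_force: [3.2, 22.6, 21.7]
grip_width: 13.0
```

```bash
python3 -c "
from mv import *
go(*tiltpose(.35),-18.8)
crop('side',100,220,270,390,6,'pics/k11s.png');crop('top',130,260,310,470,5,'pics/k11.png')
tilt_row([-.06,-.12,-.18,-.24,-.3])"
```

```text
t 12.2 pos [ 587.88 -221.91  178.32] rot [ 2.8  -0.01 -0.05] F [ 3.18 22.6  21.7 ] grip 13.0
q [-0.32  0.54  1.4  -0.37  1.12  1.45]
ROW rot [-0.3 -0.5 -0.1] shift [-3.   2.4  5.6] rows 0.2
[3.4, -0.0, 0.0, -0.1, 0.7, 11.0]
[6.9, -0.0, 0.1, -0.2, 0.8, 21.9]
[10.3, -0.0, 0.1, -0.3, 0.2, 32.9]
[13.8, -0.0, 0.1, -0.4, -1.0, 43.8]
[17.2, -0.0, 0.2, -0.5, -2.9, 54.6]
```

View pics/k11s.png

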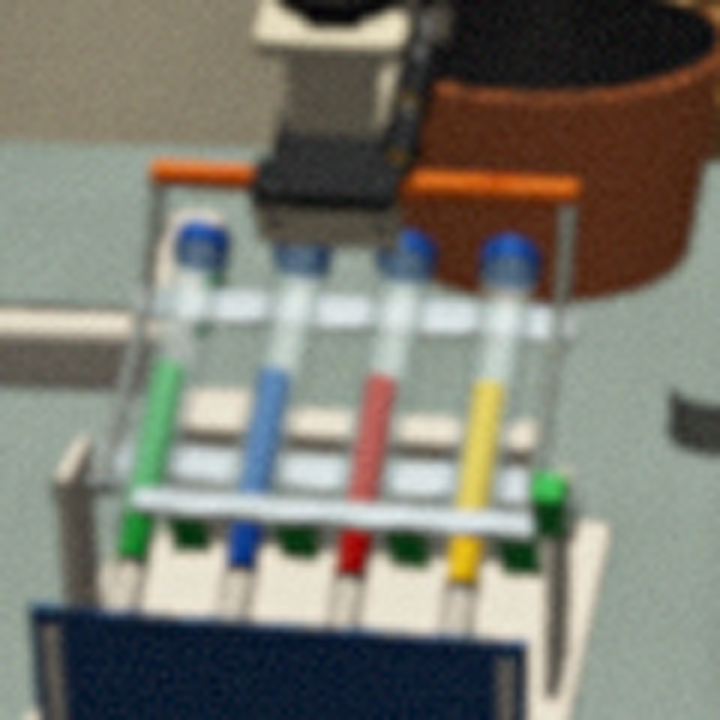

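View pics/k11.png

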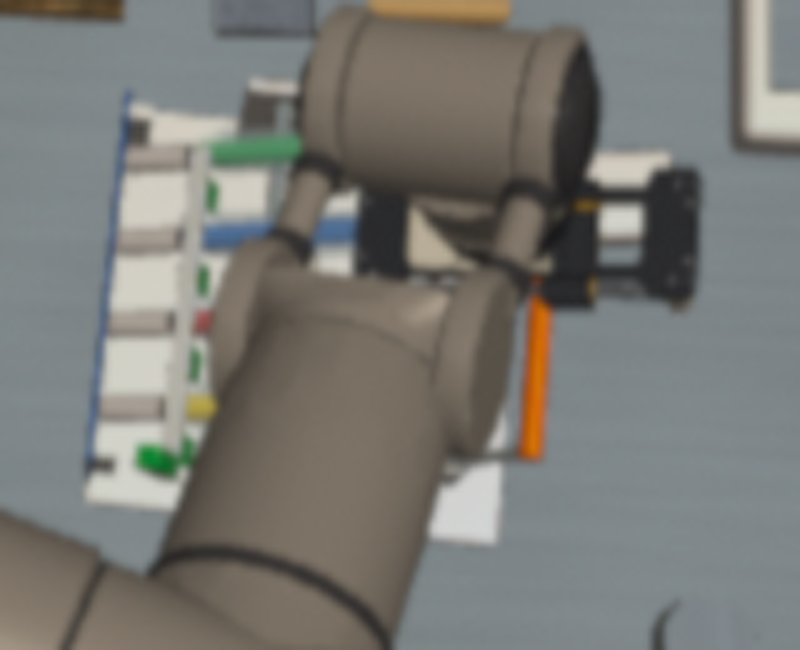

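Emit:
send_rows([
  [[0, 0, 0, 0, 0, -3, 0.39], [0, 0, 0, 0, 0, -3, 0.39], [0, 0, 0, 0, 0, -3, 0.39], [0, 0, 0, 0, 0, -30, 0.39], [0, 0, 0, 0, 0, -60, 0.6]],
])

```text
time: 12.68
tool_pos: [583.9, -205.3, 228.5]
tcp_rot: [2.793, 0.008, -0.049]
contact_force: [1.1, 0.1, 0.2]
grip_width: 24.6
```

Emit:
send_rows([
  [[0, 0, 0, 0, 0, 0, 1], [0, 0, 0, 0, 0, 0, 1], [0, 0, 0, 0, 0, 0, 1], [0, 0, 0, 0, 0, 0, 1]],
])

```text
time: 13.02
tool_pos: [584.9, -205.2, 229.6]
tcp_rot: [2.792, 0.004, -0.048]
contact_force: [-1.2, -0.7, -0.2]
grip_width: 1.4
```

```bash
cat >> mv.py <<'E'
def push(t,ga=2.0,top=7.):
    p,Rt=tiltpose(t); go(p-rx*ga-Rt.apply([0,0,top]),Rt)
E
python3 -c "
from mv import *
push(.45)
im=capture('side');cv2.imwrite('pics/k12s.png',im[60:260,200:440,::-1].repeat(3,0).repeat(3,1))"
```

```text
t 13.0 pos [ 584.87 -205.15  229.62] rot [ 2.79  0.   -0.05] F [-1.18 -0.72 -0.24] grip 1.4
q [-0.29  0.49  1.34 -0.36  1.25  1.43]
ROW rot [-5.8  0.2  0. ] shift [ 0.9 -2.4 16.2] rows 0.8
```

View pics/k12s.png

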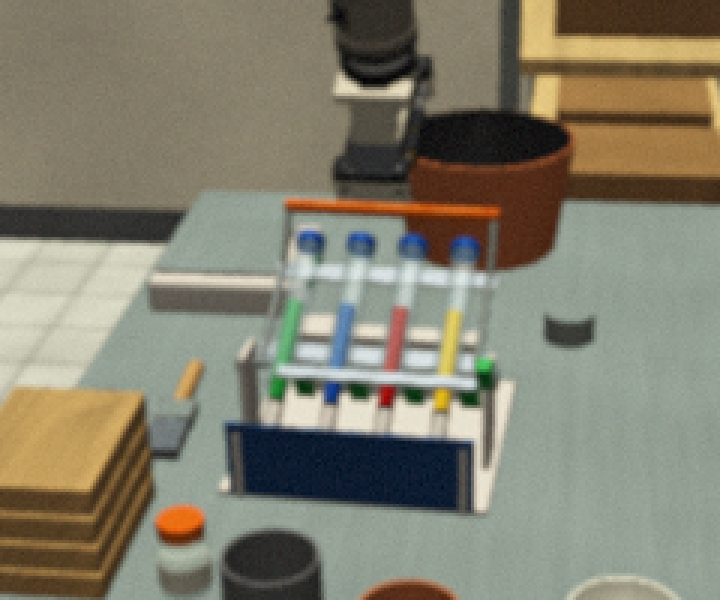

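```bash
python3 -c "
from mv import *
push(.40);push(.36)"
```

```text
t 13.1 pos [ 584.94 -205.14  229.7 ] rot [ 2.79  0.   -0.05] F [ 0.66 -0.29  0.27] grip 0.9
q [-0.29  0.49  1.34 -0.36  1.25  1.43]
ROW rot [-2.9  0.2  0. ] shift [ 0.9  0.1 25.3] rows 0.6
t 13.1 pos [ 584.94 -205.14  229.7 ] rot [ 2.79  0.   -0.05] F [ 0.66 -0.29  0.27] grip 0.9
q [-0.29  0.49  1.34 -0.36  1.25  1.43]
ROW rot [-0.6  0.2  0. ] shift [ 0.9  1.8 32.6] rows 0.8
```

Emit:
send_rows([
  [[-2.9, 0, 0, 0.9, 0, 12, 1], [-2.9, 0, 0, 0.9, 0, 18, 1], [-2.9, 0, 0, 0.9, 0, 22, 1], [-1.5, 0, 0, 0.9, 1, 26, 1], [-0.6, 0, 0, 0.9, 2, 30, 1]],
])

```text
time: 13.48
tool_pos: [587.0, -216.7, 210.5]
tcp_rot: [2.779, -0.006, -0.047]
contact_force: [-12.4, 18.4, 44.2]
grip_width: 0.4
```

```bash
python3 -c "
from mv import *
push(.35);push(.3)
im=capture('side');cv2.imwrite('pics/k13s.png',im[60:260,200:440,::-1].repeat(3,0).repeat(3,1))"
```

```text
t 13.5 pos [ 587.03 -216.71  210.5 ] rot [ 2.78 -0.01 -0.05] F [-12.43  18.4   44.2 ] grip 0.4
q [-0.3   0.51  1.37 -0.38  1.19  1.44]
ROW rot [ 0.7 -0.3 -0.1] shift [-1.9 -2.2 12.5] rows 0.3
t 13.5 pos [ 587.03 -216.71  210.5 ] rot [ 2.78 -0.01 -0.05] F [-12.43  18.4   44.2 ] grip 0.4
q [-0.3   0.51  1.37 -0.38  1.19  1.44]
ROW rot [ 3.6 -0.3 -0.1] shift [-2.  -0.7 21.8] rows 0.5
```

View pics/k13s.png

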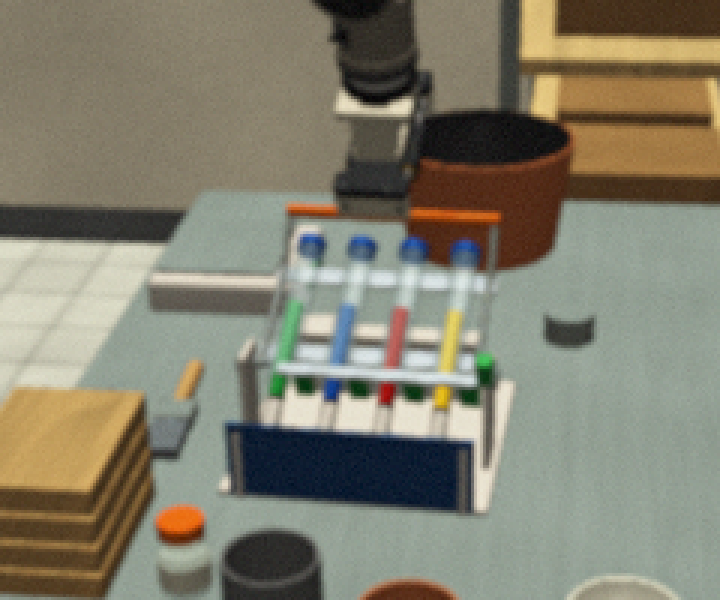

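Emit:
send_rows([
  [[0, 0, 0, 0, 0, 0, 1], [0, 0, 0, 0, 0, 0, 1], [0, 0, 0, 0, 0, 0, 1], [0, 0, 0, 0, 0, 0, 1], [0, 0, 0, 0, 0, 0, 1]],
])

```text
time: 13.95
tool_pos: [586.9, -217.7, 209.1]
tcp_rot: [2.777, -0.005, -0.047]
contact_force: [-6.4, 5.3, 28.2]
grip_width: 0.6
```

```bash
python3 -c "
from mv import *
push(.35)
crop('top',140,240,320,420,7,'pics/k14.png');crop('side',160,220,270,370,7,'pics/k14s.png')"
```

```text
t 13.9 pos [ 586.9  -217.7   209.06] rot [ 2.78 -0.01 -0.05] F [-6.4   5.29 28.25] grip 0.6
q [-0.3   0.51  1.37 -0.38  1.19  1.45]
ROW rot [ 0.8 -0.3 -0.1] shift [-1.8 -2.6 10.8] rows 0.3
```

View pics/k14s.png

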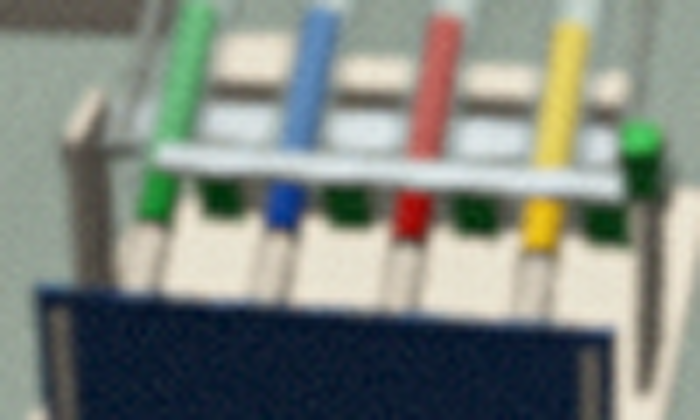

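View pics/k14.png

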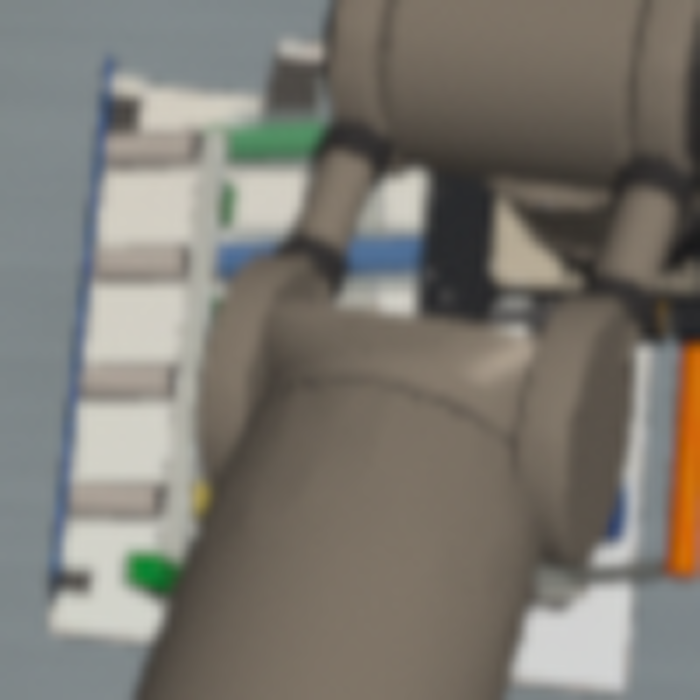

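Held pressure makes it creep down: the force fell from 49 to 28 N while the bank moved. The pens are rubbing up the board, so I'll press slowly.

Emit:
send_rows([
  [[0.8, 0, 0, 0, 0, 4, 1], [0.8, 0, 0, 0, 0, 4, 1], [1.2, 0, 0, 0, 0, 6, 1], [1.2, 0, 0, 0, 0, 6, 1], [1.2, 0, 0, 0, 0, 6, 1]],
])

```text
time: 14.47
tool_pos: [586.8, -220.8, 204.3]
tcp_rot: [2.796, -0.006, -0.047]
contact_force: [-8.3, 4.0, 30.9]
grip_width: 0.2
```

Emit:
send_rows([
  [[0, 0, 0, 0, 0, 0, 1], [0, 0, 0, 0, 0, 0, 1], [0.8, 0, 0, 0, 0, 3, 1], [0.8, 0, 0, 0, 0, 3, 1], [0.8, 0, 0, 0, 0, 3, 1]],
])

```text
time: 14.88
tool_pos: [586.7, -222.3, 201.8]
tcp_rot: [2.809, -0.006, -0.047]
contact_force: [-8.3, 1.9, 31.3]
grip_width: 0.2
```

```bash
python3 -c "
from mv import *
push(.35);push(.3)
crop('side',100,220,270,390,6,'pics/k15s.png')"
```

```text
t 14.9 pos [ 586.69 -222.33  201.76] rot [ 2.81 -0.01 -0.05] F [-8.34  1.86 31.3 ] grip 0.2
q [-0.33  0.52  1.37 -0.34  1.18  1.41]
ROW rot [-1.  -0.3 -0.1] shift [-1.8 -4.2  2.4] rows 0.2
t 14.9 pos [ 586.69 -222.33  201.76] rot [ 2.81 -0.01 -0.05] F [-8.34  1.86 31.3 ] grip 0.2
q [-0.33  0.52  1.37 -0.34  1.18  1.41]
ROW rot [ 1.8 -0.3 -0.1] shift [-1.9 -2.5 11.7] rows 0.3
```

View pics/k15s.png

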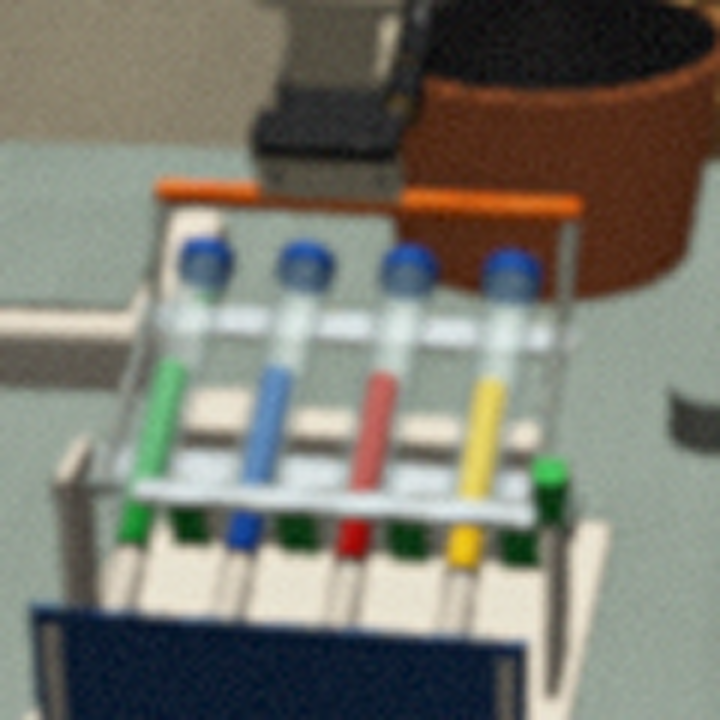

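It's working, with tilt at about 0.36. I'll continue at the same gentle rate.

Emit:
send_rows([
  [[1, 0, 0, 0, -1, 4, 1], [1, 0, 0, 0, -1, 4, 1], [2, 0, 0, 0, -2, 7, 1], [2, 0, 0, 0, -2, 7, 1], [2.5, 0, 0, 0, -2, 9, 1]],
])

```text
time: 15.35
tool_pos: [587.1, -225.6, 192.8]
tcp_rot: [2.85, -0.007, -0.047]
contact_force: [-6.7, -6.5, 29.9]
grip_width: 0.3
```

Emit:
send_rows([
  [[0, 0, 0, 0, 0, 0, 1], [1, 0, 0, 0, 0, 3, 1], [1, 0, 0, 0, 0, 3, 1], [2, 0, 0, 0, -0.5, 6, 1], [2, 0, 0, 0, -0.5, 6, 1]],
])

```text
time: 15.77
tool_pos: [585.4, -222.8, 179.7]
tcp_rot: [2.896, 0.001, -0.048]
contact_force: [0.3, 0.1, 2.1]
grip_width: 0.4
```

```bash
python3 -c "
from mv import *
push(.25);push(.2)"
```

```text
t 15.8 pos [ 585.44 -222.78  179.65] rot [ 2.9   0.   -0.05] F [0.33 0.09 2.12] grip 0.4
q [-0.37  0.54  1.37 -0.25  1.17  1.34]
ROW rot [-0.2  0.1 -0. ] shift [-0.5  5.6 -0.5] rows 0.1
t 15.8 pos [ 585.44 -222.78  179.65] rot [ 2.9   0.   -0.05] F [0.33 0.09 2.12] grip 0.4
q [-0.37  0.54  1.37 -0.25  1.17  1.34]
ROW rot [ 2.6  0.1 -0. ] shift [-0.5  7.2  8.7] rows 0.4
```

```bash
python3 -c "
from mv import *
crop('side',100,220,270,390,6,'pics/k16s.png')"
```

```text
(no output)
```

View pics/k16s.png

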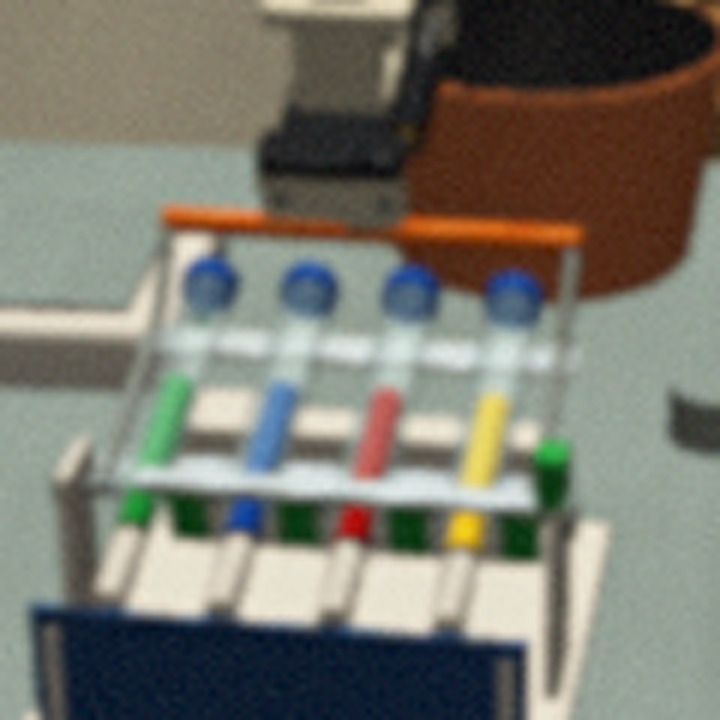

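The pens have cleared the board edge and the bank is free at about 0.24. I'll press it down to level.

```bash
python3 -c "
from mv import *
push(.18);push(.1);push(0.02)"
```

```text
t 15.8 pos [ 585.33 -222.56  179.51] rot [ 2.9   0.   -0.05] F [ 0.63 -0.33  1.56] grip 0.4
q [-0.37  0.54  1.37 -0.26  1.17  1.34]
ROW rot [ 3.8  0.1 -0. ] shift [-0.4  8.  12.4] rows 0.5
t 15.8 pos [ 585.33 -222.56  179.51] rot [ 2.9   0.   -0.05] F [ 0.63 -0.33  1.56] grip 0.4
q [-0.37  0.54  1.37 -0.26  1.17  1.34]
ROW rot [ 8.4  0.1 -0. ] shift [-0.4  9.4 27.4] rows 1.2
t 15.8 pos [ 585.33 -222.56  179.51] rot [ 2.9   0.   -0.05] F [ 0.63 -0.33  1.56] grip 0.4
q [-0.37  0.54  1.37 -0.26  1.17  1.34]
ROW rot [13.   0.1 -0. ] shift [-0.3  9.5 42.4] rows 1.8
```

Emit:
send_rows([
  [[3.8, 0, 0, -0.4, 8, 12, 1], [8.4, 0, 0, -0.4, 9.4, 26, 1], [11, 0, 0, -0.3, 9.5, 34, 1], [13, 0, 0, -0.3, 9.5, 41, 1], [13, 0, 0, -0.3, 9.5, 44, 1]],
])

```text
time: 16.23
tool_pos: [583.6, -243.3, 138.0]
tcp_rot: [3.124, 0.003, -0.049]
contact_force: [0.0, 0.1, 2.0]
grip_width: 0.2
```

```bash
python3 -c "
from mv import *
push(0)
crop('side',100,220,270,390,6,'pics/k17s.png')"
```

```text
t 16.2 pos [ 583.63 -243.26  138.  ] rot [ 3.12  0.   -0.05] F [0.05 0.07 2.02] grip 0.2
q [-0.51  0.61  1.33 -0.02  1.19  1.12]
ROW rot [ 1.   0.2 -0.1] shift [ 0.3 -0.4  1. ] rows 0.1
```

View pics/k17s.png

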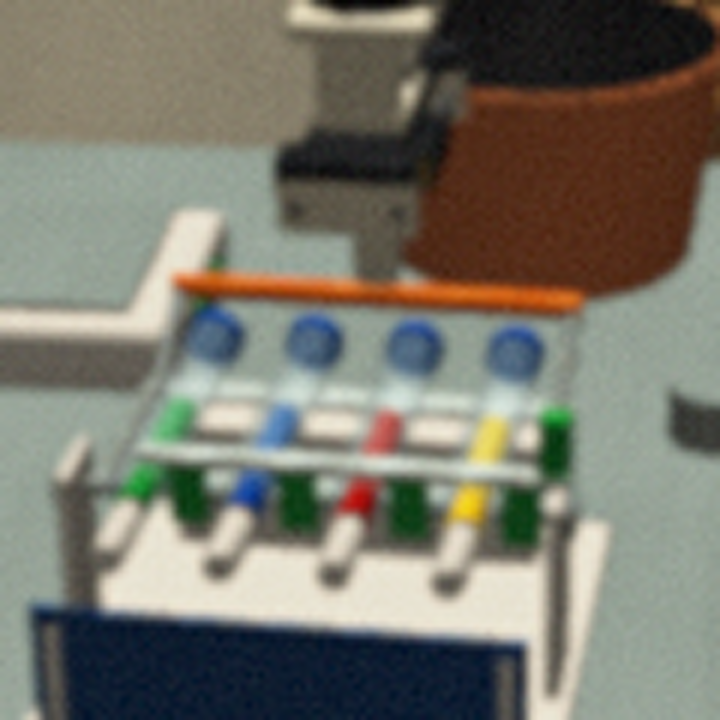

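Emit:
send_rows([
  [[0, 0, 0, 0, 0, 3, 1], [0, 0, 0, 0, 0, 3, 1], [0, 0, 0, 0, 0, -30, 1], [0, 0, 0, 0, 0, -70, 1], [0, 0, 0, 0, 0, -100, 1]],
])

```text
time: 16.7
tool_pos: [584.9, -239.1, 242.4]
tcp_rot: [3.12, 0.0, -0.046]
contact_force: [0.5, 0.7, 0.1]
grip_width: 0.3
```

```bash
cat > kin.py <<'E'
import numpy as np, json
from scipy.spatial.transform import Rotation as R
from scipy.optimize import least_squares
L=[json.loads(l) for l in open("log.txt")]
Q=np.array([l[0] for l in L]);P=np.array([l[1] for l in L]);O=R.from_euler("xyz",[l[2] for l in L])
def fk(q,p,s4=1,s6=1):
    h,a1,L1,d,a3,L2,Lt,c6=p
    r=R.from_rotvec([0,0,q[0]]); x=r.apply([a1,0,h])
    r=r*R.from_rotvec([0,q[1],0]); x=x+r.apply([0,d,L1])
    r=r*R.from_rotvec([0,q[2],0]); x=x+r.apply([a3,0,L2])
    r=r*R.from_rotvec([0,0,s4*q[3]])*R.from_rotvec([0,q[4],0])*R.from_rotvec([0,0,s6*q[5]+c6]); x=x+r.apply([0,0,Lt])
    return x,r
def res(p,s4,s6):
    e=[]
    for q,pp,o in zip(Q,P,O):
        x,r=fk(q,p,s4,s6); e+=list(x-pp)+list((r.inv()*o).as_rotvec()*300)
    return np.array(e)
best=None
for s4 in(1,-1):
  for s6 in(1,-1):
    for c in(np.pi/2,-np.pi/2):
      s=least_squares(res,[350,0,400,75,0,400,200,c],args=(s4,s6))
      if best is None or s.cost<best[0]: best=(s.cost,s.x,s4,s6,np.abs(s.fun).max())
if __name__=="__main__": print(len(L),best)
def ik(pos,Rt,q0):
    lo=np.array([-2.53,-.77,.04,-1,.28,-3.11]);hi=np.array([2.53,2.02,2.7,4.14,2.66,3.11])
    f=lambda q:np.r_[(fk(q,best[1],*best[2:4])[0]-pos),(fk(q,best[1],*best[2:4])[1].inv()*Rt).as_rotvec()*300]
    s=least_squares(f,np.clip(q0,lo+.01,hi-.01),bounds=(lo,hi)); return s.x,np.sqrt(2*s.cost)
E
python3 kin.py
```

```text
33 (np.float64(1.6681571436720873e-21), array([ 2.22900000e+02, -3.69943120e-11,  5.06200000e+02,  7.64000000e+01,
        4.65000000e+01,  3.79600000e+02,  3.18081000e+02, -4.71238898e+00]), 1, 1, np.float64(2.319211489520967e-11))
```

```bash
cat > plan.py <<'E'
from mv import *
import kin
def Rpen(phi,yaw=0):
    """tool for a pen: phi tilt (deg) of fingers towards +rack x; yaw (deg) extra turn about world z"""
    return R.from_rotvec([0,0,np.radians(yaw)])*R.from_rotvec(-ry*np.radians(phi))*down(87.31)
E
python3 - <<'E'
from plan import *
capture("top");
for d in place_of("cup_rim","top")[:4]: print(np.array(d["location"]),round(d["conf"],2),onz("top",d["location"],100))
capture("side")
for d in place_of("cup_rim","side")[:4]: print(np.array(d["location"]),round(d["conf"],2),onz("side",d["location"],100))
cup=np.array([510,337.5,0])
q=get_obs()["joint_positions"]
for b in(-82.5,82.5):
    for a in (83.5,208): print("grasp",b,a,*kin.ik(rack(a,b,113)-Rpen(0).apply([0,0,-18.8]),Rpen(0),q))
for yaw in(-30,0,20):
  for phi in(60,75,90):
    for z in(300,215,170):
      Rt=Rpen(phi,yaw); print(yaw,phi,z,*kin.ik(cup+[0,0,z]-Rt.apply([0,0,-18.8]),Rt,[.3,.5,1.6,1,1,0.]))
E
```

```text
[251.4 211.2] 0.89 [363.7  396.48 100.  ]
[208.6 233.2] 0.8 [500.05 342.23 100.  ]
[222.9 186.3] 0.59 [446.76 482.48 100.  ]
[171.4 258.3] 0.56 [623.74 274.63 100.  ]
[245.2 290.7] 0.89 [624.56 279.23 100.  ]
[260.7 336.6] 0.82 [505.63 330.38 100.  ]
[291.2 391.5] 0.57 [376.66 426.13 100.  ]
grasp -82.5 83.5 [-0.08  0.74  1.22  0.    1.19 -0.03] 2.337584285153946e-13
grasp -82.5 208 [0.1  0.78 1.14 0.   1.23 0.15] 1.419915602867122e-11
grasp 82.5 83.5 [-0.09  0.47  1.73  0.    0.94 -0.04] 3.293308487793902e-13
grasp 82.5 208 [ 0.15  0.51  1.65 -0.    0.98  0.2 ] 2.0363958247043233e-13
-30 60 300 [ 0.11  0.22  2.01  1.48  0.74 -0.42] 7.899771706459421e-13
-30 60 215 [ 0.11  0.38  2.11  1.76  0.75 -0.81] 1.7820186275250585e-13
-30 60 170 [ 0.11  0.48  2.14  1.9   0.79 -1.  ] 2.6461378003964865e-13
-30 75 300 [ 0.05  0.32  2.15  1.91  0.99 -0.92] 2.1736400486495913e-13
-30 75 215 [ 0.05  0.53  2.22  2.06  1.1  -1.21] 2.131097604978791e-13
-30 75 170 [ 0.05  0.65  2.23  2.12  1.17 -1.34] 3.667044297912989e-13
-30 90 300 [ 0.03  0.5   2.23  2.13  1.35 -1.23] 1.8712182490122882e-13
-30 90 
[... 694 characters left out ...]
0 90 170 [-0.08  0.89  1.87  1.54  1.58 -1.19] 2.647425449365162e-13
20 60 300 [ 0.02  0.55  1.46  0.98  1.57 -0.52] 5.392034015464199e-12
20 60 215 [ 0.02  0.65  1.54  0.99  1.47 -0.67] 1.5755175685681478e-13
20 60 170 [ 0.02  0.72  1.57  1.    1.42 -0.75] 7.793488862955296e-14
20 75 300 [-0.03  0.65  1.51  1.17  1.69 -0.66] 1.219803204268593e-13
20 75 215 [-0.03  0.77  1.56  1.16  1.62 -0.81] 4.903199906279721e-13
20 75 170 [-0.03  0.84  1.58  1.15  1.58 -0.89] 4.013843027525201e-13
20 90 300 [-0.04  0.76  1.55  1.33  1.82 -0.77] 3.181266197771611e-12
20 90 215 [-0.04  0.89  1.57  1.3   1.78 -0.92] 2.3404228154157393e-13
20 90 170 [-0.04  0.97  1.56  1.29  1.76 -0.99] 1.792518938309349e-13
```

```bash
cat > cupo.py <<'E'
from plan import *
import sys
from scipy.optimize import minimize
def sil(n,c):
    a=np.linspace(0,2*np.pi,60); pts=np.array([proj(n,[c[0]+42*np.cos(t),c[1]+42*np.sin(t),z]) for z in(0,100) for t in a])
    h=cv2.convexHull((pts*8).astype(np.int32)); m=np.zeros((3200,5120),np.uint8); 
    cv2.fillConvexPoly(m,h,1); return cv2.resize(m,(640,400),interpolation=cv2.INTER_AREA)>0
def copper(im):
    h=cv2.cvtColor(im,cv2.COLOR_RGB2HSV); return ((h[...,0]<14)|(h[...,0]>172))&(h[...,1]>100)
def fitcup(c0,draw=None):
    ms={}
    for n in("top","side"):
        im=capture(n); p=proj(n,[c0[0],c0[1],50]).astype(int); w=np.zeros((400,640),bool); w[p[1]-35:p[1]+36,p[0]-30:p[0]+31]=1
        ms[n]=(im,copper(im)&w,w)
    def cost(c):
        e=0
        for n,(im,m,w) in ms.items():
            s=sil(n,c); e+=1-(s&m).sum()/((s|m)&w).sum()
        return e
    s=minimize(cost,c0,method="Nelder-Mead",options=dict(initial_simplex=[c0,[c0[0]+8,c0[1]],[c0[0],c0[1]+8]],xatol=.3,fatol=1e-4))
    if draw:
        out=[]
        for n in ms:
            im=ms[n][0][...,::-1].copy(); cs,_=cv2.findContours(sil(n,s.x).astype(np.uint8),0,2); cv2.drawContours(im,cs,-1,(0,255,0),1)
            p=proj(n,[c0[0],c0[1],50]).astype(int); out.append(cv2.resize(im[p[1]-50:p[1]+50,p[0]-50:p[0]+50],(400,400)))
        cv2.imwrite(draw,np.hstack(out))
    return s.x,s.fun
if __name__=="__main__": print(fitcup([508,337],sys.argv[1]))
E
python3 cupo.py pics/cup1.png; python3 -c "
from h import *
print(onz('top',(96,309),60))
crop('top',130,240,320,430,6,'pics/p1.png')"
```

```text
[904.49981441 133.48260228  60.        ]Traceback (most recent call last):
  File "cupo.py", line 28, in <module>
    if __name__=="__main__": print(fitcup([508,337],sys.argv[1]))
                                   ~~~~~~^^^^^^^^^^^^^^^^^^^^^^^
  File "cupo.py", line 20, in fitcup
    s=minimize(cost,c0,method="Nelder-Mead",options=dict(initial_simplex=[c0,[c0[0]+8,c0[1]],[c0[0],c0[1]+8]],xatol=.3,fatol=1e-4))
    res = _minimize_neldermead(fun, x0, args, callback, bounds=bounds,
                               **options)
    fxr = func(xr)
    fx = function(np.copy(x), *(wrapper_args + args))
  File "cupo.py", line 18, in cost
    s=sil(n,c); e+=1-(s&m).sum()/((s|m)&w).sum()
  File "cupo.py", line 5, in sil
    a=np.linspace(0,2*np.pi,60); pts=np.array([proj(n,[c[0]+42*np.cos(t),c[1]+42*np.sin(t),z]) for z in(0,100) for t in a])
                                               ~~~~^^^^^^^^^^^^^^^^^^^^^^^^^^^^^^^^^^^^^^^^^^^
  File "h.py", line 7, in proj
    K,T=cam(n); c=T[:3,:3]@np.asarray(p,float)+T[:3,3]; q=K@np.array([c[0],-c[1],-c[2]]); return q[:2]/q[2]
        ~~~^^^
  File "h.py", line 5, in cam
    m=camera_model(n); return np.array(m["K"]),np.array(m["world_to_cam"])
ValueError: time passes only in moves, steps and waits
```

View pics/p1.png

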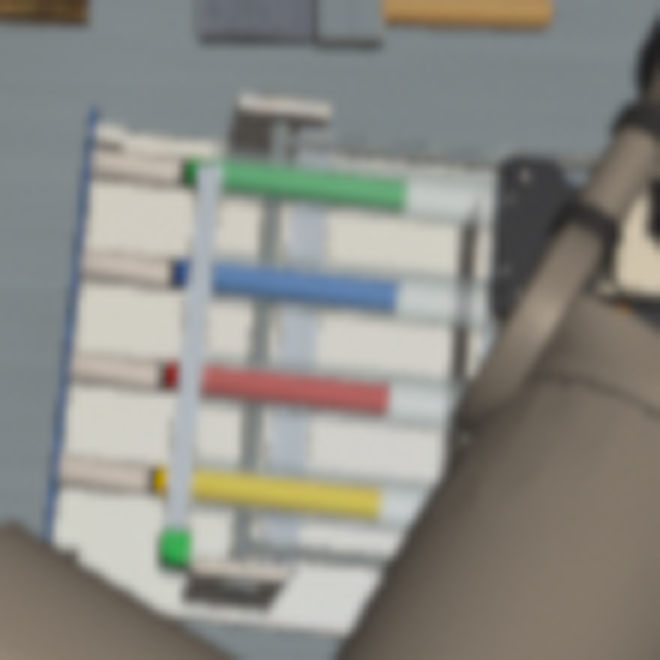

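```bash
sed -i 's/^def cam(n):/from functools import lru_cache\n@lru_cache\ndef cam(n):/' h.py
python3 cupo.py pics/cup1.png; python3 - <<'E'
from plan import *
for nm,(x,y) in dict(green=(95,161),blue=(83,265),red=(73,368),yel=(62,470)).items():
    p=onz("top",(130+y/6,320+x/6),112)-HX; print(nm,p@rx,p@ry)
E
```

```text
(array([505.63, 335.66]), np.float64(0.24613746598840647))
green 93.92772253695757 -85.04992977054447
blue 94.51938974917428 -28.286044598163343
red 94.12892637416245 26.99671780859124
yel 94.30716320722466 81.00448833589883
```

View pics/cup1.png

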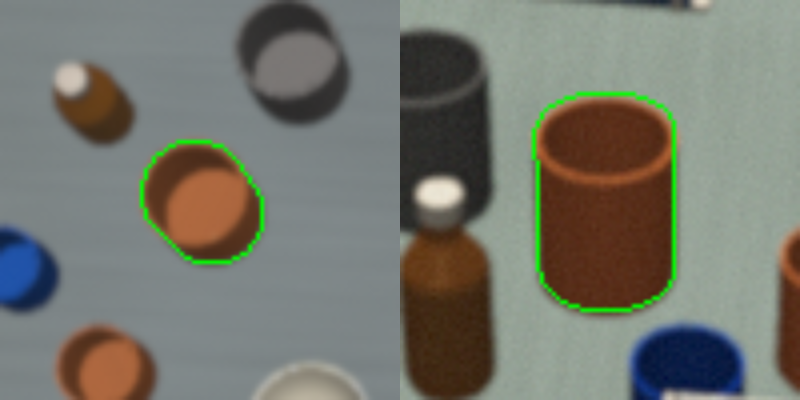

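```bash
python3 - <<'E'
from plan import *
go(rack(84,82.5,222),Rpen(-5),-18.8)
E
```

```text
t 17.1 pos [ 584.24 -239.7   238.54] rot [ 3.12  0.   -0.05] F [0.26 0.03 0.16] grip 0.4
q [-0.5   0.53  1.19 -0.02  1.42  1.12]
ROW rot [ -3.2  -2.9 -89.9] shift [ -82.5 -266.4   30.4] rows 12.6
```

Emit:
send_rows([
  [[0, 0, -36, -41, -130, 0, 0.5], [0, 0, -36, -41, -130, 0, 0.3], [0, 0, -36, -41, -130, 0, 0.1], [0, 0, -36, -41, -130, 0, 0.02], [0, 0, -36, -41, -130, 0, 0.02]],
])

```text
time: 17.57
tool_pos: [548.7, -104.8, 237.1]
tcp_rot: [3.127, 0.013, 0.588]
contact_force: [-0.1, -1.0, -1.1]
grip_width: 29.0
```

```bash
python3 - <<'E'
from plan import *
go(rack(84,82.5,222),Rpen(-5),-18.8)
E
```

```text
t 17.6 pos [ 548.72 -104.85  237.11] rot [3.13 0.01 0.59] F [-0.12 -1.   -1.13] grip 29.0
q [-0.32  0.4   1.41 -0.02  1.33  0.67]
ROW rot [ -1.9  -3.6 -53.6] shift [  46.3 -131.5   31.4] rows 7.5
```

Emit:
send_rows([
  [[-1.9, -3.6, -53.6, 46, -131, 31, 0.02], [-1.9, -3.6, -53.6, 46, -131, 31, 0.02], [-1.9, -3.6, -53.6, 46, -131, 31, 0.02], [-1.9, -3.6, -53.6, 46, -131, 31, 0.02], [-1.9, -3.6, -53.6, 46, -131, 31, 0.02]],
])

```text
time: 17.98
tool_pos: [514.6, 29.5, 202.1]
tcp_rot: [3.132, 0.066, 1.211]
contact_force: [-1.0, -0.3, -0.5]
grip_width: 44.9
```

```bash
python3 - <<'E'
from plan import *
go(rack(84,82.5,222),Rpen(-5),-18.8)
E
```

```text
t 18.0 pos [514.64  29.46 202.07] rot [3.13 0.07 1.21] F [-1.01 -0.31 -0.54] grip 44.9
q [-0.05  0.36  1.57 -0.07  1.22  0.33]
ROW rot [ -0.8  -1.1 -17.9] shift [-0.1 -0.5 -1.2] rows 2.5
```

Emit:
send_rows([
  [[-0.8, -1.1, -17.9, 0, -0.5, -1, 0.02], [-0.8, -1.1, -17.9, 0, -0.5, -1, 0.02], [-0.8, -1.1, -17.9, 0, -0.5, -1, 0.02], [-0.8, -1.1, -17.9, 0, -0.5, -1, 0.02], [-0.8, -1.1, -17.9, 0, -0.5, -1, 0.02]],
])

```text
time: 18.4
tool_pos: [516.1, 26.1, 204.3]
tcp_rot: [3.139, 0.088, 1.512]
contact_force: [-0.1, 0.4, -0.1]
grip_width: 45.1
```

```bash
python3 - <<'E'
from plan import *
go(rack(84,82.5,113),Rpen(-5),-18.8)
crop('side',80,240,230,400,4,'pics/y1s.png')
E
```

```text
t 18.4 pos [516.06  26.1  204.27] rot [3.14 0.09 1.51] F [-0.12  0.36 -0.11] grip 45.1
q [-0.04  0.35  1.58 -0.09  1.21  0.05]
ROW rot [ 0.1  0.  -0.7] shift [ 13.   -2.4 109.3] rows 2.6
```

View pics/y1s.png

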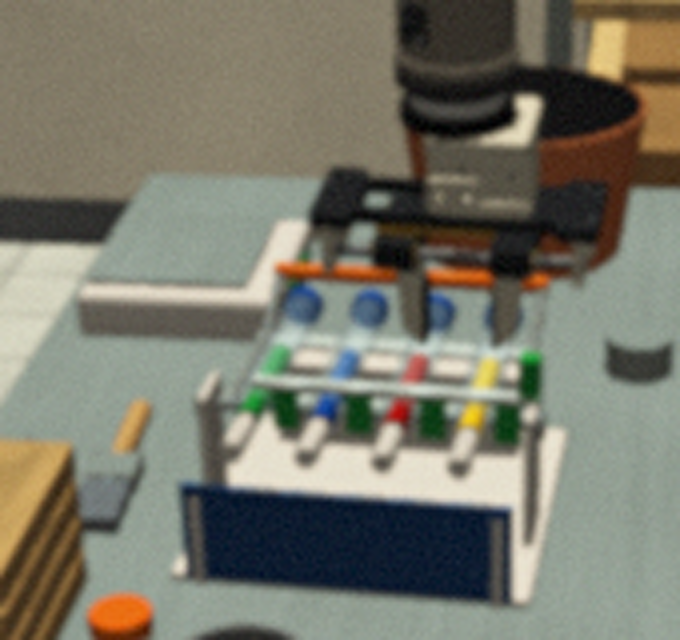

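Emit:
send_rows([
  [[0, 0, -0.7, 6, -2.4, 40, 0.02], [0, 0, -0.7, 10, -2.4, 80, 0.02], [0, 0, -0.7, 12, -2.4, 97, 0.02], [0, 0, -0.7, 12, -2.4, 97, 0.02]],
])

```text
time: 18.78
tool_pos: [511.5, 29.6, 103.0]
tcp_rot: [-3.136, 0.088, 1.525]
contact_force: [-0.3, -0.1, 0.3]
grip_width: 45.1
```

```bash
python3 - <<'E'
from plan import *
go(rack(84,82.5,113),Rpen(-5),-18.8)
crop('side',130,220,290,410,6,'pics/y2s.png')
E
```

```text
t 18.8 pos [511.55  29.58 102.98] rot [-3.14  0.09  1.52] F [-0.33 -0.09  0.25] grip 45.1
q [-0.04  0.47  1.71 -0.11  0.97  0.07]
ROW rot [-0.3  0.   0.1] shift [0.9 2.7 8.6] rows 0.2
```

View pics/y2s.png

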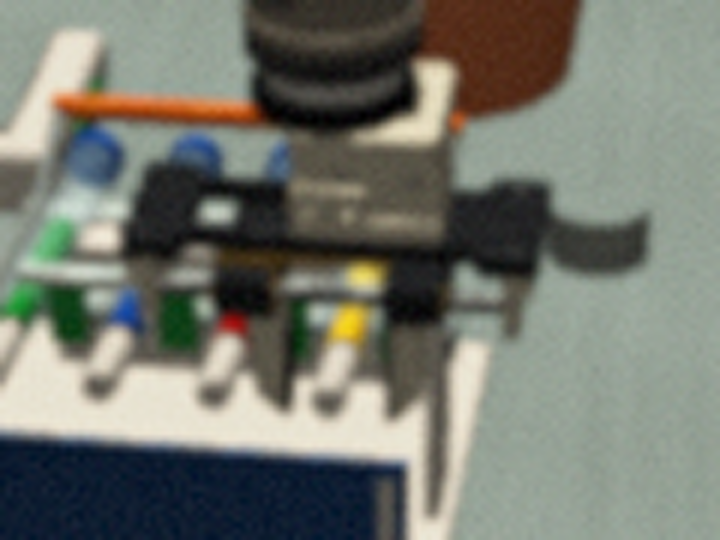

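Emit:
send_rows([
  [[0, 0, 0, 0.9, 2.5, 8.6, 0.02], [0, 0, 0, 0.9, 2.5, 8.6, 0.02], [0, 0, 0, 0.9, 2.5, 8.6, 1], [0, 0, 0, 0.9, 2.5, 8.6, 1], [0, 0, 0, 0.9, 2.5, 8.6, 1]],
])

```text
time: 19.25
tool_pos: [517.6, 29.6, 99.4]
tcp_rot: [3.137, 0.088, 1.526]
contact_force: [-0.3, -0.3, 0.6]
grip_width: 29.6
```

Emit:
send_rows([
  [[0, 0, 0, 0, 0, 0, 1], [0, 0, 0, 0, 0, 0, 1], [0, 0, 0, 0, 0, 0, 1], [0, 0, 0, 0, 0, 0, 1]],
])

```text
time: 19.58
tool_pos: [517.0, 29.7, 98.7]
tcp_rot: [3.139, 0.088, 1.526]
contact_force: [-1.0, 0.4, 1.3]
grip_width: 15.5
```

```bash
python3 - <<'E'
from plan import *
go(rack(84+125,82.5,113),Rpen(-5),-18.8)
E
```

```text
t 19.6 pos [516.97  29.68  98.68] rot [3.14 0.09 1.53] F [-0.96  0.36  1.28] grip 15.5
q [-0.04  0.48  1.71 -0.11  0.96  0.07]
ROW rot [0.2 0.  0.1] shift [124.7  -2.5  -6.5] rows 3.0
```

Emit:
send_rows([
  [[0, 0, 0, 25, 0, -2.2, 1], [0, 0, 0, 50, 0, -4.4, 1], [0, 0, 0, 75, 0, -6.5, 1], [0, 0, 0, 100, 0, -8.7, 1], [0, 0, 0, 125, 0, -10.9, 1]],
])

```text
time: 20.0
tool_pos: [522.6, 156.2, 98.3]
tcp_rot: [3.139, 0.088, 1.526]
contact_force: [0.3, 1.3, -0.7]
grip_width: 15.3
```

```bash
python3 - <<'E'
from plan import *
go(rack(84+150,82.5,300),Rpen(0),-18.8)
crop('side',130,250,280,420,5,'pics/y3s.png')
E
```

```text
t 20.0 pos [522.57 156.16  98.34] rot [3.14 0.09 1.53] F [ 0.25  1.34 -0.73] grip 15.3
q [ 0.2   0.53  1.62 -0.1   1.02  0.3 ]
ROW rot [0.2 5.  0.1] shift [   8.8   -1.9 -184.3] rows 4.4
```

View pics/y3s.png

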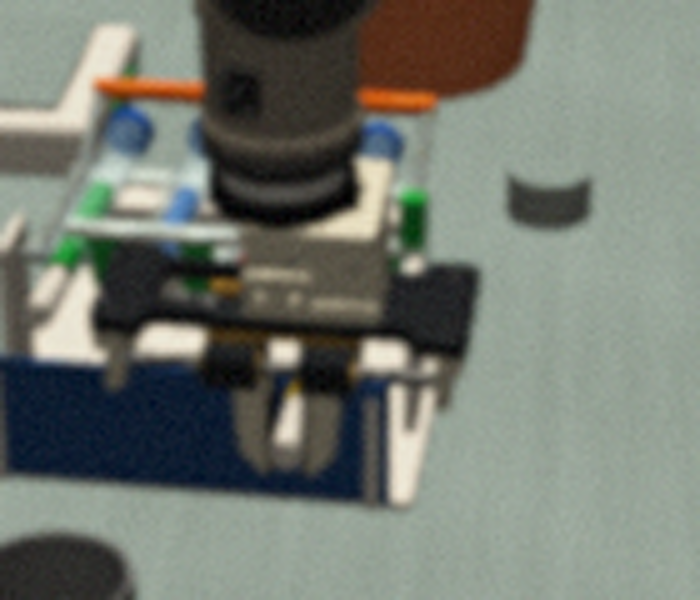

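Emit:
send_rows([
  [[0, 5, 0, 12, 0, -40, 1], [0, 5, 0, 12, 0, -80, 1], [0, 5, 0, 12, 0, -120, 1], [0, 5, 0, 10, 0, -160, 1], [0, 5, 0, 9, 0, -184, 1]],
])

```text
time: 20.47
tool_pos: [524.0, 180.4, 285.6]
tcp_rot: [3.133, -0.001, 1.527]
contact_force: [0.6, 0.8, -0.4]
grip_width: 15.4
```

```bash
python3 - <<'E'
from plan import *
cup=np.array([505.6,335.7,0])
for phi,f in((38,.5),(75,1)):
    Rt=Rpen(phi); tgt=cup+[0,0,290]
    tgt=rack(234,80,300)*(1-f)+tgt*f
    go(tgt,Rt,-18.8)
E
```

```text
t 20.5 pos [524.02 180.39 285.56] rot [ 3.13 -0.    1.53] F [ 0.63  0.84 -0.36] grip 15.4
q [ 0.19  0.35  1.34 -0.    1.44  0.24]
ROW rot [ 0.4 37.9  0.3] shift [ 89.  -12.8   5.4] rows 5.3
t 20.5 pos [524.02 180.39 285.56] rot [ 3.13 -0.    1.53] F [ 0.63  0.84 -0.36] grip 15.4
q [ 0.19  0.35  1.34 -0.    1.44  0.24]
ROW rot [ 0.3 74.9  0.5] shift [172.5 -25.2   0.4] rows 10.5
```

Emit:
send_rows([
  [[0, 7.1, 0, 17, -2, -3, 1], [0, 14.2, 0, 34, -5, -3, 1], [0, 21.3, 0, 51, -7, -3, 1], [0, 28.4, 0, 68, -10, -1, 1], [0, 35.5, 0, 85, -12, 3, 1]],
])

```text
time: 20.88
tool_pos: [515.7, 265.9, 279.5]
tcp_rot: [3.133, -0.625, 1.53]
contact_force: [0.3, -0.4, -0.7]
grip_width: 15.7
```

```bash
python3 - <<'E'
from plan import *
cup=np.array([505.6,335.7,0])
go(cup+[0,0,290],Rpen(75),-18.8)
E
```

```text
t 20.9 pos [515.7  265.87 279.48] rot [ 3.13 -0.62  1.53] F [ 0.29 -0.43 -0.67] grip 15.7
q [ 0.01  0.32  1.57  0.66  1.27 -0.16]
ROW rot [ 0.2 39.2  0.4] shift [ 74.3 -13.2  46.5] rows 5.5
```

Emit:
send_rows([
  [[0, 7.1, 0, 14, -2, 9, 1], [0, 14.2, 0, 28, -5, 18, 1], [0, 21.3, 0, 42, -7, 27, 1], [0, 28.4, 0, 56, -10, 36, 1], [0, 35.5, 0, 70, -12, 45, 1]],
])

```text
time: 21.3
tool_pos: [507.4, 348.7, 282.5]
tcp_rot: [3.125, -1.244, 1.539]
contact_force: [0.1, 1.1, -0.1]
grip_width: 15.3
```

```bash
python3 cupo.py pics/cup2.png; python3 - <<'E'
from plan import *
cup=np.array([505.6,335.7,0])
go(cup+[0,0,260]+32*rx+17*ry,Rpen(75),-18.8)
im=capture('side');cv2.imwrite('pics/y4s.png',im[60:360,200:500,::-1].repeat(2,0).repeat(2,1))
E
```

```text
(array([505.59, 336.2 ]), np.float64(0.76123201729768))
t 21.4 pos [505.44 349.05 278.16] rot [-3.12 -1.24  1.51] F [ 0.15 -0.12 -1.33] grip 15.3
q [-0.06  0.49  1.81  1.31  1.36 -0.7 ]
ROW rot [-0.2  4.  -0.3] shift [ -9.9 -16.   42.4] rows 1.1
```

View pics/y4s.png

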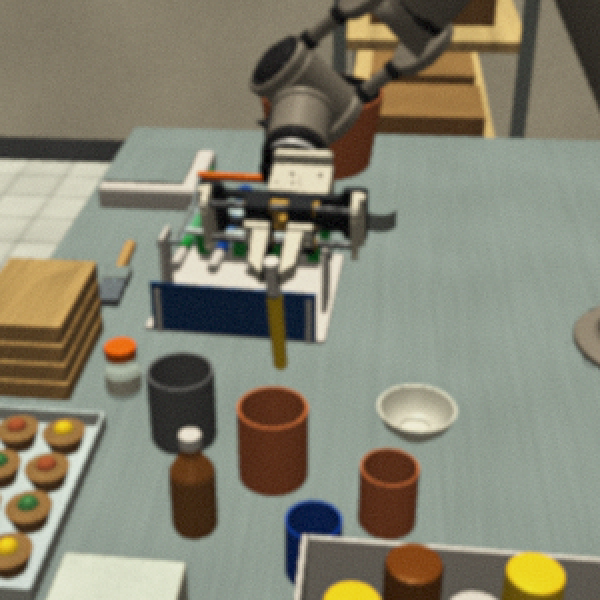

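View pics/cup2.png

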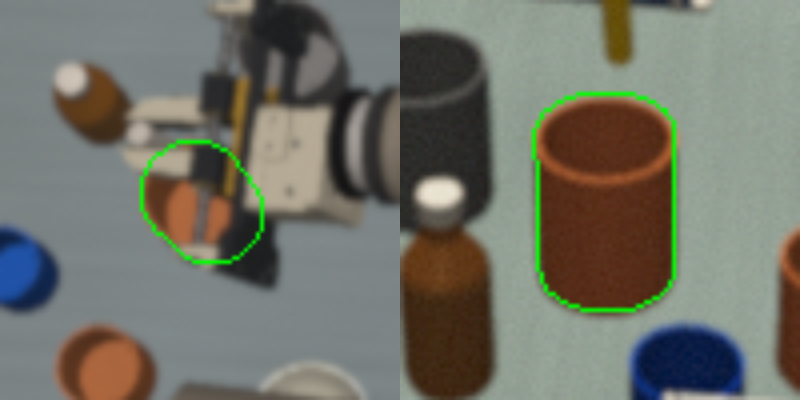

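Emit:
send_rows([
  [[0, 4, 0, -3, -16, 30, 1], [0, 4, 0, -10, -16, 42, 1], [0, 4, 0, -10, -16, 42, 1]],
])

```text
time: 21.7
tool_pos: [491.2, 387.3, 257.1]
tcp_rot: [3.14, -1.304, 1.531]
contact_force: [-0.6, -0.2, 0.2]
grip_width: 15.7
```

```bash
python3 - <<'E'
from plan import *
cup=np.array([505.6,335.7,0])
go(cup+[0,0,210]+32*rx+17*ry,Rpen(75),-18.8)
crop('side',180,320,250,390,5,'pics/y5s.png')
E
```

```text
t 21.7 pos [491.2  387.26 257.05] rot [ 3.14 -1.3   1.53] F [-0.55 -0.21  0.19] grip 15.7
q [ 0.01  0.54  1.87  1.43  1.34 -0.82]
ROW rot [-0.3  0.3  0.1] shift [-50.3  -0.2  13. ] rows 1.2
```

View pics/y5s.png

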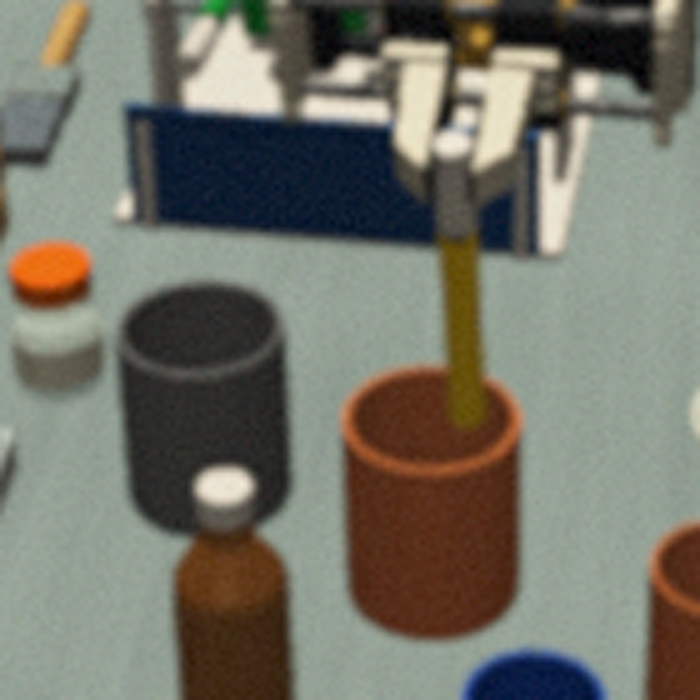

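Emit:
send_rows([
  [[0, 0, 0, -30, 0, 8, 1], [0, 0, 0, -65, 0, 17, 1], [0, 0, 0, -65, 0, 17, 1], [0, 0, 0, -65, 0, 17, 1]],
])

```text
time: 22.08
tool_pos: [493.3, 385.3, 191.7]
tcp_rot: [3.138, -1.308, 1.529]
contact_force: [-0.0, 0.4, 0.5]
grip_width: 15.4
```

Emit:
send_rows([
  [[0, 0, 0, 0, 0, 0, 0.5], [0, 0, 0, 0, 0, 0, 0.2], [0, 0, 0, 0, 0, 0, 0.2], [0, 0, 0, 0, 0, 0, 0.2], [0, 0, 0, 0, 0, 0, 0.2]],
])

```text
time: 22.5
tool_pos: [492.7, 385.8, 192.7]
tcp_rot: [3.122, -1.309, 1.545]
contact_force: [-0.0, -0.3, 0.3]
grip_width: 36.5
```

```bash
python3 - <<'E'
from plan import *
o=get_obs();print(o['tool_pos'],o['contact_force'],o['grip_width'])
crop('side',180,320,250,390,5,'pics/y6s.png')
E
```

```text
[492.67 385.81 192.68] [-0.02 -0.27  0.25] 36.48017530506743
```

View pics/y6s.png

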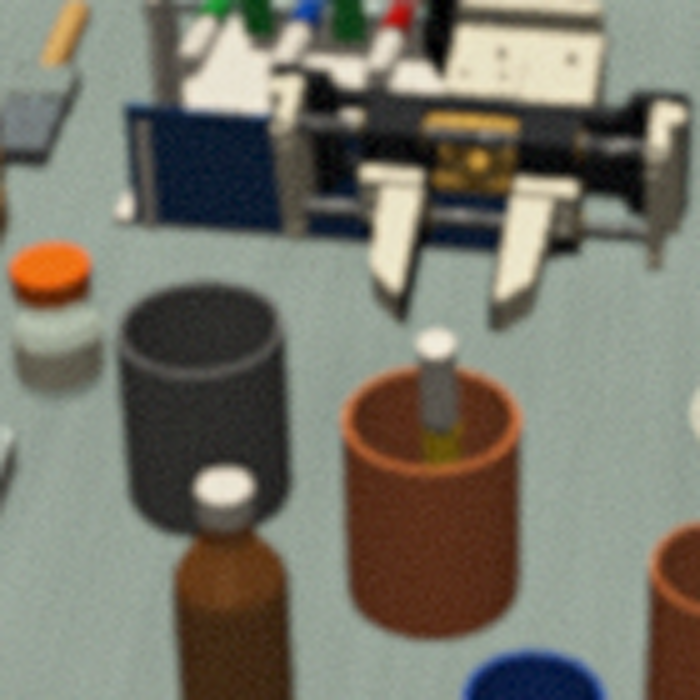

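Emit:
send_rows([
  [[0, 0, 0, 40, 0, -10, 0.02], [0, 0, 0, 80, 0, -20, 0.02], [0, -7, 0, 100, 0, -40, 0.02], [0, -14, 0, 100, 0, -70, 0.02], [0, -21, 0, 100, 0, -100, 0.02]],
])

```text
time: 22.97
tool_pos: [488.8, 313.9, 315.7]
tcp_rot: [3.132, -0.936, 1.533]
contact_force: [0.1, 1.4, 0.3]
grip_width: 44.8
```

```bash
python3 - <<'E'
from plan import *
go(rack(150,26,260),Rpen(0),-18.8)
go(rack(84,26,200),Rpen(-5),-18.8)
E
```

```text
t 23.0 pos [488.85 313.89 315.74] rot [ 3.13 -0.94  1.53] F [0.07 1.4  0.3 ] grip 44.8
q [-0.04  0.3   1.71  0.98  1.31 -0.36]
ROW rot [  0.3 -53.6   0.2] shift [-188.1   94.4 -128.7] rows 7.5
t 23.0 pos [488.85 313.89 315.74] rot [ 3.13 -0.94  1.53] F [0.07 1.4  0.3 ] grip 44.8
q [-0.04  0.3   1.71  0.98  1.31 -0.36]
ROW rot [  0.3 -58.6   0.2] shift [-276.5   94.  -147.6] rows 8.2
```

Emit:
send_rows([
  [[0, -7.1, 0, -25, 12, -17, 0.02], [0, -14.2, 0, -50, 25, -34, 0.02], [0, -21.3, 0, -75, 37, -51, 0.02], [0, -28.4, 0, -100, 50, -68, 0.02], [0, -35.5, 0, -125, 63, -86, 0.02]],
])

```text
time: 23.38
tool_pos: [546.6, 167.6, 264.6]
tcp_rot: [3.136, -0.316, 1.527]
contact_force: [1.2, -0.0, -0.4]
grip_width: 45.0
```

```bash
python3 - <<'E'
from plan import *
go(rack(84,26,200),Rpen(-5),-18.8)
E
```

```text
t 23.4 pos [546.57 167.58 264.65] rot [ 3.14 -0.32  1.53] F [ 1.17 -0.03 -0.38] grip 45.0
q [-0.01  0.36  1.43  0.32  1.34 -0.04]
ROW rot [  0.3 -23.1   0.1] shift [-158.4   30.    36. ] rows 4.0
```

Emit:
send_rows([
  [[0, -6, 0, -40, 7, 0, 0.02], [0, -12, 0, -79, 15, 5, 0.02], [0, -18, 0, -118, 22, 15, 0.02], [0, -23, 0, -158, 30, 30, 0.02], [0.3, -23.1, 0, -158, 30, 35, 0.02]],
])

```text
time: 23.8
tool_pos: [568.5, 27.0, 176.7]
tcp_rot: [-3.133, 0.086, 1.527]
contact_force: [-0.8, 0.7, -0.5]
grip_width: 45.1
```

```bash
python3 - <<'E'
from plan import *
go(rack(84,26,111),Rpen(-5),-18.8)
crop('side',110,230,260,400,5,'pics/r1s.png')
E
```

```text
t 23.8 pos [568.5   26.96 176.68] rot [-3.13  0.09  1.53] F [-0.77  0.72 -0.46] grip 45.1
q [-0.04  0.48  1.46 -0.09  1.21  0.04]
ROW rot [-0.4 -0.1  0.2] shift [ 7.4  2.8 84.1] rows 2.0
```

View pics/r1s.png

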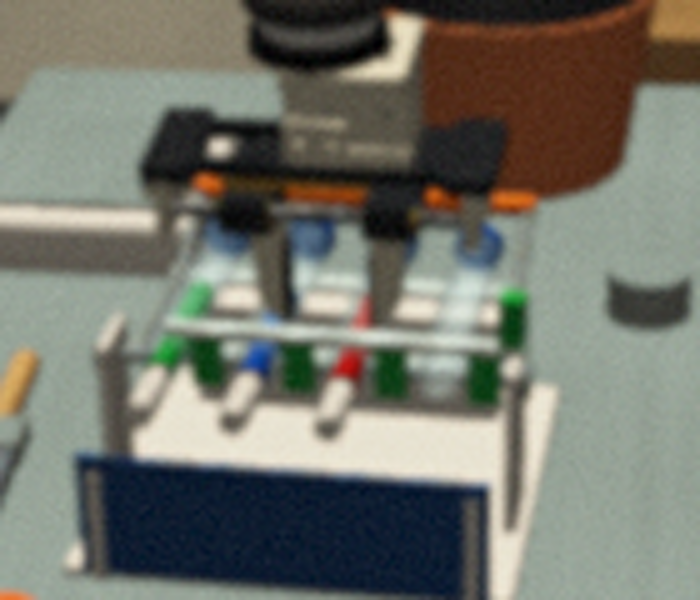

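Emit:
send_rows([
  [[0, 0, 0, 3, 2.5, 38, 0.02], [0, 0, 0, 6, 2.5, 70, 0.02], [0, 0, 0, 7, 2.5, 84, 0.02], [0, 0, 0, 7, 2.5, 84, 0.02], [0, 0, 0, 7, 2.5, 84, 0.02]],
])

```text
time: 24.27
tool_pos: [572.2, 30.2, 96.8]
tcp_rot: [-3.139, 0.079, 1.527]
contact_force: [-0.3, 0.9, 0.9]
grip_width: 45.0
```

```bash
python3 - <<'E'
from plan import *
go(rack(84,26,111),Rpen(-5),-18.8)
crop('side',130,220,290,410,6,'pics/r2s.png')
E
```

```text
t 24.3 pos [572.24  30.25  96.8 ] rot [-3.14  0.08  1.53] F [-0.32  0.92  0.91] grip 45.0
q [-0.04  0.57  1.55 -0.09  1.03  0.06]
ROW rot [-0.1 -0.4  0.2] shift [-3.  -1.5  4.8] rows 0.1
```

View pics/r2s.png

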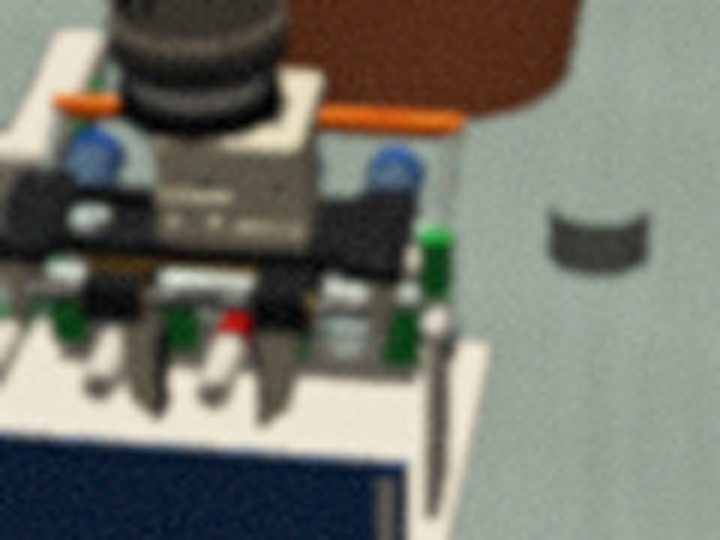

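Emit:
send_rows([
  [[0, 0, 0, -2, 0, 4, 1], [0, 0, 0, -2, 0, 4, 1], [0, 0, 0, -2, 0, 4, 1], [0, 0, 0, -2, 0, 4, 1], [0, 0, 0, -2, 0, 4, 1]],
])

```text
time: 24.73
tool_pos: [572.2, 27.3, 92.8]
tcp_rot: [-3.14, 0.081, 1.527]
contact_force: [-0.1, 0.0, 0.3]
grip_width: 16.1
```

Emit:
send_rows([
  [[0, 0, 0, 0, 0, 0, 1], [0, 0, 0, 0, 0, 0, 1], [0, 0, 0, 0, 0, 0, 1]],
])

```text
time: 24.98
tool_pos: [572.0, 27.3, 92.5]
tcp_rot: [-3.139, 0.081, 1.527]
contact_force: [-0.9, 0.1, 1.5]
grip_width: 15.7
```

Emit:
send_rows([
  [[0, 0, 0, 25, 0, -2.2, 1], [0, 0, 0, 50, 0, -4.4, 1], [0, 0, 0, 75, 0, -6.5, 1], [0, 0, 0, 100, 0, -8.7, 1], [0, 0, 0, 125, 0, -10.9, 1]],
])

```text
time: 25.4
tool_pos: [577.5, 153.8, 92.9]
tcp_rot: [-3.139, 0.081, 1.527]
contact_force: [0.6, 0.2, -0.5]
grip_width: 15.4
```

```bash
python3 - <<'E'
from plan import *
go(rack(84+150,26,300),Rpen(0),-18.8)
crop('side',130,250,250,390,5,'pics/r3s.png');crop('top',130,240,250,430,4,'pics/r3.png')
E
```

```text
t 25.4 pos [577.53 153.81  92.91] rot [-3.14  0.08  1.53] F [ 0.63  0.17 -0.49] grip 15.4
q [ 0.17  0.62  1.46 -0.09  1.08  0.26]
ROW rot [-0.1  4.6  0.2] shift [   9.4   -1.3 -189.7] rows 4.6
```

View pics/r3s.png

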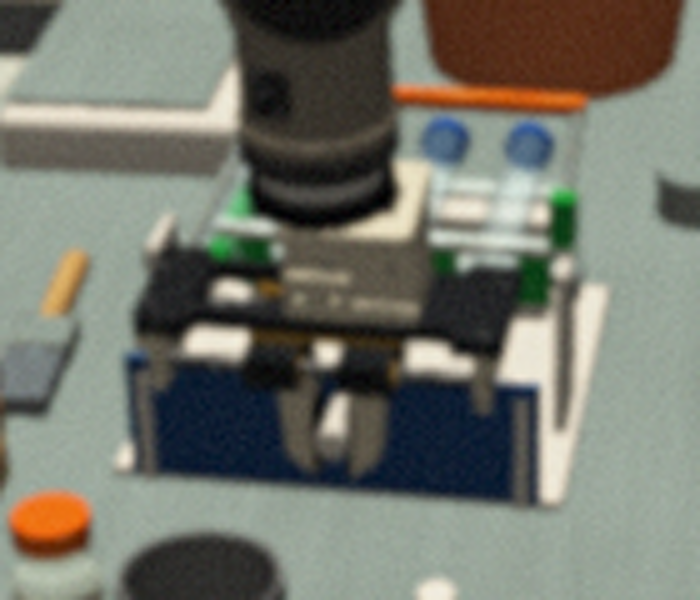

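Emit:
send_rows([
  [[0, 5, 0, 12, 0, -40, 1], [0, 5, 0, 12, 0, -80, 1], [0, 5, 0, 12, 0, -120, 1], [0, 5, 0, 10, 0, -160, 1], [0, 5, 0, 9, 0, -190, 1]],
])

```text
time: 25.92
tool_pos: [579.5, 176.2, 285.4]
tcp_rot: [3.14, -0.007, 1.527]
contact_force: [0.7, 0.9, 0.2]
grip_width: 15.5
```

```bash
cat cupo.py | sed 's/^if __name__.*//' > /dev/null; python3 cupo.py pics/cup3.png; python3 - <<'E'
from plan import *
cup=np.array([505.6,335.7,0])
go(cup+[0,0,300]+32*rx-15*ry,Rpen(75),-18.8)
E
```

```text
(array([505.62, 335.63]), np.float64(0.5058451986391304))
t 26.0 pos [581.29 176.7  288.09] rot [ 3.13 -0.01  1.53] F [0.13 0.08 0.29] grip 15.3
q [0.17 0.46 1.18 0.01 1.49 0.21]
ROW rot [ 0.3 74.5  0.5] shift [205.7 -67.4  -5.8] rows 10.4
```

View pics/cup3.png

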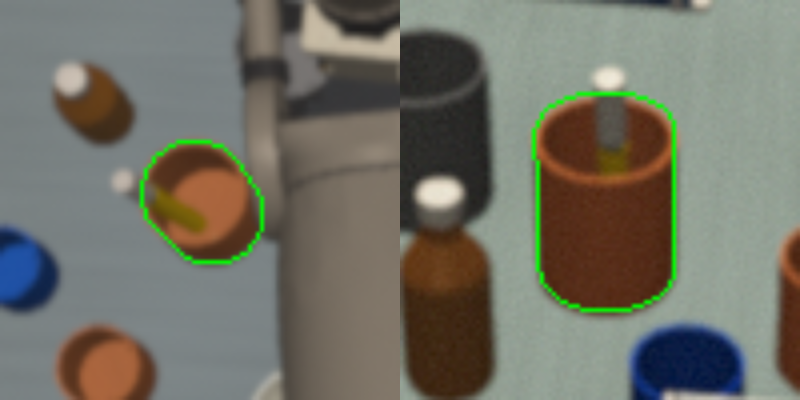

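Emit:
send_rows([
  [[0, 7.1, 0, 19, -6, -3, 1], [0, 14.2, 0, 38, -13, -5, 1], [0, 21.3, 0, 57, -20, -5, 1], [0, 28.4, 0, 76, -26, -5, 1], [0, 35.5, 0, 95, -33, -5, 1]],
])

```text
time: 26.43
tool_pos: [550.5, 272.9, 287.5]
tcp_rot: [-3.141, -0.631, 1.524]
contact_force: [0.3, -0.2, -1.4]
grip_width: 15.8
```

```bash
python3 - <<'E'
from plan import *
cup=np.array([505.6,335.7,0])
go(cup+[0,0,285]+32*rx-20*ry,Rpen(75),-18.8)
E
```

```text
t 26.4 pos [550.52 272.91 287.47] rot [-3.14 -0.63  1.52] F [ 0.27 -0.16 -1.44] grip 15.8
q [ 0.02  0.39  1.46  0.65  1.31 -0.11]
ROW rot [-0.1 38.8 -0. ] shift [ 85.1 -27.8  71.3] rows 5.4
```

Emit:
send_rows([
  [[0, 7.1, 0, 16, -5, 13, 1], [0, 14.2, 0, 32, -10, 26, 1], [0, 21.3, 0, 48, -15, 39, 1], [0, 28.4, 0, 64, -20, 52, 1], [0, 35.5, 0, 80, -25, 66, 1]],
])

```text
time: 26.85
tool_pos: [530.4, 376.8, 280.5]
tcp_rot: [-3.137, -1.25, 1.518]
contact_force: [-0.0, 0.8, -0.8]
grip_width: 15.6
```

```bash
python3 - <<'E'
from plan import *
cup=np.array([505.6,335.7,0])
go(cup+[0,0,265]+32*rx-20*ry,Rpen(75),-18.8)
crop('side',150,320,240,400,4,'pics/r4s.png')
E
```

```text
t 26.9 pos [530.44 376.81 280.53] rot [-3.14 -1.25  1.52] F [-0.05  0.84 -0.79] grip 15.6
q [-0.    0.53  1.74  1.35  1.33 -0.66]
ROW rot [ 0.1  3.4 -0.1] shift [-16.9  -2.9  14. ] rows 0.5
```

View pics/r4s.png

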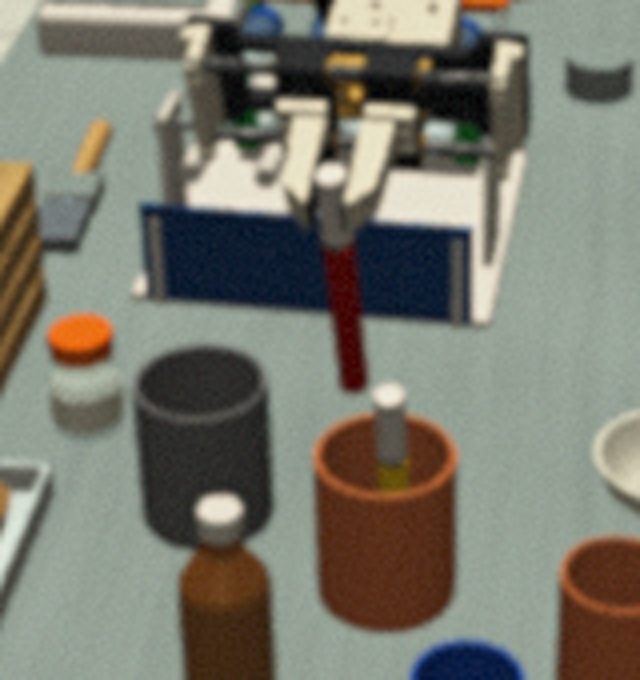

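Emit:
send_rows([
  [[0, 3.4, 0, -17, -3, 14, 1], [0, 3.4, 0, -17, -3, 14, 1], [0, 3.4, 0, -45, -3, 21, 1], [0, 3.4, 0, -77, -3, 29, 1], [0, 3.4, 0, -77, -3, 29, 1]],
])

```text
time: 27.32
tool_pos: [525.6, 379.5, 193.5]
tcp_rot: [-3.102, -1.299, 1.489]
contact_force: [-1.2, -0.8, -0.5]
grip_width: 15.6
```

```bash
python3 - <<'E'
from plan import *
cup=np.array([505.6,335.7,0])
go(cup+[0,0,200]+32*rx-20*ry,Rpen(75),-18.8)
crop('side',180,320,250,390,5,'pics/r5s.png')
E
```

```text
t 27.3 pos [525.58 379.54 193.48] rot [-3.1  -1.3   1.49] F [-1.19 -0.78 -0.54] grip 15.6
q [-0.01  0.7   1.81  1.43  1.33 -0.9 ]
ROW rot [-0.3  0.6 -0.5] shift [3.1 2.1 4.8] rows 0.1
```

View pics/r5s.png

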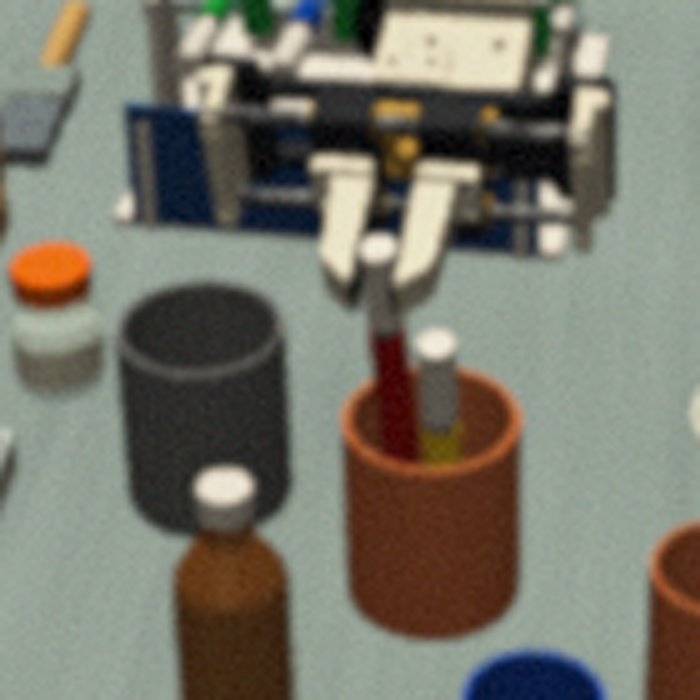

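Red is in the cup. I'll release it and retreat.

Emit:
send_rows([
  [[0, 0, 0, 0, 0, 0, 0.5], [0, 0, 0, 0, 0, 0, 0.3], [0, 0, 0, 0, 0, 0, 0.3], [0, 0, 0, 0, 0, 0, 0.3], [0, 0, 0, 0, 0, 0, 0.3]],
])

```text
time: 27.78
tool_pos: [526.8, 380.8, 200.0]
tcp_rot: [-3.141, -1.305, 1.527]
contact_force: [-0.4, 0.8, 0.3]
grip_width: 32.2
```

Emit:
send_rows([
  [[0, 0, 0, 35, 0, -10, 0.3], [0, 0, 0, 75, 0, -20, 0.2], [0, -7, 0, 100, 0, -40, 0.02], [0, -14, 0, 100, 0, -70, 0.02], [0, -21, 0, 100, 0, -100, 0.02]],
])

```text
time: 28.2
tool_pos: [523.7, 309.3, 324.0]
tcp_rot: [3.139, -0.932, 1.528]
contact_force: [0.3, 0.2, -1.1]
grip_width: 44.8
```

```bash
python3 cupo.py pics/cup4.png; python3 - <<'E'
from plan import *
go(rack(84,-29,200),Rpen(0),-18.8)
E
```

```text
(array([505.59, 336.2 ]), np.float64(0.8203436400326879))
t 28.3 pos [525.48 308.95 327.27] rot [ 3.12 -0.93  1.54] F [-0.42  0.46  0.38] grip 45.1
q [-0.04  0.35  1.6   0.97  1.35 -0.32]
ROW rot [  0.5 -53.5   0.4] shift [-283.7  111.1 -136.2] rows 8.0
```

View pics/cup4.png

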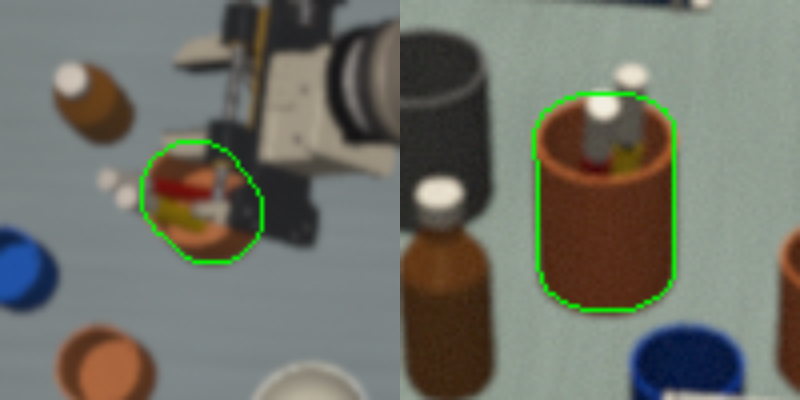

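Emit:
send_rows([
  [[0, -7.1, 0, -25, 14, -17, 0.02], [0, -14.2, 0, -50, 28, -34, 0.02], [0, -21.3, 0, -75, 42, -51, 0.02], [0, -28.4, 0, -100, 56, -68, 0.02], [0, -35.5, 0, -125, 70, -86, 0.02]],
])

```text
time: 28.72
tool_pos: [587.7, 163.5, 270.7]
tcp_rot: [-3.138, -0.315, 1.526]
contact_force: [0.4, 0.7, -1.1]
grip_width: 45.0
```

```bash
python3 - <<'E'
from plan import *
go(rack(83.5,-30.4,195),Rpen(0),-18.8)
E
```

```text
t 28.7 pos [587.7  163.52 270.72] rot [-3.14 -0.32  1.53] F [ 0.36  0.73 -1.1 ] grip 45.0
q [-0.02  0.44  1.29  0.32  1.41 -0.03]
ROW rot [ -0.2 -18.1   0.2] shift [-158.7   45.5   47.5] rows 4.1
```

Emit:
send_rows([
  [[0, -5, 0, -40, 11, 0, 0.02], [0, -10, 0, -79, 22, 8, 0.02], [0, -14, 0, -118, 34, 20, 0.02], [0, -18, 0, -158, 45, 40, 0.02], [-0.2, -18.1, 0, -158, 45, 47, 0.02]],
])

```text
time: 29.13
tool_pos: [624.9, 25.3, 171.2]
tcp_rot: [-3.135, -0.001, 1.526]
contact_force: [-0.8, 1.0, -0.9]
grip_width: 45.2
```

```bash
python3 - <<'E'
from plan import *
go(rack(83.5,-30.4,111),Rpen(0),-18.8)
crop('side',110,230,260,400,5,'pics/b1s.png')
E
```

```text
t 29.1 pos [624.91  25.28 171.21] rot [-3.13 -0.    1.53] F [-0.84  1.02 -0.88] grip 45.2
q [-0.08  0.57  1.3   0.    1.27 -0.04]
ROW rot [-0.4 -0.   0.1] shift [ 0.2  2.6 79. ] rows 1.9
```

View pics/b1s.png

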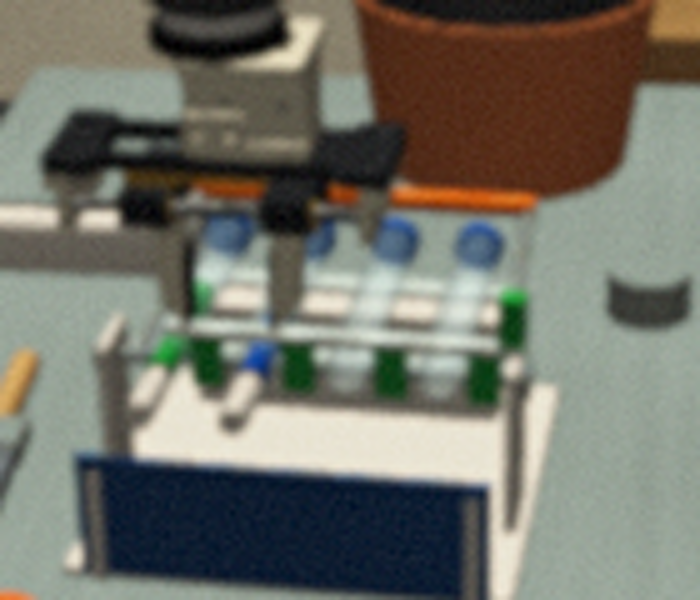

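Emit:
send_rows([
  [[0, 0, 0, 0, 2, 38, 0.02], [0, 0, 0, 0, 2, 68, 0.02], [0, 0, 0, 0, 2, 79, 0.02], [0, 0, 0, 0, 2, 79, 0.02], [0, 0, 0, 0, 2, 79, 0.02]],
])

```text
time: 29.6
tool_pos: [628.4, 28.1, 98.4]
tcp_rot: [3.141, -0.004, 1.527]
contact_force: [0.9, -0.6, 0.8]
grip_width: 45.0
```

```bash
python3 - <<'E'
from plan import *
go(rack(83.5,-30.4,111),Rpen(0),-18.8)
crop('side',130,220,270,390,6,'pics/b2s.png')
E
```

```text
t 29.6 pos [628.4   28.07  98.4 ] rot [ 3.14 -0.    1.53] F [ 0.86 -0.58  0.84] grip 45.0
q [-0.08  0.65  1.39  0.    1.11 -0.04]
ROW rot [ 0.  -0.2  0.2] shift [-2.7 -1.3  6.2] rows 0.2
```

View pics/b2s.png

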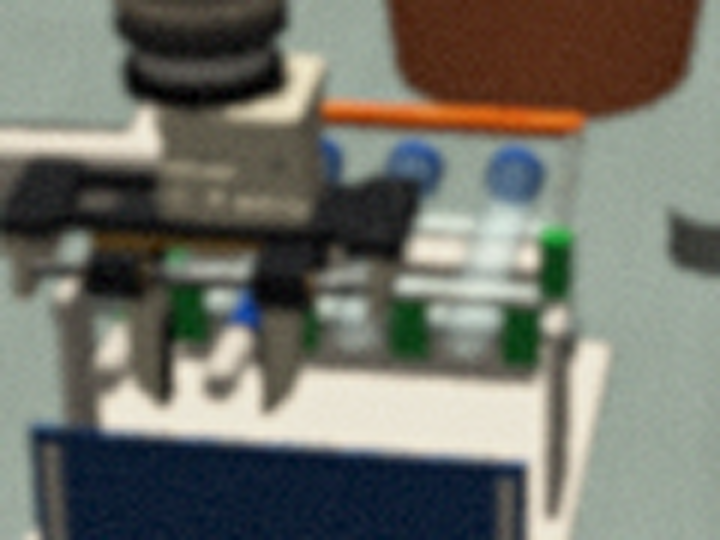

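Emit:
send_rows([
  [[0, 0, 0, -2.5, 0, 5, 0.02], [0, 0, 0, -2.5, 0, 5, 1], [0, 0, 0, -2.5, 0, 5, 1], [0, 0, 0, -2.5, 0, 5, 1], [0, 0, 0, -2.5, 0, 5, 1]],
])

```text
time: 30.07
tool_pos: [628.5, 25.0, 93.5]
tcp_rot: [3.14, -0.003, 1.526]
contact_force: [-0.2, 0.4, -0.2]
grip_width: 23.0
```

Emit:
send_rows([
  [[0, 0, 0, 0, 0, 0, 1], [0, 0, 0, 0, 0, 0, 1], [0, 0, 0, 0, 0, 0, 1]],
])

```text
time: 30.32
tool_pos: [628.2, 25.0, 93.2]
tcp_rot: [3.141, -0.003, 1.527]
contact_force: [-1.7, 0.9, 2.8]
grip_width: 15.6
```

Emit:
send_rows([
  [[0, 0, 0, 25, 0, 0, 1], [0, 0, 0, 50, 0, 0, 1], [0, 0, 0, 75, 0, 0, 1], [0, 0, 0, 100, 0, 0, 1], [0, 0, 0, 125, 0, 0, 1]],
])

```text
time: 30.73
tool_pos: [633.8, 151.0, 93.2]
tcp_rot: [3.14, -0.003, 1.526]
contact_force: [0.1, -0.8, -0.2]
grip_width: 16.0
```

```bash
python3 - <<'E'
from plan import *
go(rack(84+150,-30,300),Rpen(0),-18.8)
crop('side',130,250,250,390,5,'pics/b3s.png')
E
```

```text
t 30.7 pos [633.82 150.96  93.23] rot [ 3.14 -0.    1.53] F [ 0.08 -0.79 -0.25] grip 16.0
q [0.11 0.69 1.32 0.   1.13 0.16]
ROW rot [ 0.1 -0.2  0.1] shift [  25.4   -1.1 -187.9] rows 4.5
```

View pics/b3s.png

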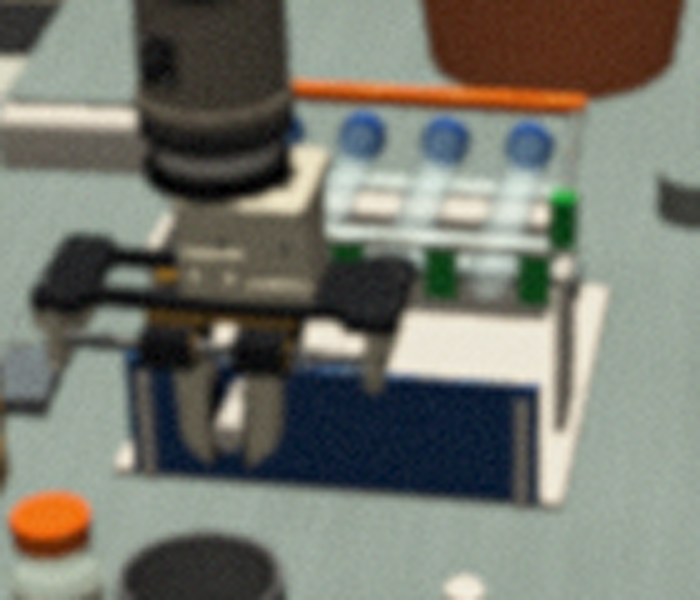

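Emit:
send_rows([
  [[0, 0, 0, 5, 0, -40, 1], [0, 0, 0, 10, 0, -80, 1], [0, 0, 0, 15, 0, -120, 1], [0, 0, 0, 20, 0, -160, 1], [0, 0, 0, 25, 0, -190, 1]],
])

```text
time: 31.2
tool_pos: [635.1, 174.5, 287.4]
tcp_rot: [3.136, -0.004, 1.527]
contact_force: [0.3, -0.9, 0.8]
grip_width: 15.6
```

```bash
python3 cupo.py pics/cup5.png; python3 - <<'E'
from plan import *
cup=np.array([505.6,335.7,0])
go(cup+[0,0,300]+32*rx-15*ry,Rpen(75),-18.8)
crop('top',170,250,190,290,8,'pics/c5t.png');
E
```

```text
(array([505.33, 335.38]), np.float64(0.5538965486764771))
t 31.3 pos [636.71 175.3  290.34] rot [ 3.13 -0.01  1.53] F [ 0.89  0.38 -0.37] grip 15.3
q [0.15 0.57 0.99 0.   1.57 0.19]
ROW rot [ 0.5 74.7  0.7] shift [ 204.7 -122.7   -5.2] rows 10.4
```

View pics/cup5.png

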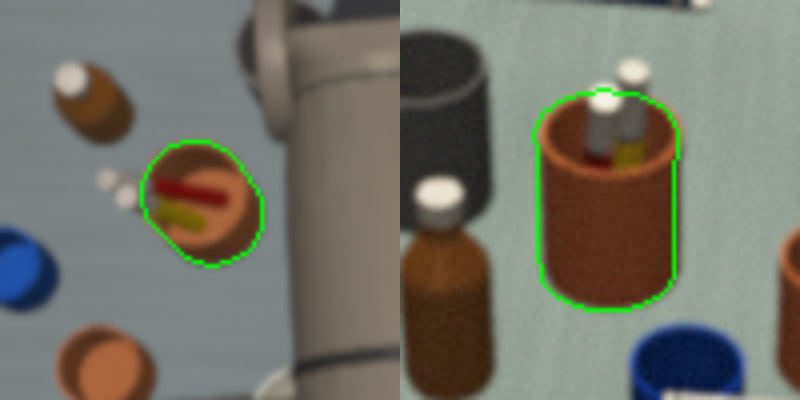

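View pics/c5t.png

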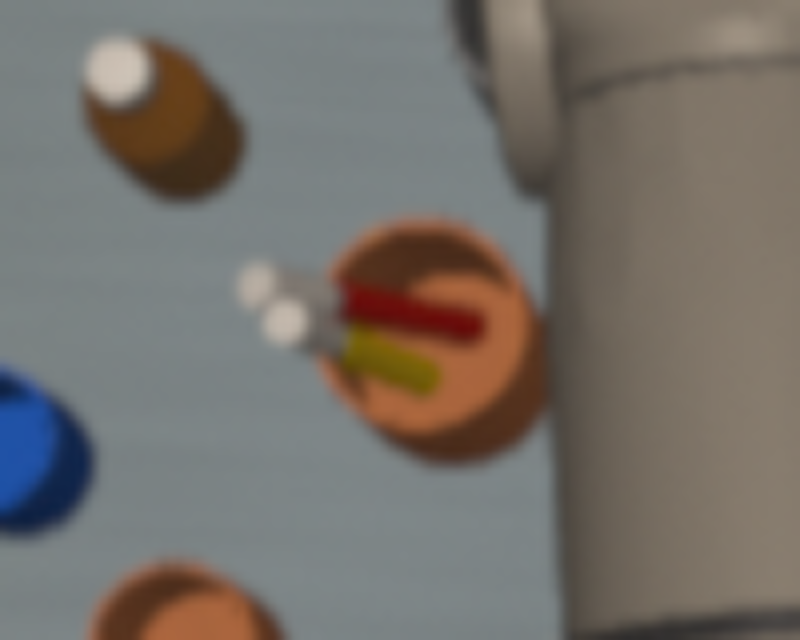

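```bash
python3 - <<'E'
from plan import *
cup=np.array([505.4,335.5,0])
for nm,x,y,z in(("red tip",478,325,14),("red cap",258,285,150),("yel tip",432,380,14),("yel cap",285,322,150)):
    p=onz("top",(170+y/8,190+x/8),z)-cup; print(nm,p@rx,p@ry)
go(cup+[0,0,300]+25*rx-24*ry,Rpen(78),-18.8)
E
```

```text
red tip -31.203159218156745 -8.585578791903224
red cap 30.503962700078624 8.95698870022135
yel tip -15.618781088712375 16.053791073870457
yel cap 18.34965670048903 21.900427444227105
t 31.4 pos [635.71 174.7  286.52] rot [ 3.13 -0.    1.53] F [-0.18  0.62 -1.46] grip 15.3
q [0.15 0.57 1.   0.   1.57 0.19]
ROW rot [ 0.2 77.7  0.5] shift [ 198.3 -113.    -9.5] rows 10.9
```

Emit:
send_rows([
  [[0, 7.1, 0, 18, -10, -3, 1], [0, 14.2, 0, 36, -20, -6, 1], [0, 21.3, 0, 54, -31, -7, 1], [0, 28.4, 0, 72, -41, -7, 1], [0, 35.5, 0, 90, -52, -7, 1]],
])

```text
time: 31.77
tool_pos: [586.4, 266.5, 289.9]
tcp_rot: [3.141, -0.628, 1.524]
contact_force: [-0.0, 0.1, -1.8]
grip_width: 16.1
```

```bash
python3 - <<'E'
from plan import *
cup=np.array([505.4,335.5,0])
go(cup+[0,0,285]+30*rx-22*ry,Rpen(80),-18.8)
E
```

```text
t 31.8 pos [586.39 266.5  289.85] rot [ 3.14 -0.63  1.52] F [-0.03  0.14 -1.75] grip 16.1
q [ 0.01  0.45  1.35  0.64  1.35 -0.1 ]
ROW rot [ 0. 44.  0.] shift [ 87.2 -62.1  73.3] rows 6.1
```

Emit:
send_rows([
  [[0, 7.1, 0, 14, -10, 12, 1], [0, 14.2, 0, 28, -20, 24, 1], [0, 21.3, 0, 42, -30, 36, 1], [0, 28.4, 0, 56, -40, 48, 1], [0, 35.5, 0, 72, -51, 60, 1]],
])

```text
time: 32.18
tool_pos: [539.9, 361.3, 282.5]
tcp_rot: [-3.139, -1.246, 1.519]
contact_force: [-0.5, 1.4, -0.6]
grip_width: 15.6
```

```bash
python3 - <<'E'
from plan import *
cup=np.array([505.4,335.5,0])
go(cup+[0,0,275]+30*rx-22*ry,Rpen(80),-18.8)
E
```

```text
t 32.2 pos [539.9  361.32 282.47] rot [-3.14 -1.25  1.52] F [-0.55  1.4  -0.61] grip 15.6
q [-0.03  0.53  1.72  1.33  1.36 -0.65]
ROW rot [ 0.1  8.6 -0.1] shift [ -3.5 -11.3  23.4] rows 1.2
```

Emit:
send_rows([
  [[0, 4.5, 0, 0, -6, 12, 1], [0, 8.6, 0, -3, -11, 23, 1], [0, 8.6, 0, -3, -11, 23, 1]],
])

```text
time: 32.43
tool_pos: [527.4, 383.7, 267.9]
tcp_rot: [-3.079, -1.392, 1.465]
contact_force: [-1.3, -0.2, -0.4]
grip_width: 15.8
```

```bash
python3 - <<'E'
from plan import *
cup=np.array([505.4,335.5,0])
go(cup+[0,0,205]+30*rx-22*ry,Rpen(80),-18.8)
crop('side',160,320,240,400,4,'pics/b4s.png')
E
```

```text
t 32.4 pos [527.39 383.7  267.91] rot [-3.08 -1.39  1.47] F [-1.29 -0.21 -0.45] grip 15.8
q [-0.01  0.62  1.79  1.47  1.42 -0.81]
ROW rot [-0.3  0.2 -0.6] shift [-65.2   3.   11.1] rows 1.6
```

View pics/b4s.png

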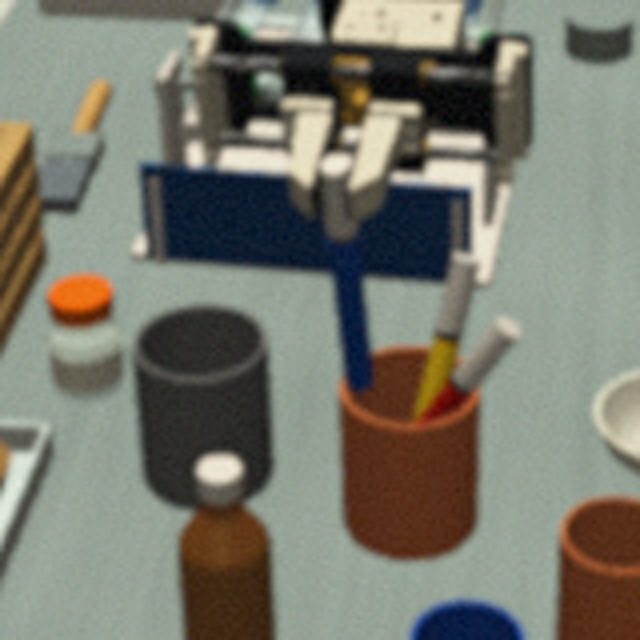

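The cup was knocked aside: its pixels have shifted and the pens now lean right. I'll measure it again before lowering.

```bash
cat > cup2.py <<'E'
from cupo import *
def fitside(c0,draw):
    im=capture("side"); p=proj("side",[c0[0],c0[1],50]).astype(int); w=np.zeros((400,640),bool); w[p[1]-35:p[1]+36,p[0]-24:p[0]+25]=1
    m=copper(im)&w
    m=cv2.morphologyEx(m.astype(np.uint8),cv2.MORPH_CLOSE,np.ones((9,9)))>0
    def cost(c): s=sil("side",c); return 1-(s&m).sum()/((s|m)&w).sum()
    s=minimize(cost,c0,method="Nelder-Mead",options=dict(initial_simplex=[c0,[c0[0]+12,c0[1]],[c0[0],c0[1]+12]],xatol=.3,fatol=1e-4))
    im=im[...,::-1].copy(); cs,_=cv2.findContours(sil("side",s.x).astype(np.uint8),0,2); cv2.drawContours(im,cs,-1,(0,255,0),1)
    t=capture("top")[...,::-1].copy(); cs,_=cv2.findContours(sil("top",s.x).astype(np.uint8),0,2); cv2.drawContours(t,cs,-1,(0,255,0),1)
    a=im[p[1]-60:p[1]+60,p[0]-60:p[0]+60]; q=proj("top",[c0[0],c0[1],50]).astype(int); b=t[q[1]-60:q[1]+60,q[0]-60:q[0]+60]
    cv2.imwrite(draw,cv2.resize(np.hstack([b,a]),(800,400),interpolation=cv2.INTER_CUBIC)); return s.x,s.fun
if __name__=="__main__": print(fitside([float(sys.argv[2]),float(sys.argv[3])],sys.argv[1]))
E
python3 cup2.py pics/cup6.png 490 310
```

```text
(array([495.25, 306.59]), np.float64(0.1463133640552995))
```

View pics/cup6.png

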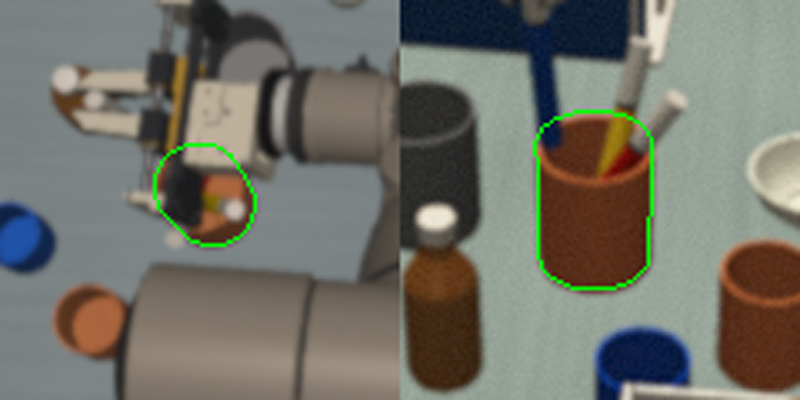

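```bash
python3 - <<'E'
from plan import *
cup=np.array([495.3,306.6,0])
q=proj("top",[490,310,50]).astype(int);s=proj("side",[490,310,50]).astype(int); k=400/120
for nm,t,u in(("yel",(235,207),(640,45)),("red",(175,240),(673,104))):
    p,e=tri((q[1]-60+t[1]/k,q[0]-60+t[0]/k),(s[1]-60+u[1]/k,s[0]-60+(u[0]-400)/k)); d=p-cup; print(nm,d@rx,d@ry,p[2],e)
go(cup+[0,0,285]+27*rx-18*ry,Rpen(80),-18.8)
go(cup+[0,0,212]+27*rx-18*ry,Rpen(80),-18.8)
E
```

```text
yel -45.300136442939944 26.181102766253822 156.8266420557431 1.3326568780643173
red 6.311266045011991 57.649065770337536 143.71499755725245 2.3596299698462175
t 32.6 pos [530.18 382.96 273.07] rot [ 3.14 -1.39  1.53] F [-0.37 -0.45  0.17] grip 14.9
q [-0.01  0.61  1.78  1.47  1.42 -0.8 ]
ROW rot [-0.1  0.3  0. ] shift [  2.7 -13.3 -33.4] rows 0.9
t 32.6 pos [530.18 382.96 273.07] rot [ 3.14 -1.39  1.53] F [-0.37 -0.45  0.17] grip 14.9
q [-0.01  0.61  1.78  1.47  1.42 -0.8 ]
ROW rot [-0.1  0.3  0. ] shift [-69.1 -13.3 -20.3] rows 1.8
```

Emit:
send_rows([
  [[0, 0, 0, 3, -13, -33, 1], [0, 0, 0, 3, -13, -33, 1], [0, 0, 0, -20, -13, -29, 1], [0, 0, 0, -45, -13, -25, 1], [0, 0, 0, -45, -13, -25, 1]],
])

```text
time: 33.0
tool_pos: [515.5, 350.6, 231.1]
tcp_rot: [-3.132, -1.389, 1.516]
contact_force: [-0.5, -0.4, -1.1]
grip_width: 15.7
```

```bash
python3 cup2.py pics/cup7.png 495 306; python3 - <<'E'
from plan import *
cup=np.array([495.3,306.6,0])
go(cup+[0,0,212]+27*rx-18*ry,Rpen(80),-18.8)
E
```

```text
(array([495.52, 306.59]), np.float64(0.12637045585689555))
t 33.1 pos [516.05 351.1  234.51] rot [ 3.13 -1.39  1.53] F [0.63 0.32 1.12] grip 15.7
q [-0.08  0.66  1.85  1.44  1.45 -0.93]
ROW rot [-0.1  0.2  0.1] shift [-25.3  -0.7   4.7] rows 0.6
```

View pics/cup7.png

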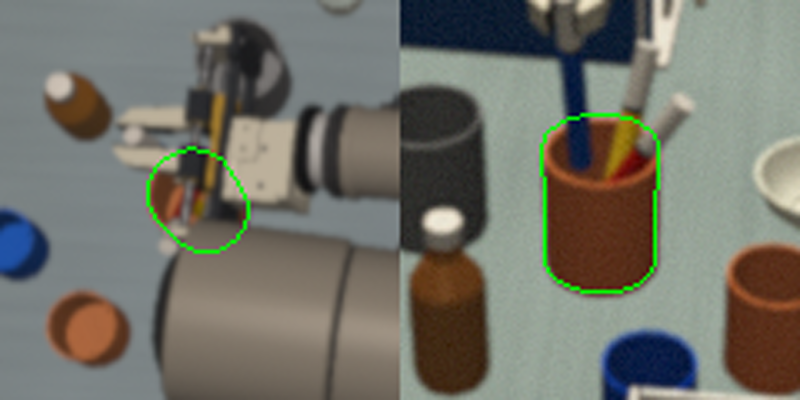

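Emit:
send_rows([
  [[0, 0, 0, -13, 0, 2, 1], [0, 0, 0, -26, 0, 5, 1], [0, 0, 0, -26, 0, 5, 1]],
])

```text
time: 33.35
tool_pos: [515.7, 351.7, 207.3]
tcp_rot: [3.135, -1.392, 1.534]
contact_force: [-0.8, -0.2, -0.9]
grip_width: 15.5
```

Emit:
send_rows([
  [[0, 0, 0, 0, 0, 0, 0.5], [0, 0, 0, 0, 0, 0, 0.3], [0, 0, 0, 0, 0, 0, 0.3], [0, 0, 0, 0, 0, 0, 0.3], [0, 0, 0, 0, 0, 0, 0.3]],
])

```text
time: 33.77
tool_pos: [515.6, 351.7, 207.9]
tcp_rot: [3.129, -1.392, 1.539]
contact_force: [0.5, -0.2, -0.2]
grip_width: 31.9
```

```bash
python3 cup2.py pics/cup8.png 495 306
```

```text
(array([495., 306.]), np.float64(0.1344827586206897))
```

View pics/cup8.png

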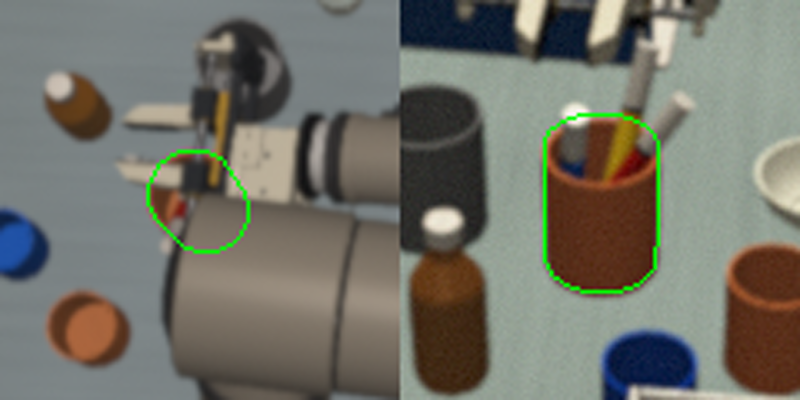

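Blue is in. I'll retreat and fetch green.

Emit:
send_rows([
  [[0, 0, 0, 40, 0, -5, 0.3], [0, 0, 0, 80, 0, -10, 0.2], [0, -7, 0, 110, 0, -30, 0.02], [0, -14, 0, 110, 0, -60, 0.02], [0, -21, 0, 110, 0, -90, 0.02]],
])

```text
time: 34.28
tool_pos: [512.1, 281.5, 333.4]
tcp_rot: [3.133, -1.019, 1.533]
contact_force: [0.7, 1.2, 0.2]
grip_width: 44.6
```

```bash
python3 - <<'E'
from plan import *
go(rack(83.5,-85.4,200),Rpen(0),-18.8)
E
```

```text
t 34.3 pos [512.1  281.48 333.39] rot [ 3.13 -1.02  1.53] F [0.74 1.2  0.18] grip 44.6
q [-0.13  0.34  1.66  1.03  1.42 -0.42]
ROW rot [  0.2 -58.4   0.2] shift [-261.6  180.6 -133.3] rows 8.3
```

Emit:
send_rows([
  [[0, -7.1, 0, -18, 20, -17, 0.02], [0, -14.2, 0, -36, 40, -34, 0.02], [0, -21.3, 0, -54, 60, -51, 0.02], [0, -28.4, 0, -72, 80, -68, 0.02], [0, -35.5, 0, -90, 100, -86, 0.02]],
])

```text
time: 34.7
tool_pos: [608.0, 156.4, 300.2]
tcp_rot: [3.138, -0.4, 1.526]
contact_force: [-0.2, 1.1, -0.0]
grip_width: 44.8
```

```bash
python3 - <<'E'
from plan import *
go(rack(83.5,-85.4,200),Rpen(0),-18.8)
E
```

```text
t 34.7 pos [607.99 156.37 300.22] rot [ 3.14 -0.4   1.53] F [-0.23  1.13 -0.03] grip 44.8
q [-0.07  0.46  1.21  0.4   1.49 -0.06]
ROW rot [  0.2 -22.9   0.1] shift [-166.1   79.6   59.2] rows 4.6
```

Emit:
send_rows([
  [[0, -5, 0, -35, 16, 5, 0.02], [0, -10, 0, -70, 32, 12, 0.02], [0, -15, 0, -105, 48, 25, 0.02], [0, -20, 0, -140, 64, 40, 0.02], [0, -22.9, 0, -166, 79, 59, 0.02]],
])

```text
time: 35.12
tool_pos: [681.1, 24.1, 179.0]
tcp_rot: [3.139, -0.002, 1.527]
contact_force: [0.4, 0.5, 0.5]
grip_width: 45.3
```

Emit:
send_rows([
  [[0, 0, 0, 0, 0, 0, 0.02]],
])

```text
time: 35.2
tool_pos: [679.0, 24.1, 171.9]
tcp_rot: [-3.132, -0.004, 1.526]
contact_force: [-0.6, -0.0, -1.3]
grip_width: 44.9
```

```bash
python3 - <<'E'
from plan import *
go(rack(83.5,-85.4,111),Rpen(0),-18.8)
crop('side',110,230,230,370,5,'pics/g1s.png')
E
```

```text
t 35.2 pos [678.98  24.12 171.88] rot [-3.13 -0.    1.53] F [-0.6  -0.01 -1.31] grip 44.9
q [-0.08  0.68  1.11  0.    1.36 -0.03]
ROW rot [-0.5 -0.2  0.1] shift [-1.4  3.8 79.6] rows 1.9
```

View pics/g1s.png

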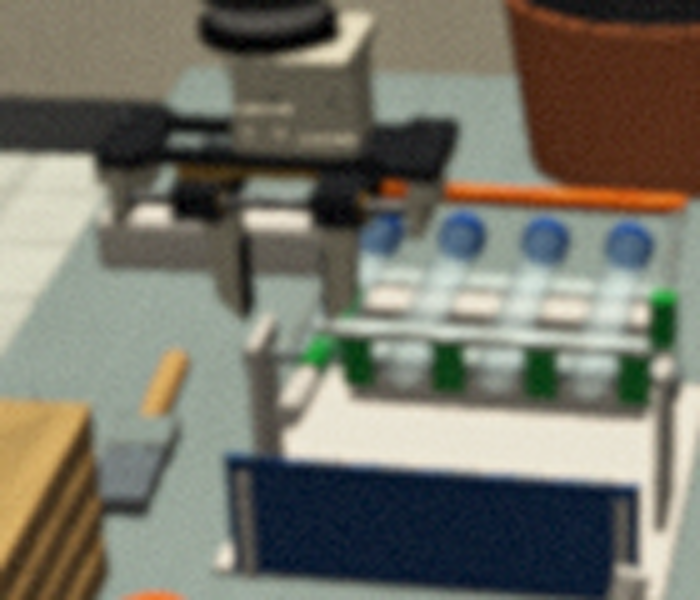

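Emit:
send_rows([
  [[0, 0, 0, -1, 3, 38, 0.02], [0, 0, 0, -1, 3, 68, 0.02], [0, 0, 0, -1, 3, 77, 0.02], [0, 0, 0, -1, 3, 77, 0.02], [0, 0, 0, -1, 3, 77, 0.02]],
])

```text
time: 35.67
tool_pos: [683.9, 25.3, 104.4]
tcp_rot: [3.139, -0.007, 1.527]
contact_force: [0.3, -0.1, 0.4]
grip_width: 44.9
```

```bash
python3 - <<'E'
from plan import *
go(rack(83.5,-85.4,111),Rpen(0),-18.8)
crop('side',130,220,240,360,6,'pics/g2s.png')
E
```

```text
t 35.7 pos [683.86  25.27 104.37] rot [ 3.14 -0.01  1.53] F [ 0.32 -0.13  0.42] grip 44.9
q [-0.08  0.73  1.19  0.01  1.21 -0.04]
ROW rot [ 0.2 -0.4  0.2] shift [-2.5 -1.9 12.2] rows 0.3
```

View pics/g2s.png

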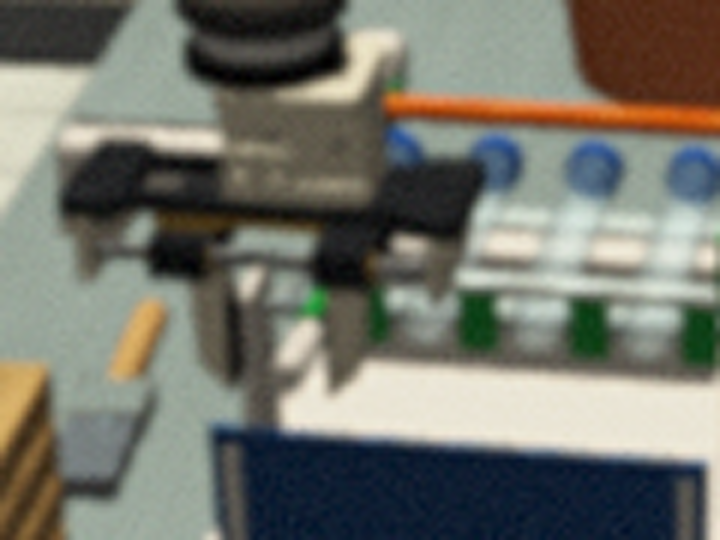

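Emit:
send_rows([
  [[0, 0, 0, -2, -1, 11, 0.02], [0, 0, 0, -2, -1, 11, 0.02], [0, 0, 0, -2, -1, 11, 1], [0, 0, 0, -2, -1, 11, 1], [0, 0, 0, -2, -1, 11, 1]],
])

```text
time: 36.13
tool_pos: [682.5, 23.1, 92.0]
tcp_rot: [3.14, -0.007, 1.526]
contact_force: [-0.3, 0.2, -0.1]
grip_width: 29.3
```

Emit:
send_rows([
  [[0, 0, 0, 0, 0, 0, 1], [0, 0, 0, 0, 0, 0, 1], [0, 0, 0, 0, 0, 0, 1], [0, 0, 0, 0, 0, 0, 1]],
])

```text
time: 36.47
tool_pos: [682.2, 23.2, 91.6]
tcp_rot: [3.14, -0.007, 1.527]
contact_force: [-1.0, -0.3, 0.3]
grip_width: 15.1
```

Emit:
send_rows([
  [[0, 0, 0, 25, 0, 0, 1], [0, 0, 0, 50, 0, 0, 1], [0, 0, 0, 75, 0, 0, 1], [0, 0, 0, 100, 0, 0, 1], [0, 0, 0, 125, 0, 0, 1]],
])

```text
time: 36.88
tool_pos: [687.8, 149.1, 92.2]
tcp_rot: [3.14, -0.007, 1.526]
contact_force: [0.5, -0.5, 0.6]
grip_width: 15.4
```

```bash
python3 - <<'E'
from plan import *
go(rack(84+150,-85,300),Rpen(0),-18.8)
crop('side',130,250,230,370,5,'pics/g3s.png')
E
```

```text
t 36.9 pos [687.78 149.1   92.2 ] rot [ 3.14 -0.01  1.53] F [ 0.52 -0.5   0.56] grip 15.4
q [0.1  0.78 1.13 0.01 1.23 0.14]
ROW rot [ 0.1 -0.4  0.1] shift [  25.4   -0.  -188.8] rows 4.6
```

View pics/g3s.png

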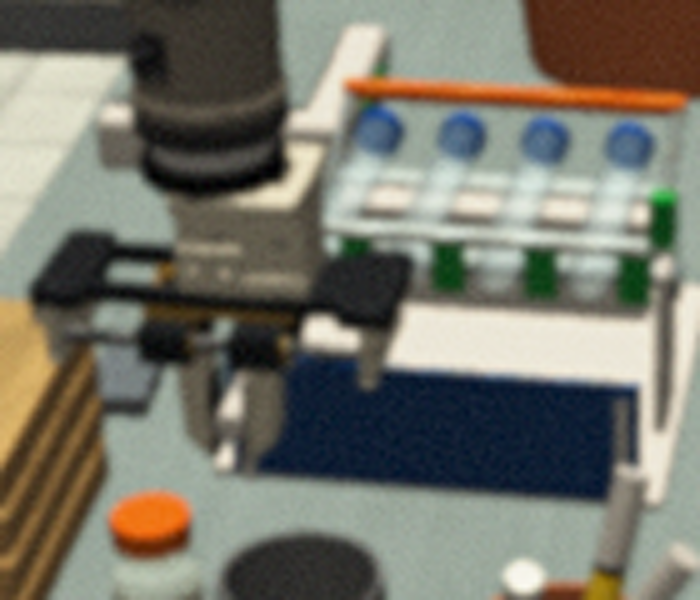

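Emit:
send_rows([
  [[0, 0, 0, 3, 0, -40, 1], [0, 0, 0, 8, 0, -80, 1], [0, 0, 0, 13, 0, -120, 1], [0, 0, 0, 18, 0, -160, 1], [0, 0, 0, 23, 0, -195, 1]],
])

```text
time: 37.35
tool_pos: [688.5, 169.8, 290.6]
tcp_rot: [3.138, -0.007, 1.527]
contact_force: [1.6, 0.2, -0.0]
grip_width: 15.3
```

```bash
python3 cup2.py pics/cup9.png 495 306;python3 - <<'E'
from plan import *
cup=np.array([495.3,306.6,0])
crop('top',170,260,190,290,8,'pics/c9t.png');
go(cup+[0,0,300]+30*rx,Rpen(78),-18.8)
E
```

```text
(array([495.23, 306.81]), np.float64(0.13471502590673579))
t 37.5 pos [689.64 170.21 291.52] rot [ 3.13 -0.01  1.53] F [-0.21 -0.13 -1.07] grip 15.6
q [0.13 0.69 0.78 0.01 1.67 0.18]
ROW rot [ 0.3 77.5  0.5] shift [ 176.2 -199.9   -4.9] rows 10.8
```

View pics/cup9.png

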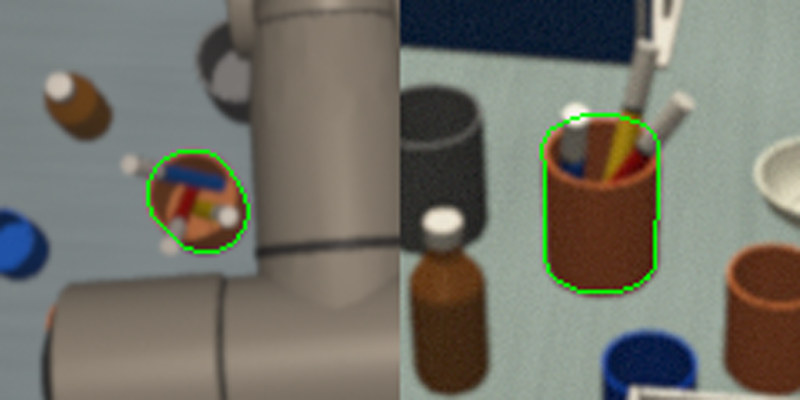

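View pics/c9t.png

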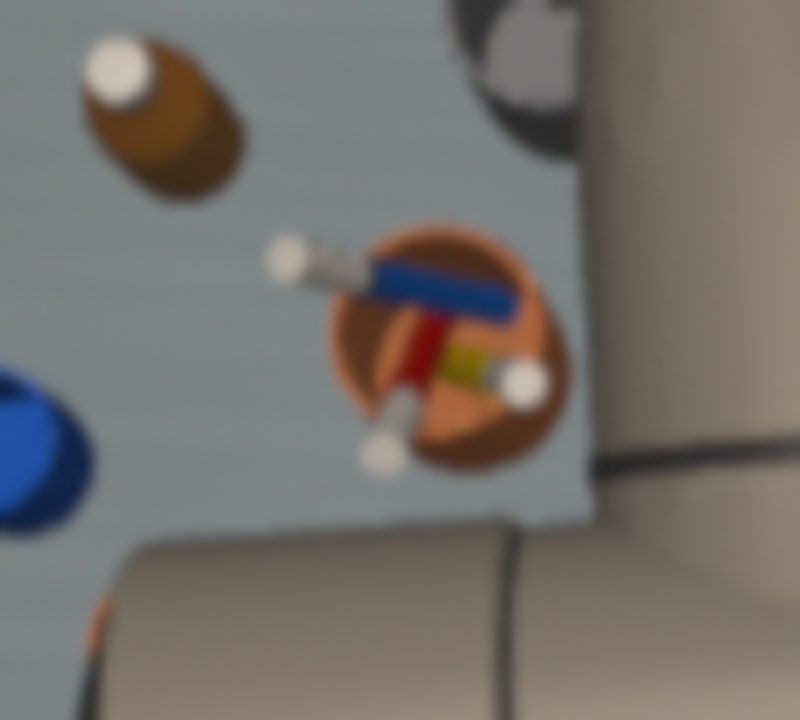

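```bash
python3 - <<'E'
from plan import *
cup=np.array([495.3,306.7,0])
im=capture('side'); crop('side',200,300,290,390,7,'pics/c9s.png',im)
pts={"blue cap":(288,258),"red cap":(383,452),"yel cap":(523,383),"blue tip":(512,300)}
for k,(x,y) in pts.items():
    for z in((14,) if 'tip' in k else (140,150,160)):
        d=onz("top",(170+y/8,190+x/8),z)-cup; print(k,z,(d@rx).round(),(d@ry).round())
# gap candidates
for (x,y) in((375,330),(385,345),(505,335),(480,430)):
    for z in(6,60,100):
        d=onz("top",(170+y/8,190+x/8),z)-cup; print((x,y),z,(d@rx).round(),(d@ry).round())
E
```

```text
blue cap 140 52.0 -13.0
blue cap 150 50.0 -11.0
blue cap 160 48.0 -9.0
red cap 140 6.0 57.0
red cap 150 4.0 58.0
red cap 160 2.0 60.0
yel cap 140 -43.0 25.0
yel cap 150 -44.0 27.0
yel cap 160 -46.0 28.0
blue tip 14 -14.0 -29.0
(375, 330) 6 41.0 -12.0
(375, 330) 60 31.0 -3.0
(375, 330) 100 23.0 4.0
(385, 345) 6 36.0 -6.0
(385, 345) 60 26.0 3.0
(385, 345) 100 19.0 9.0
(505, 335) 6 -12.0 -16.0
(505, 335) 60 -21.0 -6.0
(505, 335) 100 -27.0 1.0
(480, 430) 6 -7.0 25.0
(480, 430) 60 -16.0 33.0
(480, 430) 100 -23.0 39.0
```

View pics/c9s.png

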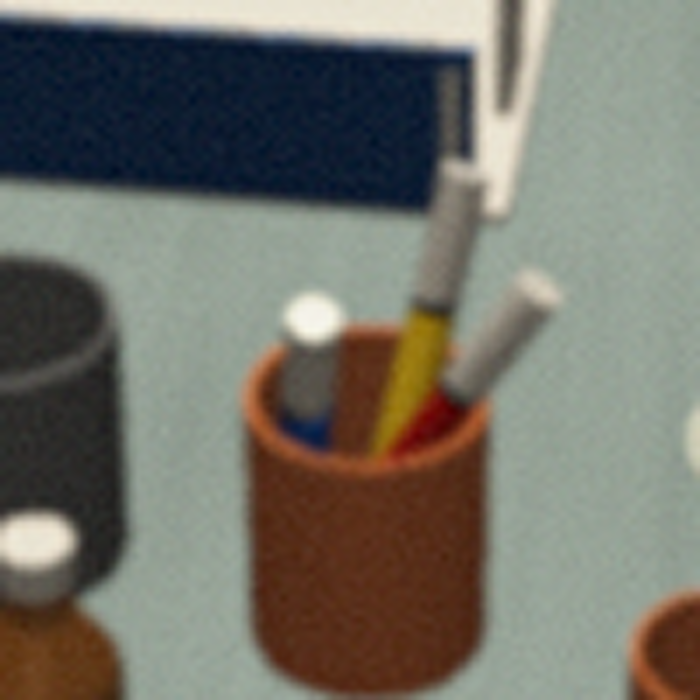

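```bash
python3 - <<'E'
from plan import *
cup=np.array([495.3,306.7,0])
go(cup+[0,0,320]-12*rx-2*ry,Rpen(87),-18.8)
print(kin.ik(cup+[0,0,212]-12*rx-2*ry+Rpen(87).apply([0,0,18.8]),Rpen(87),[-.1,.7,1.8,1.5,1.4,-.9]))
E
```

```text
t 37.5 pos [688.78 169.79 288.26] rot [ 3.14 -0.01  1.53] F [-0.37  0.15 -1.08] grip 15.6
q [0.13 0.69 0.78 0.01 1.67 0.18]
ROW rot [ 0.  86.6  0.3] shift [ 135.3 -197.2  -30.5] rows 12.1
(array([-0.17,  0.76,  1.92,  1.44,  1.58, -1.12]), np.float64(2.9860541628738725e-13))
```

Emit:
send_rows([
  [[0, 7.1, 0, 11, -16, -6, 1], [0, 14.2, 0, 22, -32, -12, 1], [0, 21.3, 0, 33, -48, -18, 1], [0, 28.4, 0, 44, -64, -22, 1], [0, 35.5, 0, 56, -80, -24, 1]],
])

```text
time: 37.97
tool_pos: [610.3, 228.8, 311.2]
tcp_rot: [3.141, -0.632, 1.524]
contact_force: [-0.4, -0.8, -1.2]
grip_width: 15.5
```

```bash
python3 - <<'E'
from plan import *
cup=np.array([495.3,306.7,0])
go(cup+[0,0,320]-12*rx-2*ry,Rpen(87),-18.8)
E
```

```text
t 38.0 pos [610.32 228.84 311.19] rot [ 3.14 -0.63  1.52] F [-0.44 -0.83 -1.15] grip 15.5
q [-0.06  0.47  1.26  0.64  1.45 -0.1 ]
ROW rot [ 0.  50.8  0. ] shift [  68.5 -116.5   40.4] rows 7.1
```

Emit:
send_rows([
  [[0, 7.1, 0, 11, -16, 6, 1], [0, 14.2, 0, 21, -33, 12, 1], [0, 21.3, 0, 31, -50, 18, 1], [0, 28.4, 0, 41, -66, 24, 1], [0, 35.5, 0, 51, -83, 30, 1]],
])

```text
time: 38.38
tool_pos: [530.0, 291.0, 316.1]
tcp_rot: [-3.138, -1.251, 1.519]
contact_force: [0.4, 0.5, -1.2]
grip_width: 15.3
```

```bash
python3 - <<'E'
from plan import *
cup=np.array([495.3,306.7,0])
go(cup+[0,0,320]-12*rx-2*ry,Rpen(87),-18.8)
E
```

```text
t 38.4 pos [530.05 291.   316.14] rot [-3.14 -1.25  1.52] F [ 0.4   0.54 -1.23] grip 15.3
q [-0.17  0.47  1.72  1.24  1.48 -0.62]
ROW rot [ 0.1 15.3 -0.1] shift [  9.2 -33.5  18.8] rows 2.1
```

Emit:
send_rows([
  [[0, 7, 0, 4, -15, 8, 1], [0, 14, 0, 8, -30, 16, 1], [0, 15.3, 0, 9, -33, 19, 1], [0, 15.3, 0, 9, -33, 19, 1]],
])

```text
time: 38.72
tool_pos: [497.7, 314.1, 316.7]
tcp_rot: [-3.015, -1.511, 1.4]
contact_force: [0.4, -0.6, 0.2]
grip_width: 15.7
```

```bash
python3 cup2.py pics/cup10.png 495 306;python3 - <<'E'
from plan import *
cup=np.array([495.3,306.7,0])
go(cup+[0,0,265]-12*rx-2*ry,Rpen(87),-18.8)
E
```

```text
(array([495.52, 306.59]), np.float64(0.10675129832660124))
t 38.8 pos [499.42 313.7  319.17] rot [ 3.13 -1.51  1.54] F [ 0.93 -0.25  0.9 ] grip 15.7
q [-0.17  0.55  1.87  1.44  1.6  -0.86]
ROW rot [-0.1  0.5  0. ] shift [-55.1  -1.8   3. ] rows 1.3
```

View pics/cup10.png

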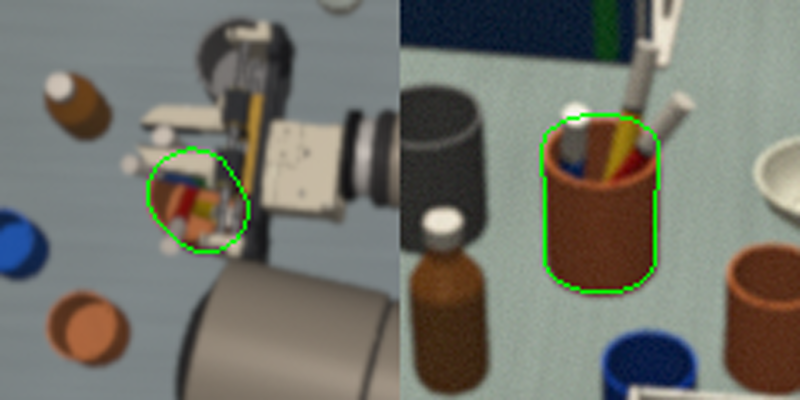

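Emit:
send_rows([
  [[0, 0, 0, -28, -1, 1, 1], [0, 0, 0, -55, -1, 3, 1], [0, 0, 0, -55, -1, 3, 1]],
])

```text
time: 39.07
tool_pos: [498.1, 313.5, 261.5]
tcp_rot: [-3.11, -1.509, 1.495]
contact_force: [-0.2, -0.1, -1.5]
grip_width: 15.4
```

```bash
python3 - <<'E'
from plan import *
cup=np.array([495.3,306.7,0])
go(cup+[0,0,212]-12*rx-2*ry,Rpen(87),-18.8)
crop('side',180,300,280,400,6,'pics/g5s.png');crop('top',170,260,190,290,8,'pics/g5t.png')
E
```

```text
t 39.1 pos [498.1  313.49 261.46] rot [-3.11 -1.51  1.5 ] F [-0.17 -0.12 -1.49] grip 15.4
q [-0.17  0.66  1.9   1.43  1.59 -0.99]
ROW rot [-0.2  0.5 -0.1] shift [-50.4  -0.4   3. ] rows 1.2
```

View pics/g5s.png

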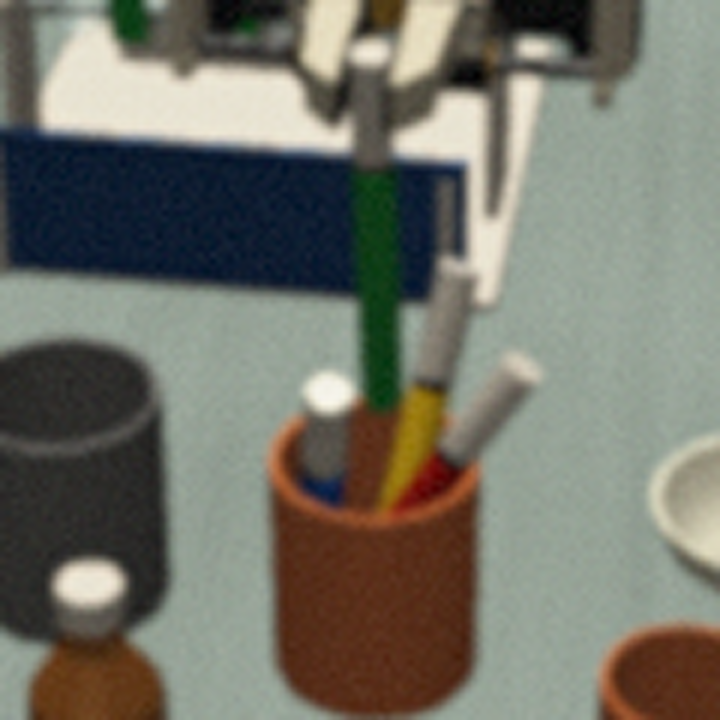

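View pics/g5t.png

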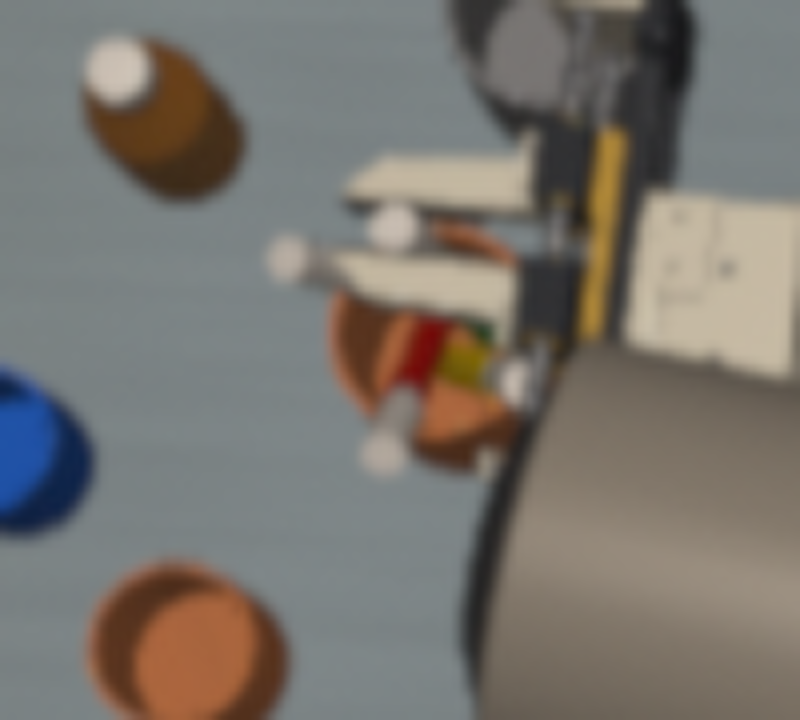

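Emit:
send_rows([
  [[0, 0, 0, -15, 1.5, 1, 1], [0, 0, 0, -30, 1.5, 2, 1], [0, 0, 0, -42, 1.5, 3, 1], [0, 0, 0, -50, 1.5, 3, 1], [0, 0, 0, -50, 1.5, 3, 1]],
])

```text
time: 39.58
tool_pos: [500.1, 313.7, 215.6]
tcp_rot: [3.066, -1.512, 1.602]
contact_force: [-0.2, -0.1, 0.3]
grip_width: 15.8
```

```bash
python3 - <<'E'
from plan import *
o=get_obs();print(o['tool_pos'],o['contact_force'])
crop('side',180,300,280,400,6,'pics/g6s.png')
E
```

```text
[500.06 313.67 215.61] [-0.17 -0.11  0.32]
```

View pics/g6s.png

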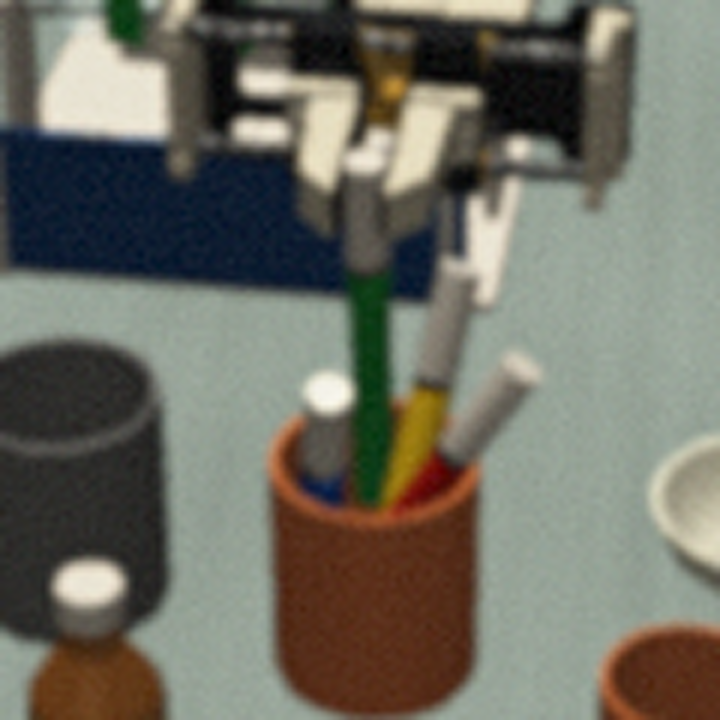

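Emit:
send_rows([
  [[0, 0, 0, 0, 0, 0, 0.5], [0, 0, 0, 0, 0, 0, 0.3], [0, 0, 0, 0, 0, 0, 0.3], [0, 0, 0, 0, 0, 0, 0.3], [0, 0, 0, 0, 0, 0, 0.3]],
])

```text
time: 40.05
tool_pos: [499.2, 313.7, 214.5]
tcp_rot: [3.126, -1.513, 1.542]
contact_force: [-0.5, 0.3, -0.3]
grip_width: 32.3
```

```bash
python3 - <<'E'
from plan import *
crop('side',180,300,280,400,6,'pics/g7s.png')
E
```

```text
(no output)
```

View pics/g7s.png

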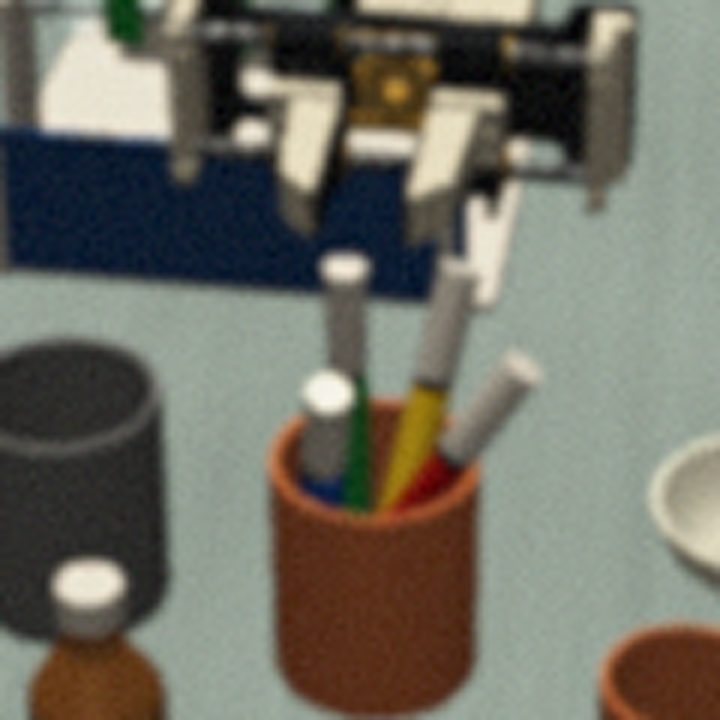

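Emit:
send_rows([
  [[0, 0, 0, 40, 0, 0, 0.3], [0, 0, 0, 80, 0, 0, 0.3], [0, -7, 0, 115, 0, -10, 0.2], [0, -14, 0, 120, 0, -30, 0], [0, -21, 0, 120, 0, -60, 0]],
])

```text
time: 40.52
tool_pos: [496.5, 260.8, 339.9]
tcp_rot: [3.13, -1.14, 1.538]
contact_force: [-0.7, 1.7, 0.3]
grip_width: 44.4
```

```bash
python3 - <<'E'
from plan import *
go(np.array([469,-17,215.]),Rpen(0))
E
```

```text
t 40.5 pos [496.49 260.76 339.94] rot [ 3.13 -1.14  1.54] F [-0.69  1.71  0.32] grip 44.4
q [-0.22  0.34  1.74  1.11  1.5  -0.54]
ROW rot [  0.2 -65.3   0.3] shift [-229.8  -15.9 -201.1] rows 9.1
```

Emit:
send_rows([
  [[0, -7.1, 0, -20, -1, -24, 0], [0, -14.2, 0, -42, -3, -46, 0], [0, -21.3, 0, -65, -5, -68, 0], [0, -28.4, 0, -88, -7, -90, 0], [0, -35.5, 0, -112, -8, -110, 0]],
])

```text
time: 40.93
tool_pos: [482.6, 112.7, 281.4]
tcp_rot: [3.138, -0.52, 1.527]
contact_force: [-0.4, 1.1, -0.0]
grip_width: 46.0
```

```bash
python3 - <<'E'
from plan import *
go(np.array([469,-17,215.]),Rpen(0))
E
```

```text
t 40.9 pos [482.64 112.69 281.43] rot [ 3.14 -0.52  1.53] F [-0.42  1.07 -0.04] grip 46.0
q [-0.26  0.24  1.63  0.52  1.41 -0.33]
ROW rot [  0.1 -29.8   0.1] shift [-146.    -7.9   -7.1] rows 4.2
```

Emit:
send_rows([
  [[0, -7, 0, -36, -2, -12, 0], [0, -14, 0, -72, -4, -15, 0], [0, -21, 0, -108, -6, -14, 0], [0, -28, 0, -146, -8, -7, 0], [0, -29.8, 0, -146, -8, -7, 0]],
])

```text
time: 41.35
tool_pos: [466.6, -16.3, 210.3]
tcp_rot: [-3.137, -0.0, 1.526]
contact_force: [-1.0, 0.8, -0.3]
grip_width: 45.9
```

Emit:
send_rows([
  [[0, 0, 0, 0, 0, 0, 0]],
])

```text
time: 41.43
tool_pos: [467.8, -13.6, 212.5]
tcp_rot: [-3.14, -0.006, 1.527]
contact_force: [0.3, 0.6, 0.8]
grip_width: 46.0
```

```bash
python3 - <<'E'
from plan import *
go(np.array([469,-17,149.]),Rpen(0))
crop('side',90,220,270,410,5,'pics/s1s.png')
E
```

```text
t 41.4 pos [467.79 -13.61 212.49] rot [-3.14 -0.01  1.53] F [0.33 0.62 0.85] grip 46.0
q [-0.2   0.25  1.69  0.01  1.2  -0.16]
ROW rot [-0.1 -0.4  0.2] shift [-3.7  1.5 63.5] rows 1.5
```

View pics/s1s.png

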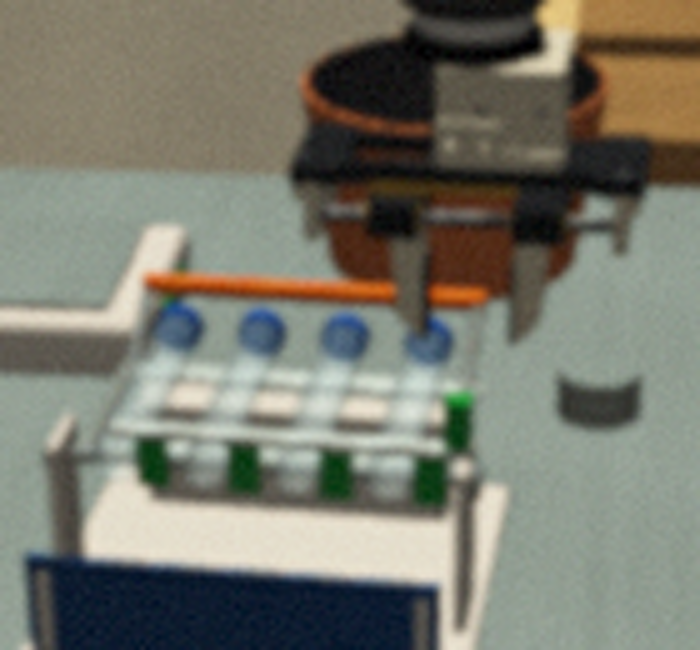

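Emit:
send_rows([
  [[0, 0, 0, -3.5, 1, 35, 0], [0, 0, 0, -3.5, 1, 63, 0], [0, 0, 0, -3.5, 1, 63, 0], [0, 0, 0, -3.5, 1, 63, 1], [0, 0, 0, -3.5, 1, 63, 1]],
])

```text
time: 41.9
tool_pos: [470.7, -17.6, 152.1]
tcp_rot: [3.138, -0.007, 1.526]
contact_force: [-0.0, 0.5, 0.8]
grip_width: 37.1
```

Emit:
send_rows([
  [[0, 0, 0, 0, 0, 0, 1], [0, 0, 0, 0, 0, 0, 1], [0, 0, 0, 0, 0, 0, 1], [0, 0, 0, 0, 0, 0, 1], [0, 0, 0, 0, 0, 0, 1]],
])

```text
time: 42.32
tool_pos: [470.7, -17.5, 151.8]
tcp_rot: [3.137, -0.006, 1.527]
contact_force: [0.5, 0.7, 6.8]
grip_width: 15.7
```

Emit:
send_rows([
  [[0, 0, 0, 0, 7, 0, 1], [0, 0, 0, 0, 14, 0, 1], [0, 0, 0, 0, 21, 0, 1], [0, 0, 0, 0, 29, 0, 1], [0, 0, 0, 0, 29, 0, 1]],
])

```text
time: 42.73
tool_pos: [498.1, -18.8, 151.6]
tcp_rot: [-3.14, -0.006, 1.527]
contact_force: [-5.3, 0.0, 10.8]
grip_width: 15.6
```

```bash
python3 - <<'E'
from plan import *
go(np.array([496,-18,149.]),Rpen(0))
crop('side',90,220,270,410,5,'pics/s2s.png')
E
```

```text
t 42.7 pos [498.12 -18.81 151.61] rot [-3.14 -0.01  1.53] F [-5.33  0.02 10.83] grip 15.6
q [-0.2   0.37  1.71  0.01  1.07 -0.15]
ROW rot [-0.1 -0.4  0.2] shift [ 0.7 -2.1  2.6] rows 0.1
```

View pics/s2s.png

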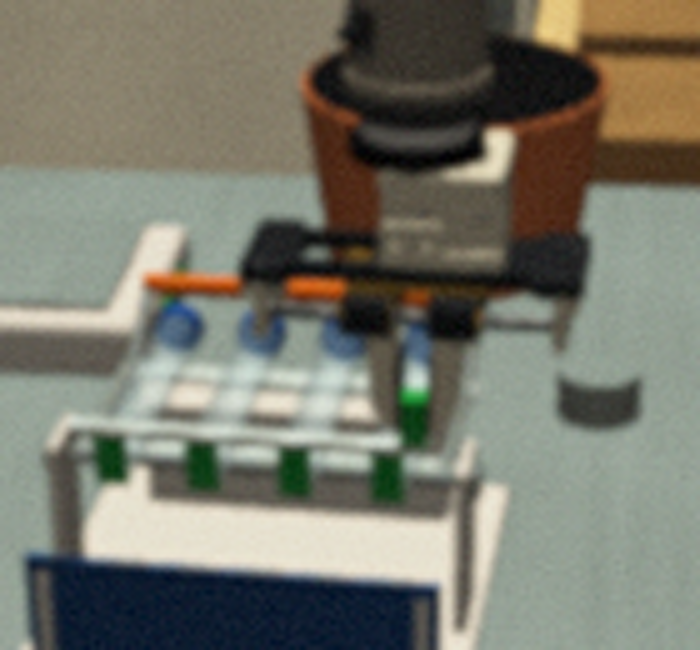

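Emit:
send_rows([
  [[0, 0, 0, 0, 0, -1, 0.5], [0, 0, 0, 0, 0, -1, 0], [0, 0, 0, 0, 0, -1, 0], [0, 0, 0, 0, 0, -1, 0], [0, 0, 0, 0, 0, -1, 0]],
])

```text
time: 43.2
tool_pos: [498.5, -18.6, 151.4]
tcp_rot: [3.141, -0.007, 1.527]
contact_force: [-0.5, 0.3, 0.0]
grip_width: 43.5
```

Emit:
send_rows([
  [[0, 0, 0, 0, 0, -30, 0], [0, 0, 0, 0, 0, -60, 0], [0, 0, 0, 0, 0, -100, 0], [0, 0, 0, 0, 0, -140, 0], [0, 0, 0, 0, 0, -150, 0]],
])

```text
time: 43.62
tool_pos: [500.4, -20.0, 307.9]
tcp_rot: [3.131, -0.005, 1.527]
contact_force: [0.5, 0.6, -1.2]
grip_width: 45.6
```

```bash
python3 - <<'E'
from plan import *
go(np.array([380,-250,300.]),Rpen(0))
E
```

```text
t 43.6 pos [500.35 -19.98 307.89] rot [ 3.13 -0.01  1.53] F [ 0.46  0.62 -1.19] grip 45.6
q [-0.2   0.24  1.45  0.01  1.45 -0.15]
ROW rot [ 0.6 -0.3  0.2] shift [-235.1 -110.2    5.5] rows 6.2
```

Now I'll back away so both cameras can see everything.

Emit:
send_rows([
  [[0, 0, 0, -38, -17, 0, 0], [0, 0, 0, -76, -35, 0, 0], [0, 0, 0, -114, -52, 0, 0], [0, 0, 0, -152, -70, 0, 0], [0, 0, 0, -190, -88, 0, 0]],
])

```text
time: 44.03
tool_pos: [401.4, -205.8, 300.3]
tcp_rot: [3.14, -0.007, 1.527]
contact_force: [1.3, -0.2, 0.4]
grip_width: 46.0
```

Emit:
send_rows([
  [[0, 0, 0, -38, -17, 0, 0], [0, 0, 0, -60, -30, 0, 0], [0, 0, 0, -60, -30, 0, 0], [0, 0, 0, -60, -30, 0, 0]],
])

```text
time: 44.37
tool_pos: [369.3, -264.1, 299.6]
tcp_rot: [3.141, -0.007, 1.523]
contact_force: [0.7, -0.1, -0.7]
grip_width: 45.9
```

```bash
python3 cupo.py pics/cup11.png | head -0; python3 cup2.py pics/cup12.png 495 306; python3 - <<'E'
from plan import *
crop('side',120,330,230,430,3.6,'pics/f_s.png');crop('top',130,280,180,480,2.6,'pics/f_t.png')
for l in("sprinkles","bowl","syrup","cutter","timer"):
    for n in("top","side"):
        for d in place_of(l,n)[:2]: print(l,n,round(d["conf"],2),onz(n,d["location"],0))
o=get_obs();print(o['time'],o['tool_pos'],o['contact_force'])
E
```

```text
(array([494.92, 306.7 ]), np.float64(0.2410817031070196))
sprinkles top 0.62 [634.82 -35.7    0.  ]
sprinkles top 0.55 [724.48 189.28   0.  ]
sprinkles side 0.64 [716.92 201.24   0.  ]
bowl top 0.83 [345.07 235.36   0.  ]
bowl top 0.35 [544.28 351.87   0.  ]
bowl side 0.84 [332.4  233.98   0.  ]
syrup top 0.85 [575.23 429.11   0.  ]
syrup side 0.81 [585.93 434.86  -0.  ]
cutter top 0.31 [531.15 350.29   0.  ]
cutter side 0.52 [ 395.41 -325.67    0.  ]
timer top 0.53 [ 682.36 -309.31    0.  ]
45.1667 [ 370.01 -263.22  299.8 ] [-0.75  0.22 -0.81]Exception ignored on flushing sys.stdout:
BrokenPipeError: [Errno 32] Broken pipe
```

View pics/f_s.png

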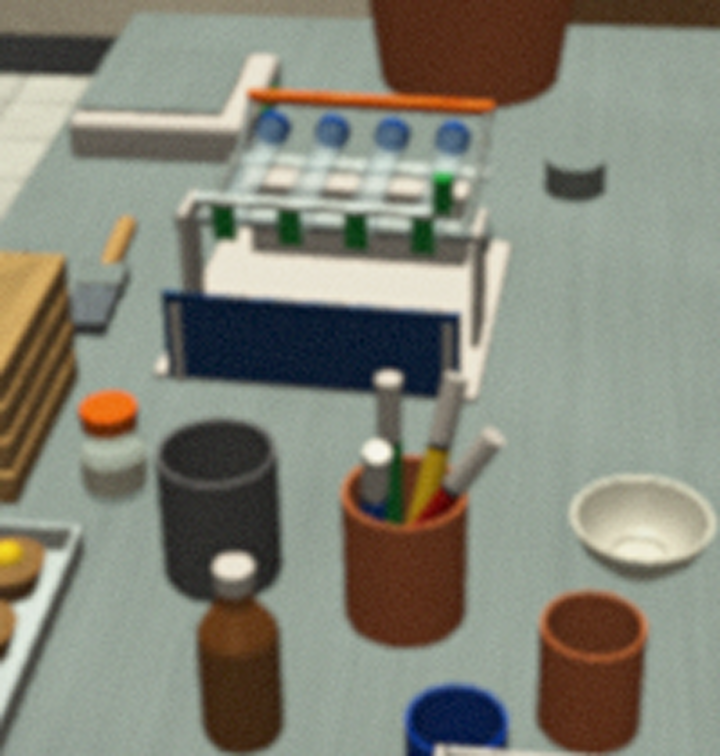

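View pics/f_t.png

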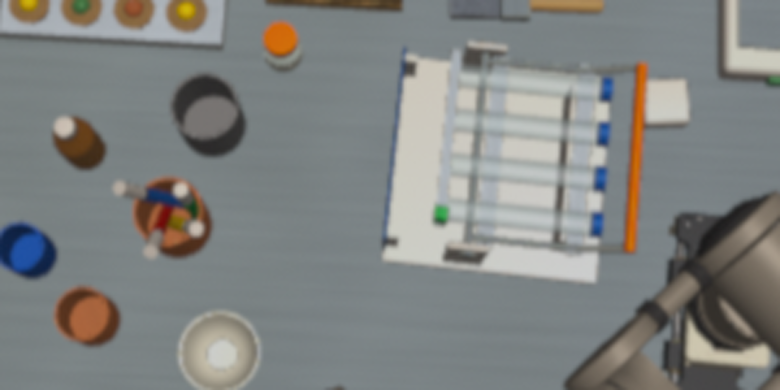

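View pics/cup12.png

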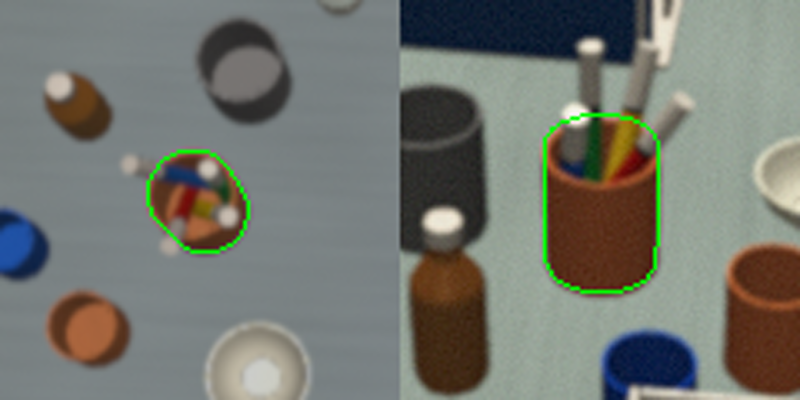

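```bash
python3 -c "
from plant import close_job
print(close_job())"
```

```text
the job is handed in; nothing more can be done
None
```

I finished the job and handed it in at about 45 s. All four pens are standing in the copper cup, the tubes are back level, the shutter is shut, and the arm is clear of everything. No verdict was reported.

**What I did**
- I opened the shutter fully by its knob and tipped the tubes to about 0.6 rad. All four pens slid out against the stop.
- I lowered the tubes, then drew out yellow, red, blue and green in turn and stood each one in the cup.
- I shut the shutter last and moved away.

**What went wrong on the way**
- **Lowering the tubes:** the pens jammed against the stop board, and the grip slid along the handle. The wrist force reached about 58 N, under the 120 N limit. I regripped once, then pressed the bar down slowly with closed fingertips at up to about 49 N until it came free. I couldn't tell whether any of this counted against the 40 N limit for the arm or gripper body.
- **Cup knocked:** while I was carrying the blue pen, the cup shifted about 30 mm. I measured its new place, (495, 307) mm, and put the last two pens there.

**Last checks**
- **Cup and pens:** the cup is upright with all four pens in it. Red leans most, at roughly 34° by my estimate, against the 40° limit.
- **Rack:** the handle and knob are within about a pixel of where they started, so tilt and shutter both read about 0.
- **Other things on the table:** the bowl, syrup and timer were found within about 15 mm of their starting places. The sprinkles and cutter were too, though a few low-confidence detections for sprinkles, bowl and cutter were clearly false, and the top view gave no usable reading for the cutter.

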